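Clamp two tapered specimen blocks head to tail

ROBOT

A 7-joint arm with a two-finger parallel gripper is mounted at the origin on a cart in front of the work surface, level with it; the furniture and walls round the work are solid. World frame = base frame: x ahead of the robot, y to its left, z up, the work surface at z = 0. Lengths are in mm, angles in rad, forces in N, time in s.
With the tool pointing down it reaches from about 425 to 825 mm from the base axis. Payload 3.6 kg.
Tool frame: the origin (TCP) lies at the very end of the fingers, on their centre line; the grasp point (between the pads) lies 19 mm behind it; z points along the fingers, y is the direction in which the jaws open and shut (so a half turn about z gives the same grasp; the last joint's range is limited). The gripper opens to 93 mm and grips with 3 to 60 N. Pads are 15 mm wide; open, the fingers measure 128 mm over their backs; the gripper's body (75 mm by 188 mm) begins 65 mm behind the grasp point.
Start: joints at [-0.026, 0.615, -0.013, 1.423, 0.008, 1.103, -0.04], TCP at [649.971, 0.024, 218.64] pointing down, gripper open.
Joint ranges: [-3.12, 3.12], [-0.3, 2.06], [-1.34, 1.32], [0.26, 2.42], [-1.36, 4.5], [0.01, 1.98], [-2.84, 2.84]. Speed limits (rad/s): [2.79, 2.79, 3.14, 3.14, 3.14, 3.14, 3.14].

INTERFACE

Orientations are given as a rotation vector (axis times angle).
In Python, from station import sense, optics, bot gives the robot as it stands.
- The arm moves only by the tool apply_moves, never from a script. Its argument "moves" is one flat list of numbers, 6 for each row, row after row: the shift along the world's x, y, z in cm, then the turn, a rotation vector about the world's x, y, z in rad. In form: [x, y, z, wx, wy, wz, x, y, z, wx, wy, wz, ...]. A call has 1 to 10 rows; each row shifts and turns the pose as measured when the row begins; what a row does not reach is not made up. A row lasts 1/10 s, in which the tool goes at most 50 mm and 8.59 degrees, less where a joint would pass 70% of its speed; a pose out of reach is approached as far as the arm can. A call with a gripper value outside its range is refused whole. "hand" is the closure, from 0 (fully open) to 1 (shut), set as the call begins (left out, the last holds). The fingers move at their own pace and stop on an object; "grip_force" is the grip in N (left out, the last holds). Time passes only in rows, so rows that do not move let the fingers close. It gives the time, the measured TCP pose, the force and the opening at its end, in the units of the state.
- sense(): the state, without advancing time (a new reading comes with each control period).
- optics.capture(name): name is "scene" or "side" or "wrist"; returns the picture (384x512x3 uint8, blue, green, red); there is no depth.
- optics.camera_params(name): a dict with "fx", "fy", "cx", "cy" (pixels), "camera_from_world" (4x4, takes a point from world to camera coordinates). Camera axes: x right, y up, looking along -z (the intrinsics and any distortion apply to the point x, -y, -z); pixel columns grow to the right and rows downward; lengths in mm; the calibration is good to about 2 mm. The wrist camera is an equidistant fisheye: a pixel r from the principal point sees the ray r / f radians off the axis. A picture is of the moment at which its call begins: read the wrist's pose just before it. camera_params takes no time and is no camera call; for the wrist camera it gives the pose at the moment of the call.
- bot.finish_job(): hands the job in, once; it reports no verdict.
The state is a dict: "t": time; "qpos": joint angles; "dq": joint speeds; "joint_torque": joint torques, N m; "tcp_pos": TCP position; "ee_rot": TCP orientation; "ft_force": force on the tool from outside, world axes, zero at the start; "wrist_torque": the same for the moment, N m; "opening": finger opening in mm.
Only numpy, scipy, OpenCV 4.12 (cv2) and the standard library are available. Lean on these libraries where they do the work, as an engineer would, in place of code of your own. Each camera call takes 0.05 s, during which the arm holds its last target.

TASK

Lay the two tapered cast blocks flat on the bed of the bench clamp, side by side across it between the anvil and the jaw's pad, head to tail (thick end of one beside the thin end of the other) so that the pair has parallel sides, with their ends about level and centred on the jaw. Then squeeze the clamp's trigger against its handle, letting it spring right back each time, until the ratcheting jaw grips the pair firmly, its sprung pad visibly pushed in; move the jaw by the trigger only, never by pushing it. Let go of everything and leave the other things on the bench where they stand.

Things in the scene. Friction and masses are not known exactly. Their poses are not given: they have to be found in the camera images.
- clamp: Fixed bench clamp, 250 x 76 x 142 mm. Origin on its centre line at bench height; x = the way the jaw pushes (to the anvil), y across, z up (mm below are in this frame). Base plate x -102..120, top z 12; housing x -52..-34, y +-19, top z 72, with trigger behind it; the toothed bar (10 wide, z 46-59) runs through both and sticks out to x -128 with the jaw back.
- jaw: Sliding jaw: toothed bar, dark plate (44 wide, z 24-66) and the pad on it. Travels 0 to 55 mm along the clamp's x; its origin is the clamp's origin when fully back; starts 4 to 18 mm out. A brake of about 18 N holds it both ways. A full squeeze of the trigger advances it about 7 mm (3.5 mm teeth). The robot must not push it (8 N at most).
- pad_face (a point): Centre of the pad's gripping face (the black rubber pad on the front of the jaw, 46 wide x 36 mm high, z 26 to 62), which looks along the clamp's +x towards the anvil; 8 mm ahead of the jaw's origin when the pad is not pushed in, at z 44.
- pad (a joint): How far the sprung pad is pushed into the jaw, m: 0 free, stop 0.016, 2500 N/m. It goes in once the blocks are shut up between it and the anvil. With the trigger let go the brake keeps about 4 mm at most; over 2 mm is firm. Further squeezes do no harm and settle at the same 4 mm.
- anvil_face (a point): Centre of the anvil's gripping face, at x +100, z 44 mm of the clamp, facing the jaw. The anvil is a fixed dark steel block 46 mm wide (y +-23), top at z 72.
- bed (a point): Point on top of the bed (pale grey plate, x -5..101, y +-33, top z 20 mm above the bench), on the centre line, 26 mm before the anvil's face: the line between the two blocks lies here when gripped.
- trigger (a joint): Trigger angle, rad: 0 at rest (leaning back 0.21 from upright, away from the handle), 0.23 fully squeezed. Turns about a pin across the clamp at x -59, z 18 mm. A spring returns it; let it come right back (below 0.03) so that the pawl takes the next two teeth. Needs about 10 N at the grip to move the jaw, up to 20 N against the part.
- trigger_grip (a point): Middle of the trigger grip's outer (rear, -x) face, where a finger pushes towards the handle; at rest about x -85, z 116 mm of the clamp, fully squeezed about x -62. The grip is 26 wide (y), 10 thick, up to z 141; above z 72 trigger and handle stand free and can be taken from above.
- handle_grip (a point): Middle of the front (+x) face of the fixed black handle (x -50..-36, y +-13, top z 142 mm of the clamp), at x -36, z 118; the other finger bears here. Over handle and trigger: 49 mm at rest, 26 squeezed. The handle does not give: fingers that close evenly should be centred on the squeezed position, x -49, opened about 75 mm or more.
- block_1: Tapered off-white cast block, loose, 70 to 140 g, 60 long, 40 high, 32 mm wide at its thick end, 20 at its thin end (a trapezium from above; end faces parallel, each flank leans 0.1 rad). Origin: centre of its underside; x along its length from the thick end (x -30) to the thin end (x +30), z up.
- block_1_thin (a point): Centre of block_1's thin end face.
- block_2: The second block, identical to block_1 (same axes and origin).
- block_2_thin (a point): Centre of block_2's thin end face.
- microscope: Fixed microscope standing on the bench, a tall obstacle (about 0.4 m) behind the block area: its base starts about 120 mm in front of its origin (towards the robot) and it is about 200 mm wide; keep arm and wrist in front of it when passing from right to left (a tool path no farther than world x = 0.43 m is clear).
- slide_pack: Bystander: white cardboard pack 30 x 78 x 28 mm, origin under its centre; lies near one flank of block_1.
- vial_1: Bystander: small capped vial, 24 mm across, 62 mm high, stands upright beside block_2's flank, about 27 mm from it.
- timer: Bystander: flat timer 64 x 64 x 21 mm on the far side of the clamp.
- seed_jar: Bystander: lidded jar 54 mm across, 70 mm high, on the far side of the clamp, beside the anvil end.
- petri_1: Bystander: petri dish 72 mm across, 14 mm high, on the far side of the clamp, at its tail end.
- tube_5: Bystander: capped clear tube, 24 mm across, 68 mm high, stands upright between the two blocks, near the bench's front edge.
Not all that is in view belongs to the job. What is shaped like the block_2 but blue or red is not meant.

How it is judged:
By the outcome, as a careful person would: the job done as asked, in the order asked, and still so for the second after the job is handed in, with the robot touching nothing.
It also fails if it takes over 72 s, if anything falls off the work surface, if the arm or the gripper's body presses on something with over 40 N, if the wrist force passes 120 N, or if a joint passes its speed limit or range.

## Working session

There is one attempt and no reset: what is moved stays moved. The work goes in short steps, Python scripts to look and compute and a tool call to move; the robot and the scene stay as the last step left them, time stands still between calls to the robot, and variables do not carry over. Pictures are saved under pics/ and viewed, and the job is handed in when it is done.

Besides the shell and the picture viewer there is one more tool, called after "Call:" in YAML: its name, and indented under it one key for each argument. apply_moves: Moves the arm, as the interface text tells. Its arguments: {"type":"object","properties":{"moves":{"type":"array"},"hand":{"type":"number"},"grip_force":{"type":"number"}},"required":["moves"]}

```bash
mkdir -p pics; ls; python3 - <<'E'
from station import sense, optics, bot
import cv2
s=sense();print(s)
for n in("scene","side","wrist"):
    p=optics.camera_params(n);print(n,p)
    cv2.imwrite(f"pics/{n}0.png",optics.capture(n))
E
```

```text
pics
{'t': 0.0, 'qpos': array([-0.02652408,  0.61590798, -0.01262084,  1.42489799,  0.00810834,
        1.10340156, -0.04038113]), 'dq': array([ 5.06134993e-04, -2.24484712e-04,  9.74541546e-05, -1.08121461e-03,
        1.84905886e-04,  3.26699961e-04, -1.09052243e-03]), 'joint_torque': array([ 5.37042069e-04, -4.58937871e+01,  2.08912762e-01, -1.65743172e+01,
       -6.11085235e-02,  2.03703978e-02,  2.53581929e-04]), 'tcp_pos': array([6.49203450e+02, 2.44664717e-02, 2.17488769e+02]), 'ee_rot': array([-2.22004967, -2.2203092 ,  0.00289319]), 'ft_force': array([ 0.51201894, -0.07553075,  0.83279018]), 'wrist_torque': array([-0.00776139, -0.00907153,  0.01869858]), 'opening': 92.78751780100947}
scene {'fx': 428.5565460902966, 'fy': 428.5565460902966, 'cx': 260.1768158580746, 'cy': 189.3933490047571, 'camera_from_world': array([[ 8.53758546e-01, -5.20472191e-01, -1.43193294e-02,
        -5.03594051e+02],
       [ 2.41692911e-01,  3.71802813e-01,  8.96296382e-01,
        -1.66522340e+02],
       [-4.61173375e-01, -7.68681577e-01,  4.43224268e-01,
        -1.06035936e+03],
       [ 0.000
[... 314 characters left out ...]
44996433e-01,  8.37606789e-01,
        -7.05380447e+01],
       [-6.58480967e-02, -8.35027768e-01,  5.46253289e-01,
        -1.38658317e+03],
       [ 0.00000000e+00,  0.00000000e+00,  0.00000000e+00,
         1.00000000e+00]])}
wrist {'fx': 297.3186396354542, 'fy': 297.3186396354542, 'cx': 255.24752026621107, 'cy': 192.02333478418055, 'camera_from_world': array([[ 9.99997493e-01,  2.52753897e-04, -2.22487590e-03,
        -6.48349456e+02],
       [-8.32081381e-04,  9.64404731e-01, -2.64429239e-01,
         3.15970197e+01],
       [ 2.07884532e-03,  2.64430427e-01,  9.64402524e-01,
        -3.91107513e+02],
       [ 0.00000000e+00,  0.00000000e+00,  0.00000000e+00,
         1.00000000e+00]])}
```

View pics/scene0.png

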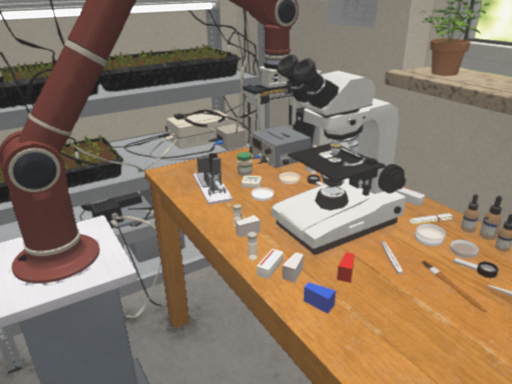

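View pics/side0.png

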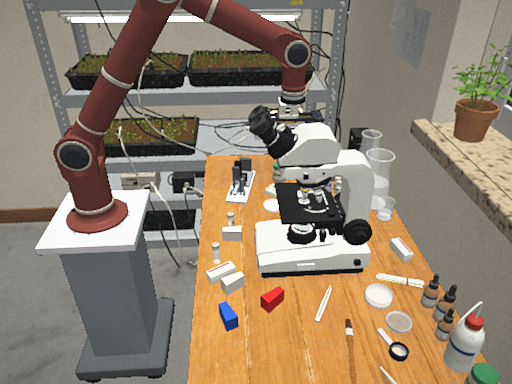

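View pics/wrist0.png

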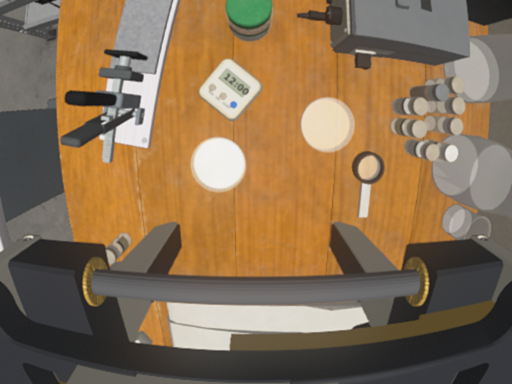

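```bash
cat > h.py <<'E'
import numpy as np, cv2
from station import sense, optics, bot
def proj(P,p,fish=False):
    M=p["camera_from_world"];q=M[:3,:3]@np.asarray(P,float)+M[:3,3]
    x,y,z=q[0],-q[1],-q[2]
    if fish:
        r=np.hypot(x,y);t=np.arctan2(r,z);return np.array([p["cx"]+p["fx"]*t*x/r,p["cy"]+p["fy"]*t*y/r])
    return np.array([p["cx"]+p["fx"]*x/z,p["cy"]+p["fy"]*y/z])
def ray(uv,p,fish=False):
    M=p["camera_from_world"];R=M[:3,:3];C=-R.T@M[:3,3]
    a=(uv[0]-p["cx"])/p["fx"];b=(uv[1]-p["cy"])/p["fy"]
    if fish:
        t=np.hypot(a,b);s=np.sin(t)/max(t,1e-9);d=np.array([a*s,b*s,np.cos(t)])
    else: d=np.array([a,b,1.])
    return C,R.T@np.array([d[0],-d[1],-d[2]])
def onz(uv,p,z,fish=False):
    C,d=ray(uv,p,fish);return C+d*(z-C[2])/d[2]
def crop(src,out,x0,y0,x1,y1,k):
    im=cv2.imread(src)[y0:y1,x0:x1];cv2.imwrite(out,cv2.resize(im,None,fx=k,fy=k,interpolation=cv2.INTER_CUBIC))
E
python3 - <<'E'
from h import *
S=optics.camera_params("scene");D=optics.camera_params("side");W=optics.camera_params("wrist")
for n,uv in dict(block1=(293,278),b2=(247,235),clamp=(212,195),petri=(262,194),blue=(320,305)).items(): print(n,onz(uv,S,0).round())
for n,uv in dict(clampa=(152,20),clampb=(150,145),clampc=(118,143)).items(): print(n,onz(uv,W,12,1).round())
crop("pics/scene0.png","pics/sc.png",180,130,340,320,4)if 0 else None
crop("pics/scene0.png","pics/sc1.png",180,140,340,290,5)
crop("pics/side0.png","pics/sd1.png",180,150,330,290,5)
crop("pics/wrist0.png","pics/w1.png",50,0,210,180,4)
E
```

```text
block1 [ 444. -382.    0.]
b2 [ 447. -168.    0.]
clamp [470.  95.   0.]
petri [606.  15.   0.]
blue [ 440. -485.    0.]
clampa [515. 202.  12.]
clampb [511.  35.  12.]
clampc [464.  39.  12.]
```

View pics/sc1.png

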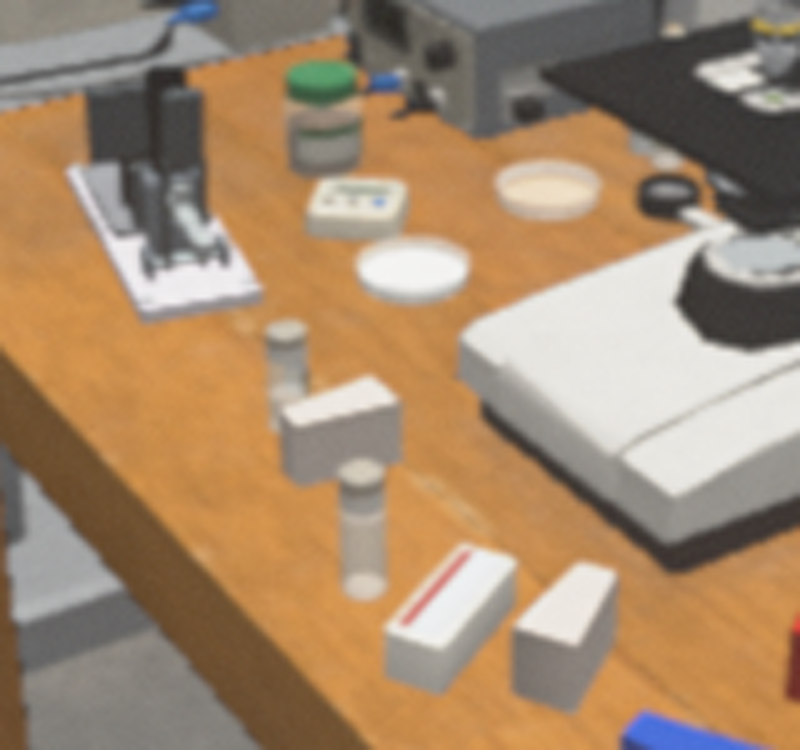

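View pics/sd1.png

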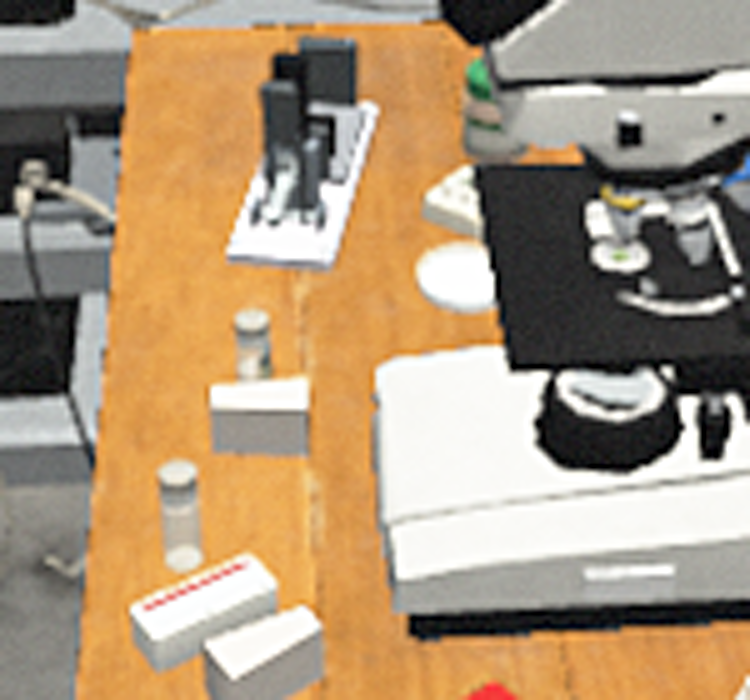

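View pics/w1.png

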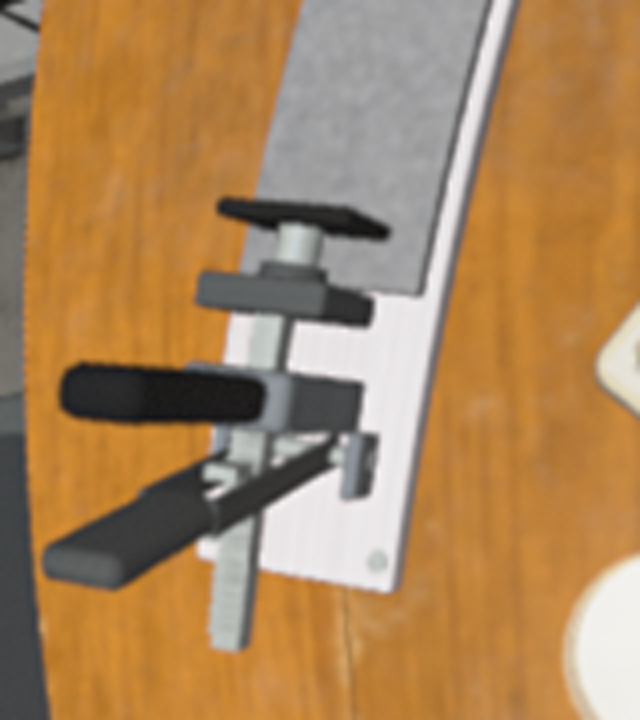

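Call:
apply_moves:
  moves: [-4.3,0.5,0.5,0,0,0,-4.3,0.5,0.5,0,0,0,-4.3,0.5,0.5,0,0,0,-4.3,0.5,0.5,0,0,0,0,0,0,0,0,0]

```text
t: 0.65
tcp_pos: [468.3, 19.9, 232.6]
ee_rot: [-2.216, -2.215, 0.015]
ft_force: [0.5, -0.5, -0.2]
opening: 92.9
```

```bash
python3 - <<'E'
from h import *
import pickle
W=optics.camera_params("wrist");im=optics.capture("wrist");pickle.dump(W,open("w2.pkl","wb"))
cv2.imwrite("pics/w2.png",im);s=sense();print(s["tcp_pos"],s["t"],s["ee_rot"],W)
cv2.imwrite("pics/w2b.png",cv2.resize(im[:300,100:450],None,fx=2,fy=2,interpolation=cv2.INTER_CUBIC))
E
```

```text
[471.99469202  19.68313121 233.0138699 ] 0.7 [-2.2193263  -2.21695321  0.00930207] {'fx': 297.3186396354542, 'fy': 297.3186396354542, 'cx': 255.24752026621107, 'cy': 192.02333478418055, 'camera_from_world': array([[ 9.99924643e-01, -1.03446346e-04, -1.22758907e-02,
        -4.64935511e+02],
       [-3.15740548e-03,  9.64158225e-01, -2.65309156e-01,
         1.74756903e+01],
       [ 1.18633462e-02,  2.65327923e-01,  9.64085242e-01,
        -4.14951279e+02],
       [ 0.00000000e+00,  0.00000000e+00,  0.00000000e+00,
         1.00000000e+00]])}
```

View pics/w2b.png

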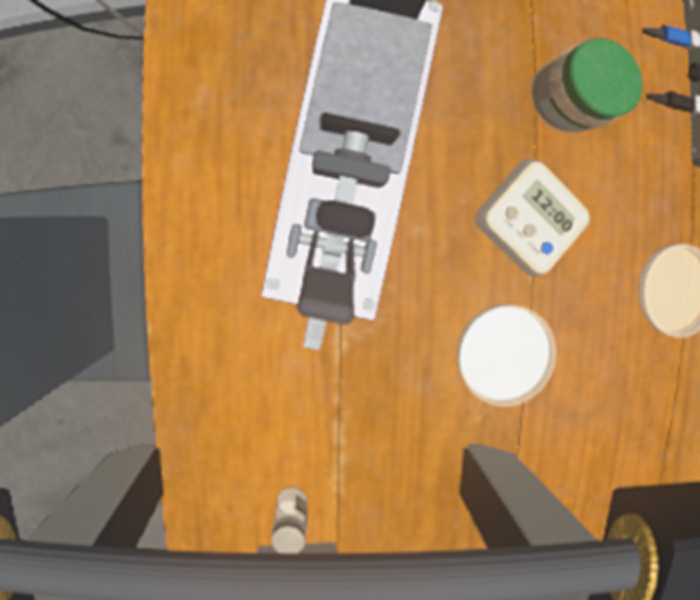

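Call:
apply_moves:
  moves: [0.5,3,-1,0,0,0,0.5,3,-1,0,0,0,0,0,0,0,0,0]

```text
t: 1.0
tcp_pos: [486.9, 80.2, 213.5]
ee_rot: [2.228, 2.214, -0.001]
ft_force: [0.6, -0.5, -0.5]
opening: 93.0
```

```bash
python3 - <<'E'
from h import *
import pickle
W=optics.camera_params("wrist");s=sense();im=optics.capture("wrist");pickle.dump(W,open("w3.pkl","wb"))
cv2.imwrite("pics/w3.png",im);print(s["tcp_pos"],s["t"],s["ee_rot"])
cv2.imwrite("pics/w3b.png",cv2.resize(im[:200,130:390],None,fx=3,fy=3,interpolation=cv2.INTER_CUBIC))
E
```

```text
[486.88331582  80.20052032 213.53640863] 1.0 [ 2.22789212e+00  2.21436504e+00 -7.04205591e-04]
```

View pics/w3b.png

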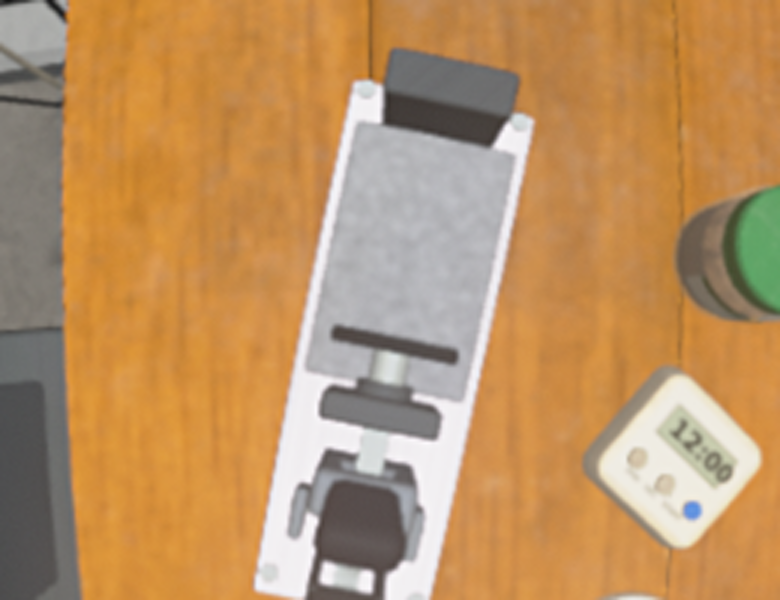

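```bash
python3 - <<'E'
from h import *
import pickle
W=pickle.load(open("w3.pkl","rb"))
pts=[((307,370),-5,33,20),((463,400),-5,-33,20),((357,124),101,33,20),((515,155),101,-33,20),((353,82),120,38,12),((533,118),120,-38,12),((388,50),None,None,72),((519,74),None,None,72)]
Q=[];P=[]
for uv,x,y,z in pts:
    w=onz((130+uv[0]/3,uv[1]/3),W,z,1);print(x,y,z,w.round(1))
    if x is not None:Q.append((x,y));P.append(w[:2])
Q=np.array(Q,float);P=np.array(P)
qm=Q.mean(0);pm=P.mean(0);a=Q-qm;b=P-pm
th=np.arctan2((a[:,0]*b[:,1]-a[:,1]*b[:,0]).sum(),(a*b).sum())
R=np.array([[np.cos(th),-np.sin(th)],[np.sin(th),np.cos(th)]])
o=pm-R@qm;print("th",th,"o",o,"res",(Q@R.T+o-P).round(1))
pickle.dump((th,o),open("clamp.pkl","wb"))
# pad front edge at top z62
for uv in((335,327),(457,352)):
    w=onz((130+uv[0]/3,uv[1]/3),W,62,1);print("pad",(R.T@(w[:2]-o)).round(1))
for uv in((388,50),(519,74)):
    w=onz((130+uv[0]/3,uv[1]/3),W,72,1);print("anvil back",(R.T@(w[:2]-o)).round(1))
E
```

```text
-5 33 20 [459.2 140.3  20. ]
-5 -33 20 [521.9 127.9  20. ]
101 33 20 [479.9 241.   20. ]
101 -33 20 [543.  228.9  20. ]
120 38 12 [478.2 261.6  12. ]
120 -38 12 [552.  247.1  12. ]
None None 72 [491.7 256.   72. ]
None None 72 [536.8 248.1  72. ]
th 1.3708977311113923 o [491.40317683 137.23335415] res [[-1.1 -1.4]
 [ 0.9 -2.1]
 [-0.8  1.8]
 [ 0.8  0.8]
 [-0.2  0.8]
 [ 0.4  0.2]]
pad [15.7 22.4]
pad [ 15.4 -21.5]
anvil back [116.4  23.3]
anvil back [117.7 -22.5]
```

Call:
apply_moves:
  moves: [-2,-4,0,0,0,0,-1.5,-5,0,0,0,0,-1,-5,0,0,0,0,-1,-5,0,0,0,0,0,-5,0,0,0,0,0,-5,0,0,0,0,0,-5,0,0,0,0,0,0,0,0,0,0]

```text
t: 1.85
tcp_pos: [433.4, -271.0, 216.4]
ee_rot: [2.229, 2.19, -0.003]
ft_force: [-0.0, -1.2, -0.1]
opening: 93.1
```

```bash
python3 - <<'E'
from h import *
import pickle
W=optics.camera_params("wrist");s=sense();im=optics.capture("wrist");pickle.dump(W,open("w4.pkl","wb"))
cv2.imwrite("pics/w4.png",im);print(s["tcp_pos"],s["t"],s["ee_rot"])
cv2.imwrite("pics/w4b.png",cv2.resize(im[:300,130:390],None,fx=2,fy=2,interpolation=cv2.INTER_CUBIC))
E
```

```text
[ 433.43447225 -270.98232134  216.40564976] 1.85 [ 2.22897844  2.18970051 -0.00257519]
```

View pics/w4b.png

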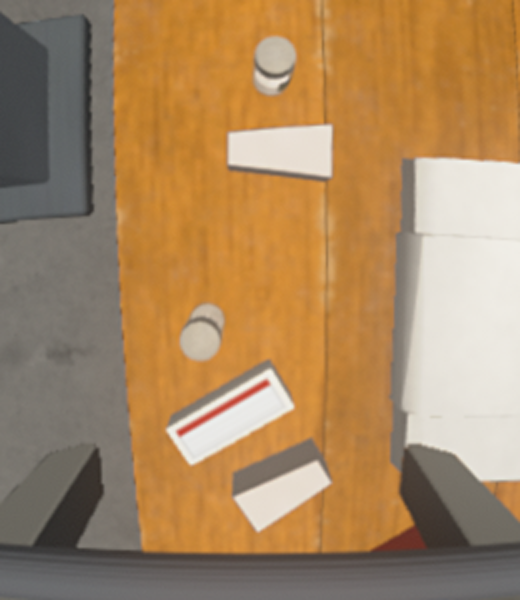

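```bash
cat > blk.py <<'E'
from h import *
def top(im,W,zt,boxes,thr=185):
    hsv=cv2.cvtColor(im,cv2.COLOR_BGR2HSV)
    for n,(x0,y0,x1,y1) in boxes.items():
        m=np.zeros(im.shape[:2],np.uint8)
        big=cv2.resize(im[y0:y1,x0:x1],None,fx=8,fy=8,interpolation=cv2.INTER_CUBIC)
        h=cv2.cvtColor(big,cv2.COLOR_BGR2HSV)
        mm=((h[...,1]<60)&(h[...,2]>thr)).astype(np.uint8)*255
        cs,_=cv2.findContours(mm,cv2.RETR_EXTERNAL,cv2.CHAIN_APPROX_NONE)
        c=max(cs,key=cv2.contourArea)
        for e in np.arange(.01,.12,.005):
            a=cv2.approxPolyDP(cv2.convexHull(c),e*cv2.arcLength(c,True),True)
            if len(a)==4:break
        q=(a[:,0,:]+.5)/8-.5+[x0,y0]
        w=np.array([onz(p,W,zt,1)[:2] for p in q])
        L=[np.linalg.norm(w[(i+1)%4]-w[i]) for i in range(4)]
        print(n,"px",q.round(1).tolist(),"\n w",w.round(1).tolist(),"L",np.round(L,1))
        # ends: thin = shortest edge
        i=int(np.argmin(L));th=(w[i]+w[(i+1)%4])/2;tk=(w[(i+2)%4]+w[(i+3)%4])/2
        ax=th-tk;print(" centre",((th+tk)/2).round(1),"yaw",round(float(np.arctan2(ax[1],ax[0])),3),"len",np.linalg.norm(ax).round(1))
E
python3 - <<'E'
from blk import *
import pickle
W=pickle.load(open("w4.pkl","rb"));im=cv2.imread("pics/w4.png")
for t in(150,170,185):
  print(t);top(im,W,40,{"b2":(235,55,305,95),"b1":(238,222,300,270)},t)
E
```

```text
150
b2 px [[295.4, 62.7], [293.9, 88.6], [243.8, 81.9], [244.4, 65.8]] 
 w [[482.9, -142.4], [480.7, -172.8], [423.9, -164.8], [424.9, -146.0]] L [30.5 57.3 18.8 58. ]
 centre [ 453.1 -156.5] yaw 3.103 len 57.4
b1 px [[288.8, 229.8], [294.9, 240.9], [257.7, 264.7], [246.1, 247.4]] 
 w [[475.8, -344.6], [484.1, -360.4], [436.0, -393.9], [421.5, -367.9]] L [17.9 58.6 29.8 59.1]
 centre [ 454.4 -366.7] yaw 0.506 len 58.6
170
b2 px [[295.4, 62.7], [294.8, 88.2], [243.8, 81.9], [244.4, 65.8]] 
 w [[482.9, -142.4], [481.7, -172.3], [423.9, -164.8], [424.9, -146.0]] L [30.  58.3 18.8 58. ]
 centre [ 453.3 -156.4] yaw 3.107 len 57.9
b1 px [[288.6, 230.1], [294.9, 240.9], [257.7, 264.7], [246.2, 247.9]] 
 w [[475.5, -344.9], [484.1, -360.4], [436.0, -393.9], [421.6, -368.6]] L [17.7 58.6 29.1 58.9]
 centre [ 454.3 -367. ] yaw 0.51 len 58.5
185
b2 px [[295.4, 62.7], [294.9, 87.7], [243.7, 81.4], [244.4, 65.8]] 
 w [[482.9, -142.4], [481.8, -171.7], [423.8, -164.2], [424.9, -146.0]] L [29.4 58.6 18.2 58. ]
 centre [ 453.4 -156.1] yaw 3.107 len 58.0
b1 px [[288.4, 230.3], [294.9, 240.9], [257.7, 264.7], [246.4, 248.3]] 
 w [[475.4, -345.3], [484.1, -360.4], [436.0, -393.9], [421.9, -369.2]] L [17.5 58.6 28.4 58.6]
 centre [ 454.4 -367.2] yaw 0.514 len 58.3
```

```bash
python3 - <<'E'
from h import *
S=optics.camera_params("scene");D=optics.camera_params("side")
for n,a,b in(("b2",[(282,408),(372,377),(400,398),(300,430)],[(215,383),(307,378),(305,412),(210,410)]),("b1",[(515,622),(580,565),(617,570),(575,645)],[(205,648),(303,607),(323,625),(222,670)])):
    A=[onz((180+u/5,140+v/5),S,40) for u,v in a];B=[onz((180+u/5,150+v/5),D,40) for u,v in b]
    print(n,"scene",np.round(A,0)[:,:2].tolist(),np.mean(A,0).round(1),"side",np.round(B,0)[:,:2].tolist(),np.mean(B,0).round(1))
import pickle
th,o=pickle.load(open("clamp.pkl","rb"));R=np.array([[np.cos(th),-np.sin(th)],[np.sin(th),np.cos(th)]])
im=cv2.imread("pics/scene0.png");im2=cv2.imread("pics/side0.png")
k=6
I=cv2.resize(im[145:215,185:245],None,fx=8,fy=8,interpolation=cv2.INTER_CUBIC);J=cv2.resize(im2[150:210,215:265],None,fx=8,fy=8,interpolation=cv2.INTER_CUBIC)
for x,y,z in[(-5,33,20),(101,33,20),(-5,-33,20),(101,-33,20),(-102,38,12),(-102,-38,12),(120,38,12),(120,-38,12),(100,23,72),(100,-23,72),(118,23,72),(118,-23,72)]:
    P=np.r_[R@[x,y]+o,z]
    for (i,p,ox,oy) in((I,S,185,145),(J,D,215,150)):
        q=(proj(P,p)-[ox,oy]+.5)*8;cv2.circle(i,tuple(int(v) for v in q),3,(0,0,255),-1)
h=max(I.shape[0],J.shape[0]);o_=np.zeros((h,I.shape[1]+J.shape[1],3),np.uint8);o_[:I.shape[0],:I.shape[1]]=I;o_[:J.shape[0],I.shape[1]:]=J
cv2.imwrite("pics/ov.png",cv2.resize(o_,None,fx=.9,fy=.9))
E
```

```text
b2 scene [[425.0, -152.0], [481.0, -149.0], [482.0, -176.0], [422.0, -176.0]] [ 452.8 -163.4   40. ] side [[426.0, -147.0], [484.0, -146.0], [481.0, -180.0], [423.0, -174.0]] [ 453.8 -162.1   40. ]
b1 scene [[423.0, -372.0], [473.0, -352.0], [485.0, -364.0], [436.0, -400.0]] [ 454.4 -371.8   40. ] side [[422.0, -377.0], [475.0, -350.0], [485.0, -364.0], [431.0, -393.0]] [ 453.3 -370.8   40. ]
```

View pics/ov.png

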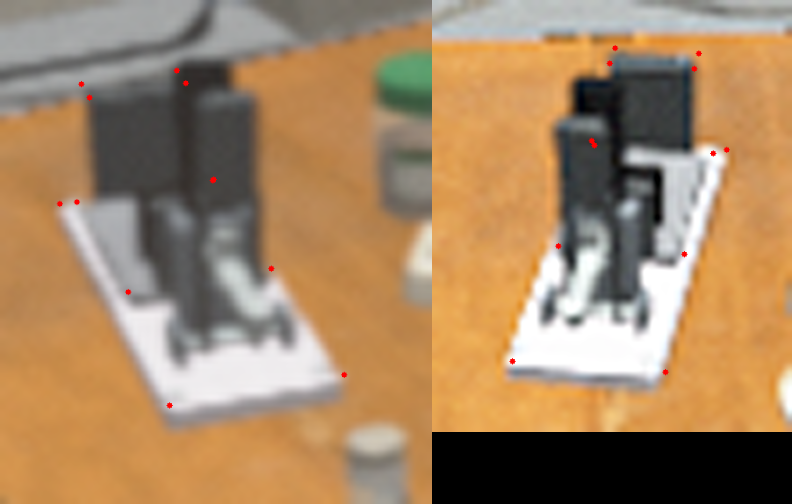

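```bash
python3 - <<'E'
from h import *
from scipy.optimize import least_squares
import pickle
S=optics.camera_params("scene");D=optics.camera_params("side")
ob=[((-102,38,12),0,(168,414)),((-102,38,12),1,(510,368)),((-102,-38,12),0,(341,389)),((-102,-38,12),1,(657,379)),((120,38,12),0,(64,205)),((120,-38,12),1,(727,153))]
def f(v,bias=None):
    R=np.array([[np.cos(v[2]),-np.sin(v[2])],[np.sin(v[2]),np.cos(v[2])]]);r=[]
    for X,c,(u,w) in ob:
        u,w=u/.9,w/.9
        px=np.array([185+u/8-.5,145+w/8-.5]) if c==0 else np.array([215+(u-480)/8-.5,150+w/8-.5])
        r+=list(proj(np.r_[R@X[:2]+v[:2],12],(S,D)[c])-px)
    return np.array(r)
s=least_squares(f,[491,137,1.371]);print(s.x,s.fun.round(2))
s=least_squares(lambda v:f([v[0],v[1],1.371]),[491,137]);print(s.x,s.fun.round(2))
E
```

```text
[489.22211215 131.15880216   1.35483169] [-0.09 -0.25 -0.64 -0.1   0.34 -0.88  0.1   0.15  0.05  0.39  0.02  0.41]
[488.60131584 131.30728575] [ 0.29 -0.22 -0.39  0.02  0.6  -1.03  0.41  0.07 -0.66  0.57 -0.6   0.28]
```

Call:
apply_moves:
  moves: [0.6,3.6,-2.5,0,0,-0.02,0.7,3.6,-2.5,0,0,0,0.7,3.6,-2.5,0,0,0,0,0,-2.5,0,0,0,0,0,0,0,0,0]

```text
t: 2.4
tcp_pos: [456.4, -157.2, 115.3]
ee_rot: [2.249, 2.163, 0.005]
ft_force: [0.2, -0.6, 0.3]
opening: 92.7
```

```bash
cat > snap.py <<'E'
from h import *
import sys
# snap.py tag cam x0 y0 x1 y1 k
a=sys.argv;tag=a[1]
s=sense();print("tcp",s["tcp_pos"].round(1),"rot",s["ee_rot"].round(3),"t",s["t"],"F",s["ft_force"].round(1),"op",round(s["opening"],1))
r=s["ee_rot"];Rm=cv2.Rodrigues(np.array(r))[0];print("yaw of tool y",np.arctan2(Rm[1,1],Rm[0,1]).round(4),"z",Rm[:,2].round(3))
i=2
while i<len(a):
    c=a[i];x0,y0,x1,y1=map(int,a[i+1:i+5]);k=float(a[i+5]);i+=6
    im=optics.capture(c);cv2.imwrite(f"pics/{c}_{tag}_full.png",im)
    cv2.imwrite(f"pics/{c}_{tag}.png",cv2.resize(im[y0:y1,x0:x1],None,fx=k,fy=k,interpolation=cv2.INTER_CUBIC))
E
python3 snap.py a scene 190 140 330 290 5 side 170 150 320 290 5
```

```text
tcp [ 456.4 -157.2  115.3] rot [2.249 2.163 0.005] t 2.4 F [ 0.2 -0.6  0.3] op 92.7
yaw of tool y -0.0386 z [ 0.017 -0.013 -1.   ]
```

View pics/scene_a.png

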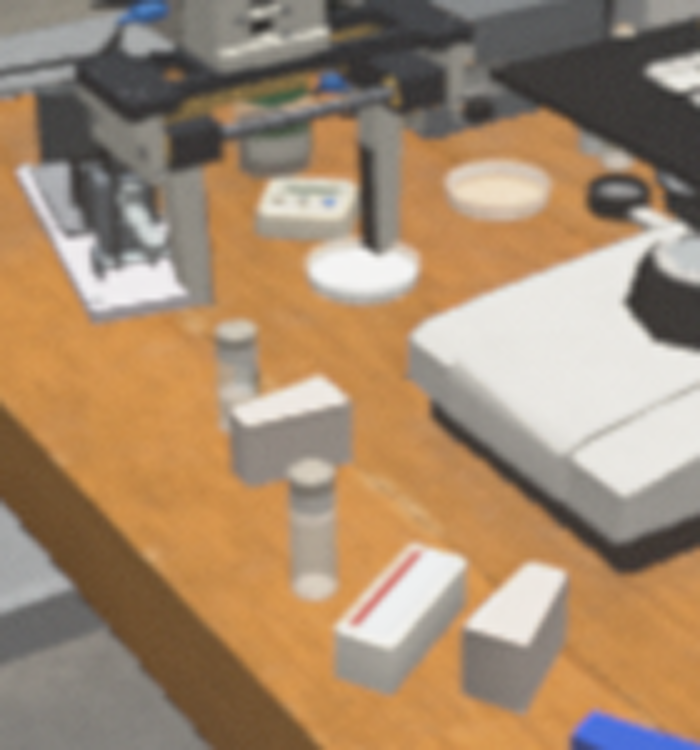

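View pics/side_a.png

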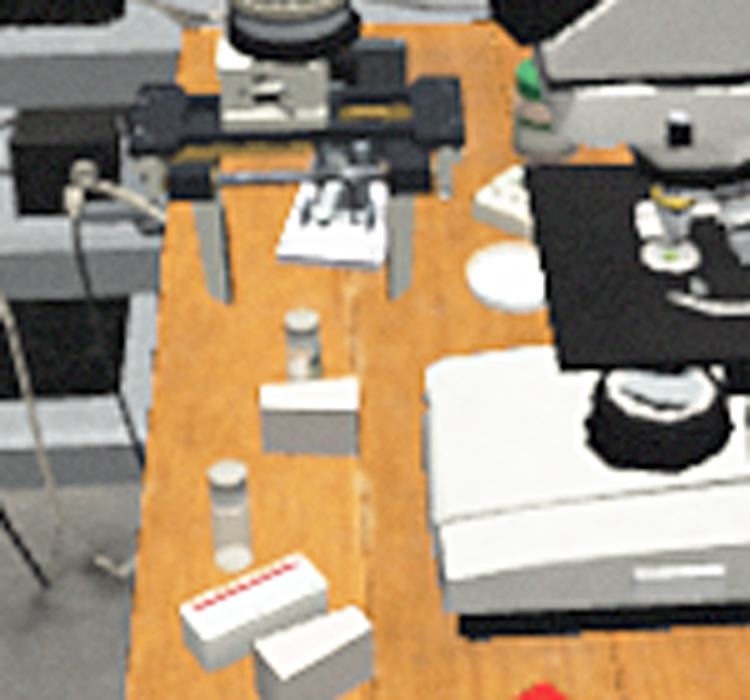

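```bash
python3 - <<'E'
from h import *
S=optics.camera_params("scene");D=optics.camera_params("side")
u=np.array([np.cos(-.0386),np.sin(-.0386),0]);P=np.array([456.4,-157.2,115.3])
for sg in(-1,1):
  for e in(46.4,64):
    p=P+sg*e*u
    a=proj(p,S);b=proj(p,D);print(sg,e,"scene crop",((a-[190,140])*5).round(),"side crop",((b-[170,150])*5).round())
E
```

```text
-1 46.4 scene crop [203. 290.] side crop [232. 293.]
-1 64 scene crop [172. 299.] side crop [202. 293.]
1 46.4 scene crop [364. 248.] side crop [386. 290.]
1 64 scene crop [393. 241.] side crop [416. 289.]
```

Call:
apply_moves:
  moves: [-0.3,-0.5,-2,0.013,0.017,0,0,0,-4,0,0,0,0,0,-3.5,0,0,0,0,0,0,0,0,0]

```text
t: 2.9
tcp_pos: [460.1, -169.3, 27.9]
ee_rot: [2.258, 2.157, 0.013]
ft_force: [-0.9, 0.1, 0.1]
opening: 93.3
```

```bash
python3 snap.py b scene 190 140 330 290 5 side 170 150 320 290 5
```

```text
tcp [ 460.1 -169.3   27.9] rot [2.258 2.157 0.013] t 2.9 F [-0.9  0.1  0.1] op 93.3
yaw of tool y -0.0458 z [ 0.019 -0.008 -1.   ]
```

View pics/scene_b.png

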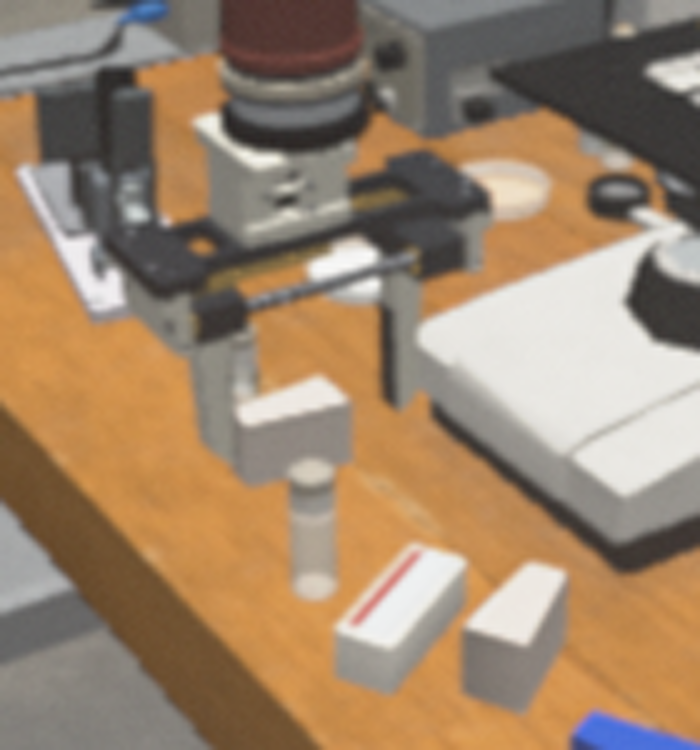

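View pics/side_b.png

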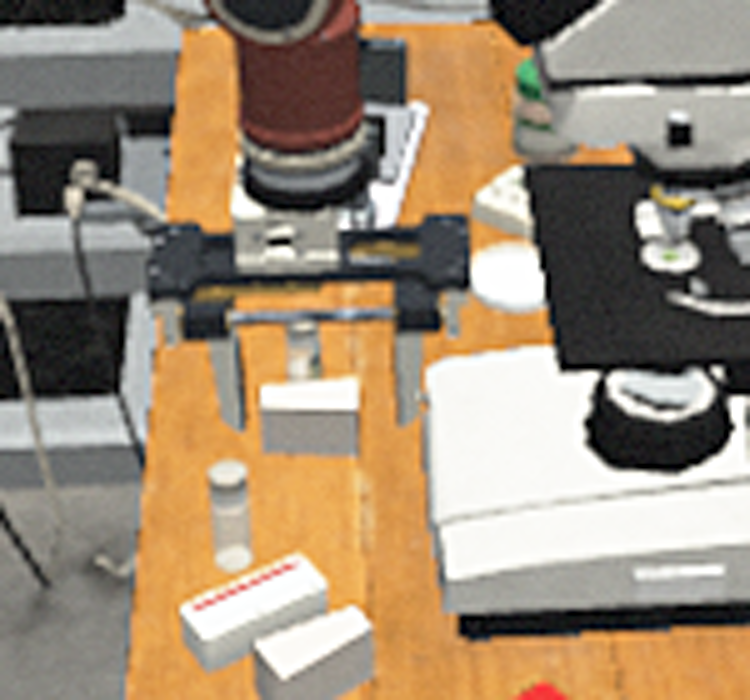

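Call:
apply_moves:
  moves: [-0.6,0.7,0,0.008,0.019,0.01,0,0,-1,0,0,0,0,0,-1,0,0,0,0,0,0,0,0,0]

```text
t: 3.4
tcp_pos: [460.7, -164.0, 15.1]
ee_rot: [2.25, 2.171, 0.013]
ft_force: [-0.9, 0.1, -1.1]
opening: 92.7
```

Call:
apply_moves:
  moves: [-0.8,0.2,-0.6,0.006,0.01,0,-0.3,0.1,-0.2,0,0.01,0,0,0,0,0,0,0]

```text
t: 3.7
tcp_pos: [450.1, -160.8, 6.5]
ee_rot: [-2.258, -2.18, 0.002]
ft_force: [0.4, 0.4, 0.2]
opening: 93.2
```

Call:
apply_moves:
  moves: [0,0,0,0,0,0,0,0,0,0,0,0,0,0,0,0,0,0,0,0,0,0,0,0,0,0,0,0,0,0]
  hand: 1
  grip_force: 25

```text
t: 4.2
tcp_pos: [451.4, -161.1, 6.8]
ee_rot: [-2.259, -2.182, -0.0]
ft_force: [-0.6, -0.4, -0.2]
opening: 59.7
```

```bash
python3 snap.py c scene 190 140 330 290 5 
```

```text
tcp [ 451.4 -161.1    6.8] rot [-2.259 -2.182 -0.   ] t 4.2 F [-0.6 -0.4 -0.2] op 59.7
yaw of tool y -0.0348 z [-0.  0. -1.]
```

View pics/scene_c.png

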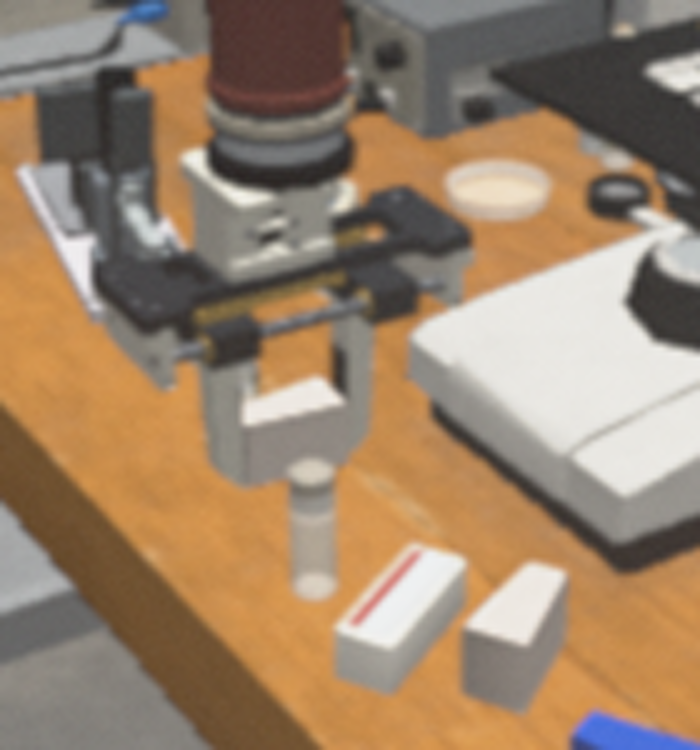

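Call:
apply_moves:
  moves: [0,0,2,0,0,0,0,0,4,0,0,0,-0.5,0,4.5,0,0,0,-0.5,0,4.5,0,0,0,-0.5,0,4,0,0,0,-0.5,3,1,0,0,0,0,0,0,0,0,0]

```text
t: 4.95
tcp_pos: [427.6, -129.5, 213.3]
ee_rot: [-2.258, -2.177, 0.002]
ft_force: [0.1, 0.1, 0.1]
opening: 59.5
```

Call:
apply_moves:
  moves: [0.3,4,0,0,0,0,0.5,4.3,0,0,0,-0.04,1,4.3,0,0,0,-0.05,1,4.3,0,0,0,-0.05,1.2,4.3,0,0,0,-0.05,1.2,4.3,0,0,0,-0.04,1.2,4.3,0,0,0,-0.04,1.2,4,0,0,0,0,0,0,0,0,0,0]

```text
t: 5.85
tcp_pos: [500.2, 216.9, 209.7]
ee_rot: [-2.55, -1.827, 0.014]
ft_force: [0.0, -0.2, -1.0]
opening: 59.8
```

```bash
python3 snap.py d scene 160 80 300 230 5 side 190 100 320 220 6; python3 - <<'E'
from h import *
import pickle
pickle.dump(optics.camera_params("wrist"),open("wd.pkl","wb"));cv2.imwrite("pics/wd.png",optics.capture("wrist"))
E
```

```text
tcp [500.2 216.9 209.7] rot [-2.55  -1.827  0.014] t 5.85 F [ 0.  -0.2 -1. ] op 59.8
yaw of tool y -0.3274 z [-0.01  -0.002 -1.   ]
```

View pics/wd.png

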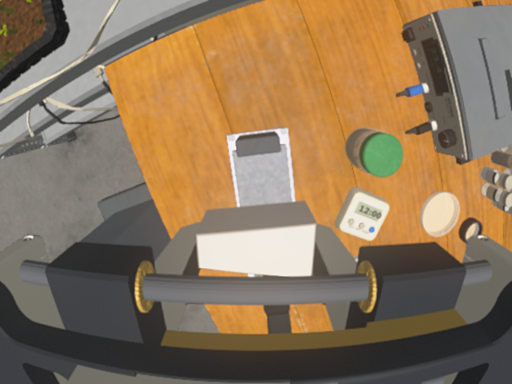

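View pics/scene_d.png

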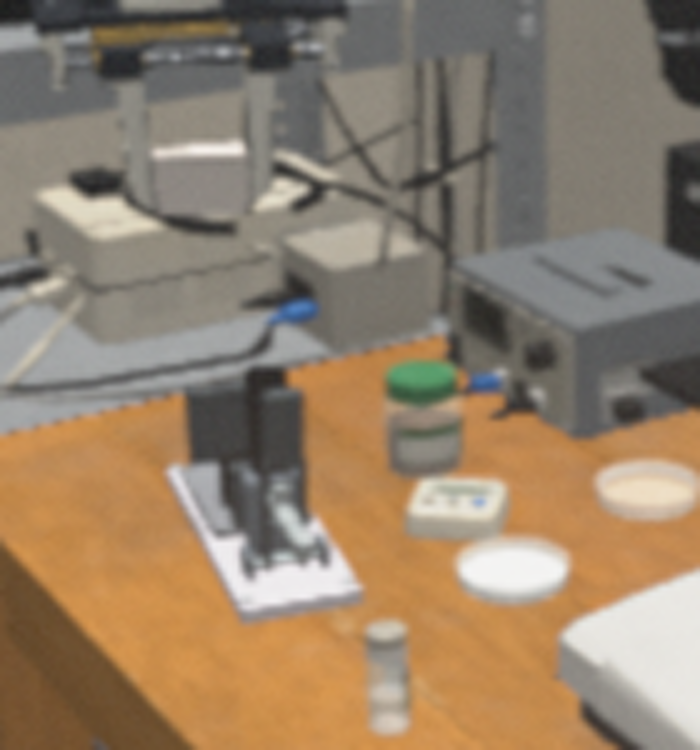

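View pics/side_d.png

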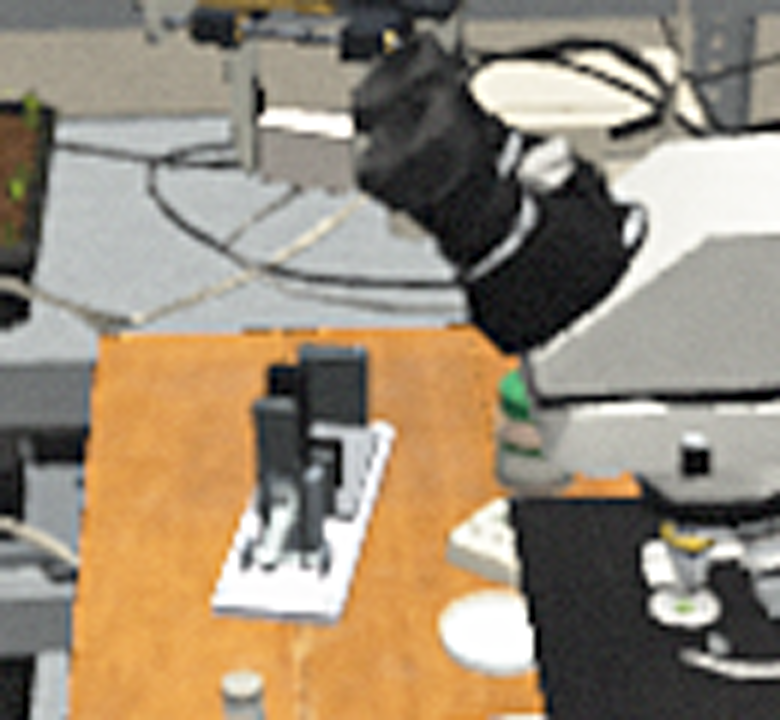

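Call:
apply_moves:
  moves: [0.6,-0.5,-3,0,0,0.024,0,0,-4,0,0,0,0,0,-2,0,0,0,0,0,0,0,0,0]

```text
t: 6.4
tcp_pos: [507.3, 192.8, 118.8]
ee_rot: [2.547, 1.829, -0.021]
ft_force: [0.1, -0.0, -0.9]
opening: 59.5
```

```bash
python3 snap.py e side 190 100 320 220 6 wrist 150 60 400 260 3
```

```text
tcp [507.3 192.8 118.8] rot [ 2.547  1.829 -0.021] t 6.4 F [ 0.1 -0.  -0.9] op 59.5
yaw of tool y -0.3257 z [-0.008 -0.013 -1.   ]
```

View pics/wrist_e.png

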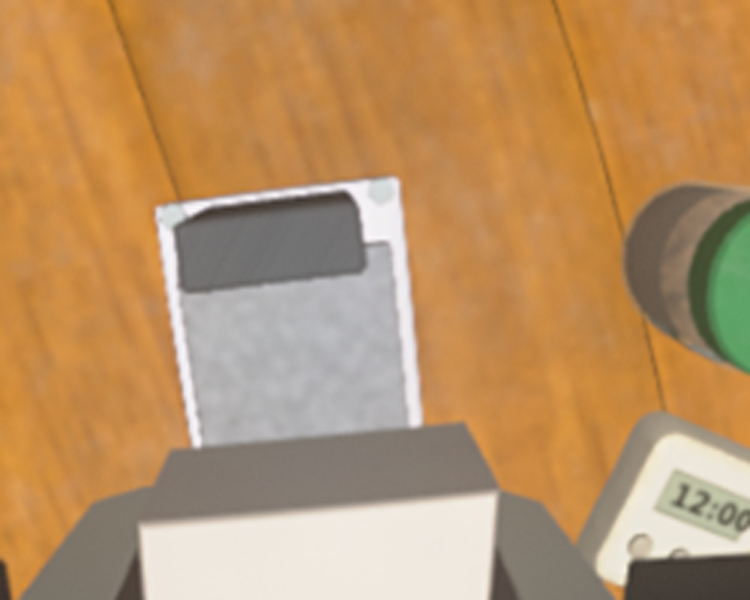

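View pics/side_e.png

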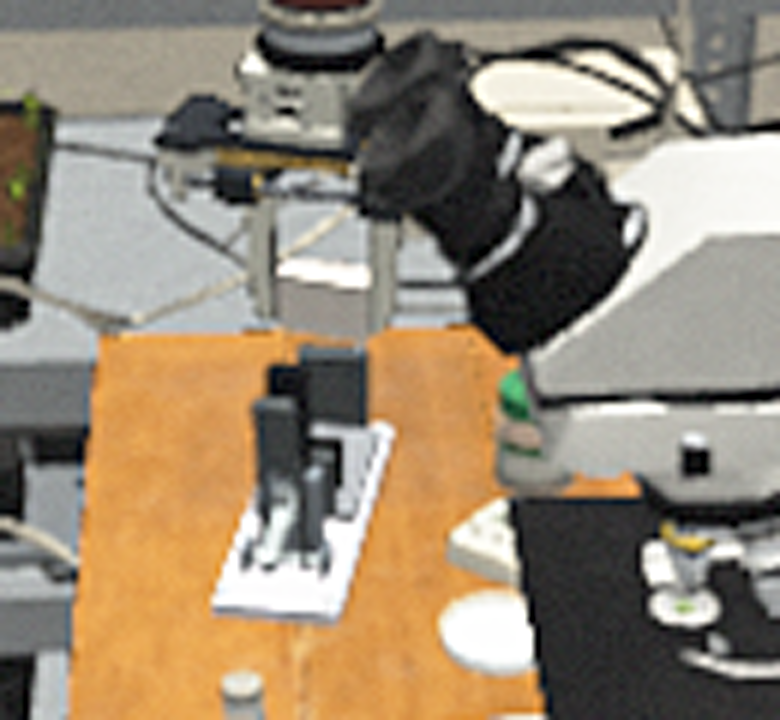

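```bash
python3 - <<'E'
from h import *
W=optics.camera_params("wrist")
f=lambda u,v,z:onz((150+u/3,60+v/3),W,z,1)
a=f(183,292,72);b=f(364,270,72);print("anvil",a.round(1),b.round(1),((a+b)/2).round(1),np.linalg.norm(a-b).round(1),np.arctan2(*(b-a)[[1,0]]).round(3))
for z,(p,q) in((152,((140,522),(497,490))),(112,((170,453),(465,425)))):
    a=f(*p,z);b=f(*q,z);print("block edge",a.round(1),b.round(1),((a+b)/2).round(1),np.linalg.norm(a-b).round(1),np.arctan2(*(b-a)[[1,0]]).round(3))
a=f(157,208,12);b=f(400,180,12);print("base end",a.round(1),b.round(1),((a+b)/2).round(1),np.linalg.norm(a-b).round(1),np.arctan2(*(b-a)[[1,0]]).round(3))
E
```

```text
anvil [490.7 242.3  72. ] [534.4 233.2  72. ] [512.5 237.7  72. ] 44.6 -0.207
block edge [485.5 217.  152. ] [543.6 203.5 152. ] [514.5 210.3 152. ] 59.7 -0.228
block edge [483.8 215.6 112. ] [544.2 201.7 112. ] [514.  208.6 112. ] 62.0 -0.225
base end [480.4 263.6  12. ] [554.1 247.5  12. ] [517.2 255.6  12. ] 75.5 -0.216
```

Call:
apply_moves:
  moves: [0,1.2,0,0,-0.008,0.022,0,0.7,-1,0.01,0,0,0,0.3,-2,0,0,0,0,0.3,-2,0,0,0,0,0,0,0,0,0]

```text
t: 7.0
tcp_pos: [514.9, 224.1, 76.7]
ee_rot: [2.525, 1.859, 0.038]
ft_force: [-0.3, 0.1, 0.1]
opening: 59.6
```

Call:
apply_moves:
  moves: [-0.4,-0.8,0.5,0,0,0,0,0,0,0,0,0,0,0,0,0,0,0]

```text
t: 7.3
tcp_pos: [510.9, 217.3, 83.4]
ee_rot: [2.523, 1.862, 0.043]
ft_force: [0.2, -0.5, -0.9]
opening: 59.9
```

```bash
python3 snap.py f scene 180 100 300 220 6
```

```text
tcp [510.9 217.3  83.4] rot [2.523 1.862 0.043] t 7.3 F [ 0.2 -0.5 -0.9] op 59.9
yaw of tool y -0.2995 z [ 0.025  0.012 -1.   ]
```

View pics/scene_f.png

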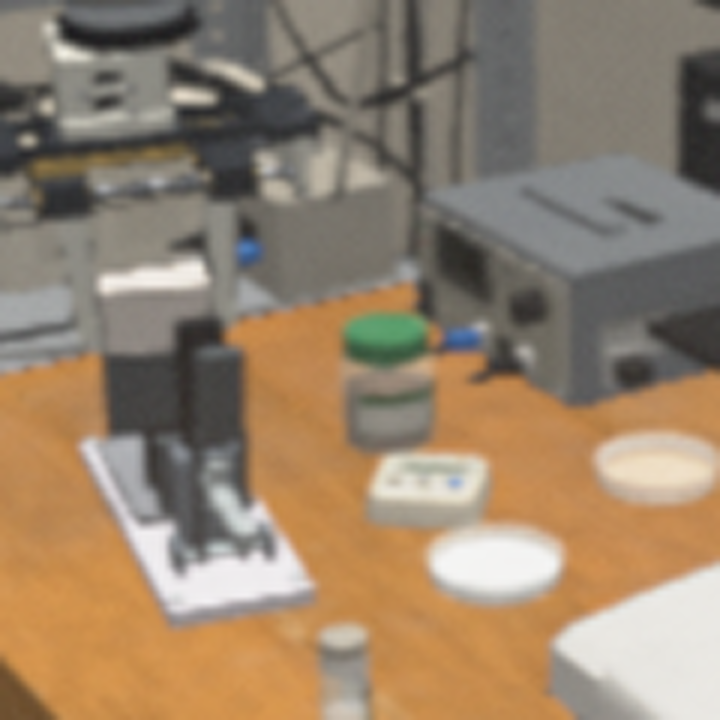

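Call:
apply_moves:
  moves: [-0.35,-0.7,0,-0.012,0.025,0,0,0,0,0,0,0,0,0,-1.5,0,0,0,0,0,0,0,0,0]

```text
t: 7.75
tcp_pos: [508.3, 210.8, 69.7]
ee_rot: [2.527, 1.865, 0.006]
ft_force: [-0.6, 0.4, -1.2]
opening: 59.9
```

Call:
apply_moves:
  moves: [-0.1,0,-1.5,0,0,0,0,0,0,0,0,0,0,0,-1.5,0,0,0,0,0,0,0,0,0]

```text
t: 8.15
tcp_pos: [509.0, 212.6, 41.8]
ee_rot: [2.527, 1.865, 0.015]
ft_force: [-0.4, -0.4, -0.2]
opening: 59.8
```

```bash
python3 snap.py g scene 180 100 300 220 6 wrist 150 60 400 260 3
```

```text
tcp [509.  212.6  41.8] rot [2.527 1.865 0.015] t 8.15 F [-0.4 -0.4 -0.2] op 59.8
yaw of tool y -0.299 z [ 0.008  0.005 -1.   ]
```

View pics/scene_g.png

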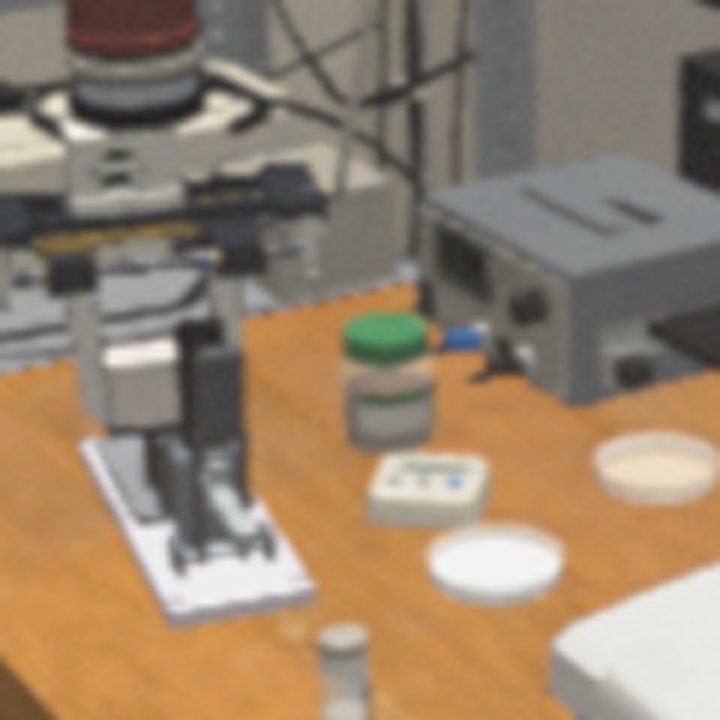

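View pics/wrist_g.png

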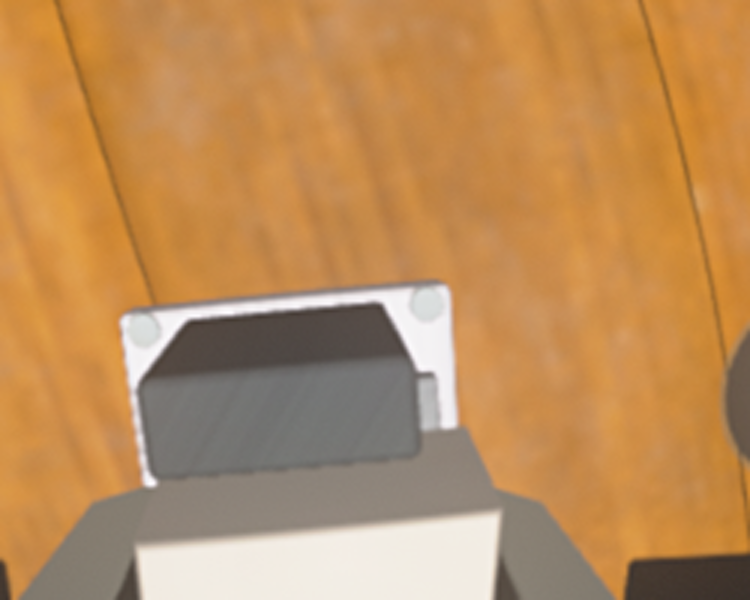

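Call:
apply_moves:
  moves: [-0.2,0.3,-0.8,-0.005,0.008,0,0,0,0,0,0,0,0,0,-0.4,0,0,0,0,0,0,0,0,0]

```text
t: 8.65
tcp_pos: [510.3, 217.5, 33.0]
ee_rot: [2.526, 1.865, 0.013]
ft_force: [1.3, -0.1, -1.3]
opening: 60.1
```

Call:
apply_moves:
  moves: [-0.4,0.1,-0.4,0,0.01,0,0,0,0,0,0,0,-0.2,0.1,-0.1,0,0,0,0,0,0,0,0,0]

```text
t: 9.05
tcp_pos: [504.0, 218.9, 27.7]
ee_rot: [-2.525, -1.863, 0.002]
ft_force: [0.1, 0.9, -0.4]
opening: 59.8
```

```bash
python3 snap.py h wrist 150 60 400 260 3
```

```text
tcp [504.  218.9  27.7] rot [-2.525e+00 -1.863e+00  2.000e-03] t 9.05 F [ 0.1  0.9 -0.4] op 59.8
yaw of tool y -0.2999 z [-0.003  0.002 -1.   ]
```

View pics/wrist_h.png

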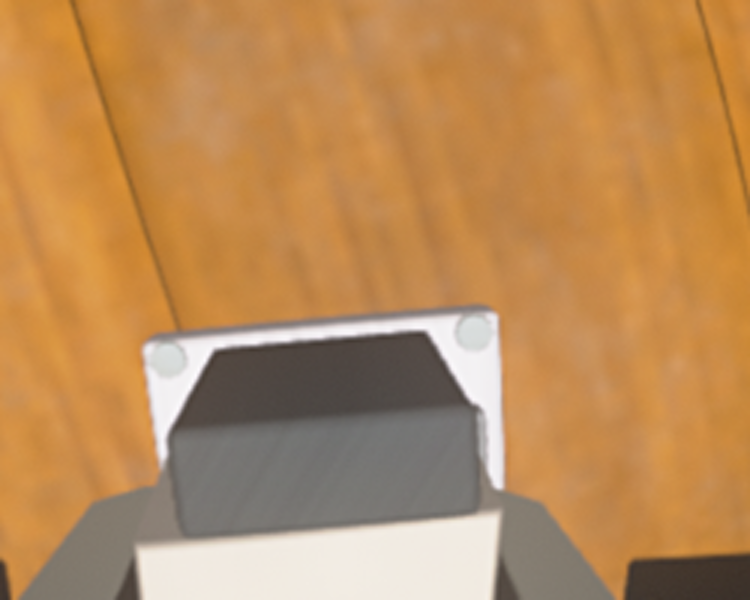

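```bash
python3 - <<'E'
from h import *
W=optics.camera_params("wrist")
f=lambda u,v,z:onz((150+u/3,60+v/3),W,z,1)
def s(p,q,z):
    a=f(*p,z);b=f(*q,z);print(z,((a+b)/2).round(1),np.linalg.norm(a-b).round(1),np.arctan2(*(b-a)[[1,0]]).round(3));return (a+b)/2
a=s((183,535),(478,512),72);b=s((137,545),(498,512),61)
d=(a-b)[:2];print("clamp x gap",d@[.2014,.9795],"y",d@[-.9795,.2014])
E
```

```text
72 [511.8 236.9  72. ] 44.5 -0.215
61 [508.1 232.   61. ] 59.9 -0.199
clamp x gap 5.580452085044491 y -2.6700792734841166
```

Call:
apply_moves:
  moves: [0.45,0.2,0,0,0,0,0,0,0,0,0,0]

```text
t: 9.3
tcp_pos: [506.2, 218.4, 27.1]
ee_rot: [-2.526, -1.861, 0.014]
ft_force: [0.2, 0.9, -0.6]
opening: 60.3
```

Call:
apply_moves:
  moves: [0.3,0.4,0,0,0,0,0,0.3,0,0,-0.01,0,0,0.1,0,0,0,0]

```text
t: 9.6
tcp_pos: [506.6, 218.7, 26.3]
ee_rot: [2.529, 1.853, -0.023]
ft_force: [-2.1, -1.8, -0.9]
opening: 60.0
```

Call:
apply_moves:
  moves: [0.3,0.5,0,0,0,0,0.2,0.5,0,0,0,0,0,0,0,0,0,0]

```text
t: 9.9
tcp_pos: [507.2, 218.4, 25.8]
ee_rot: [2.529, 1.843, -0.057]
ft_force: [-0.0, 0.6, -0.9]
opening: 60.1
```

```bash
python3 snap.py i wrist 150 60 400 260 3 scene 180 100 300 220 6
```

```text
tcp [507.2 218.4  25.8] rot [ 2.529  1.843 -0.057] t 9.9 F [-0.   0.6 -0.9] op 60.1
yaw of tool y -0.3111 z [-0.022 -0.031 -0.999]
```

View pics/wrist_i.png

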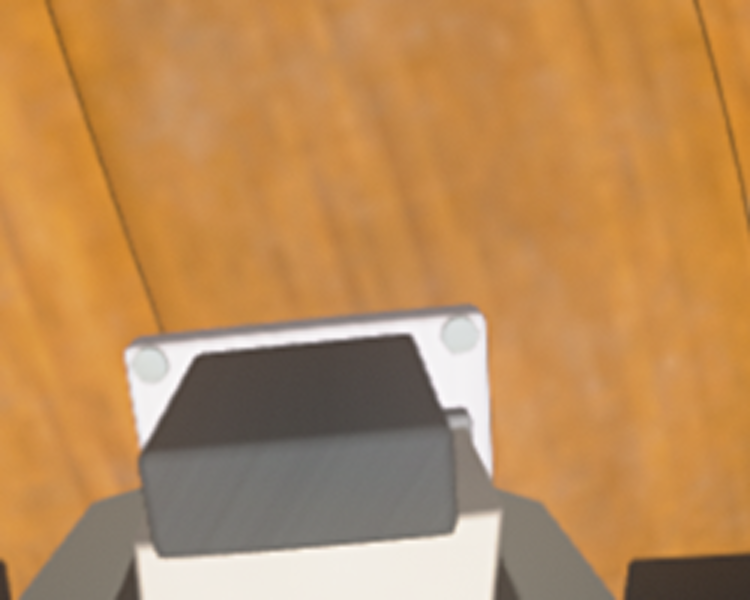

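View pics/scene_i.png

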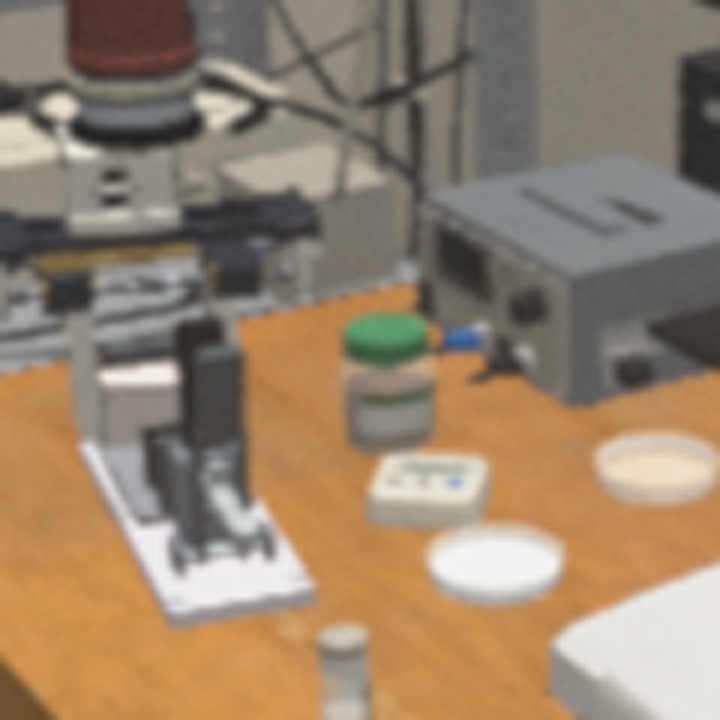

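Call:
apply_moves:
  moves: [0,0.2,0.1,0.031,-0.022,0.011,0,0,0,0.01,0,0,0,0,0,0,0,0]

```text
t: 10.3
tcp_pos: [507.5, 218.8, 26.0]
ee_rot: [-2.523, -1.86, -0.007]
ft_force: [-0.8, -2.5, -1.8]
opening: 60.3
```

```bash
python3 snap.py j wrist 150 60 400 260 3
```

```text
tcp [507.5 218.8  26. ] rot [-2.523 -1.86  -0.007] t 10.3 F [-0.8 -2.5 -1.8] op 60.3
yaw of tool y -0.3002 z [-0.001  0.008 -1.   ]
```

View pics/wrist_j.png

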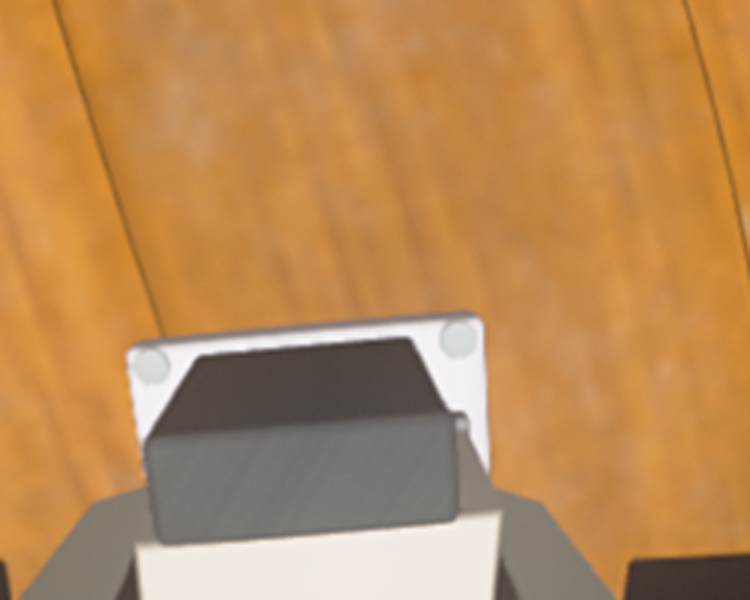

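```bash
python3 - <<'E'
from h import *
W=optics.camera_params("wrist")
f=lambda u,v,z:onz((150+u/3,60+v/3),W,z,1)
def s(p,q,z):
    a=f(*p,z);b=f(*q,z);print(z,((a+b)/2).round(1),np.linalg.norm(a-b).round(1),np.arctan2(*(b-a)[[1,0]]).round(3));return (a+b)/2
a=s((160,545),(458,522),72);b=s((137,545),(499,512),60)
d=(a-b)[:2];print("clamp x gap",d@[.2014,.9795],"y",d@[-.9795,.2014])
E
```

```text
72 [511.6 236.7  72. ] 44.6 -0.213
60 [511.5 232.   60. ] 59.8 -0.199
clamp x gap 4.616336045794897 y 0.8182816079090129
```

Call:
apply_moves:
  moves: [0.15,0.5,0.05,0,0,0,0.1,0.5,0.05,0,0,0]

```text
t: 10.55
tcp_pos: [507.5, 219.1, 26.3]
ee_rot: [-2.533, -1.858, 0.02]
ft_force: [-0.7, -10.4, 1.2]
opening: 60.0
```

Call:
apply_moves:
  moves: [0,-0.05,-0.05,0,0,0,0,0,0,0,0,0]

```text
t: 10.75
tcp_pos: [508.1, 218.8, 25.9]
ee_rot: [2.533, 1.857, -0.02]
ft_force: [0.2, -3.8, -1.5]
opening: 60.1
```

Call:
apply_moves:
  moves: [0,0,0,0,0,0,0,0,0,0,0,0,0,0,0,0,0,0]
  hand: 0.18

```text
t: 11.05
tcp_pos: [510.4, 224.7, 27.0]
ee_rot: [-2.528, -1.862, 0.005]
ft_force: [1.1, 0.5, 1.0]
opening: 75.3
```

```bash
python3 snap.py k wrist 150 60 400 260 3; python3 - <<'E'
from h import *
import pickle
W=pickle.load(open("w2.pkl","rb"));print(onz((402,39),W,70,1))
E
```

```text
tcp [510.4 224.7  27. ] rot [-2.528 -1.862  0.005] t 11.05 F [1.1 0.5 1. ] op 75.3
yaw of tool y -0.3014 z [-0.004 -0.001 -1.   ]
[639.07577055 190.55833479  70.        ]
```

View pics/wrist_k.png

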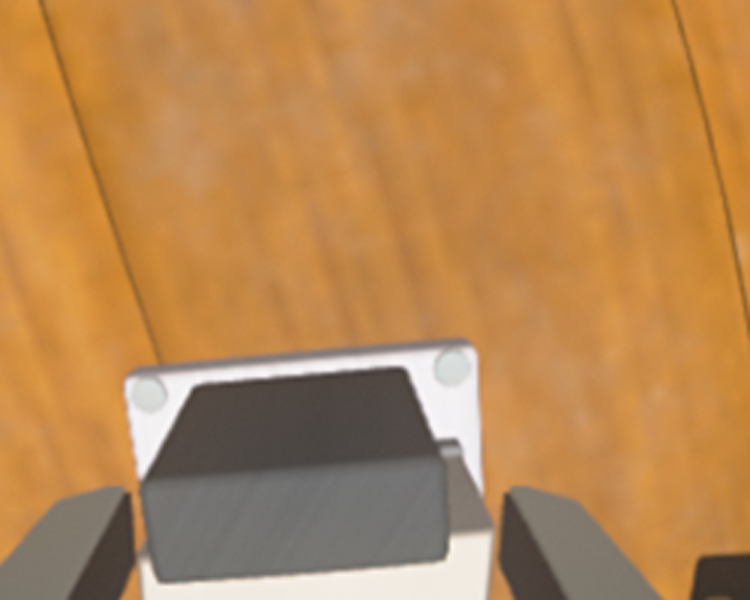

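Call:
apply_moves:
  moves: [0,0,1.5,0,0,0,0,0,2,0,0,0,0,0,3,0,0,0,0,0,4,0,0,0,0,-1,4.5,0,0,0,0,-2,4,0,0,0,0,0,0,0,0,0]
  hand: 0

```text
t: 11.8
tcp_pos: [509.3, 199.0, 224.3]
ee_rot: [-2.519, -1.869, -0.002]
ft_force: [-0.8, 0.1, 0.4]
opening: 92.8
```

```bash
python3 snap.py l wrist 150 60 400 260 3 scene 180 100 300 220 6; python3 - <<'E'
from h import *
import pickle
pickle.dump(optics.camera_params("wrist"),open("wl.pkl","wb"))
E
```

```text
tcp [509.3 199.  224.3] rot [-2.519e+00 -1.869e+00 -2.000e-03] t 11.8 F [-0.8  0.1  0.4] op 92.8
yaw of tool y -0.294 z [-0.002  0.005 -1.   ]
```

View pics/wrist_l.png

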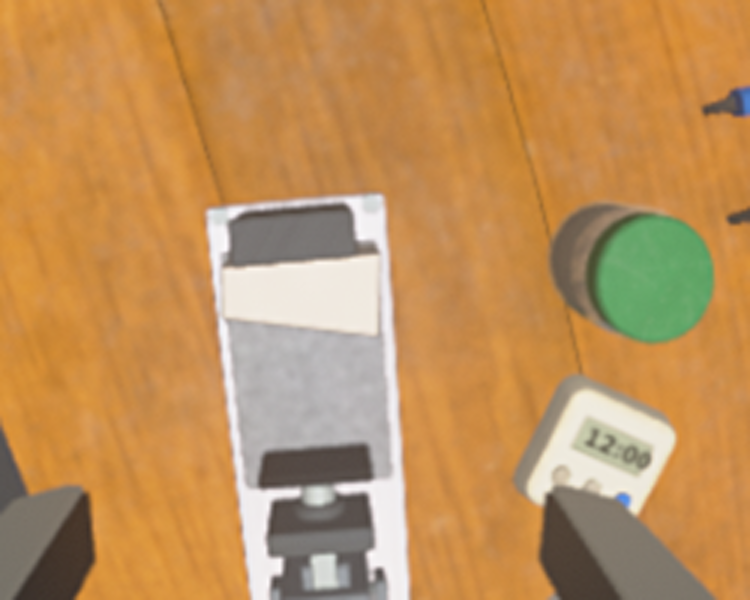

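View pics/scene_l.png

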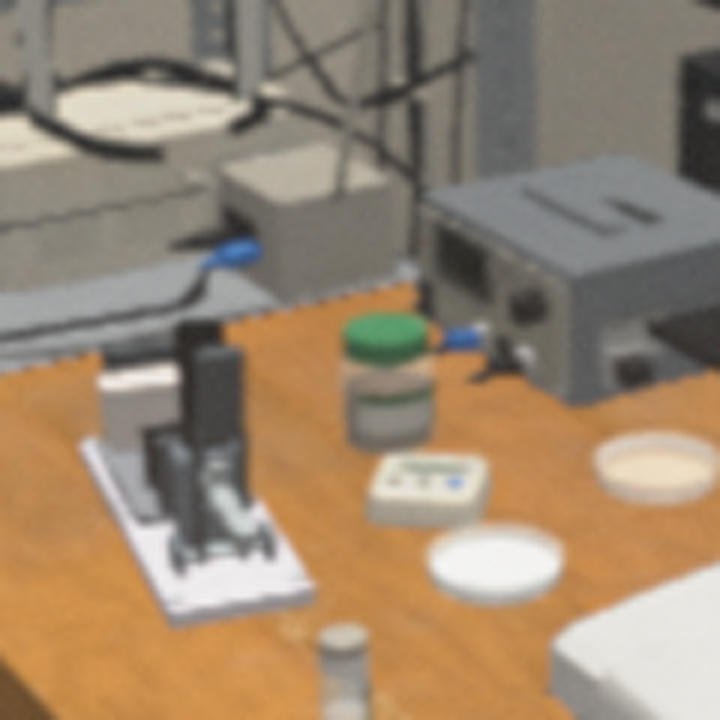

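Call:
apply_moves:
  moves: [-1.5,-4.5,0,0,0,0.1,-1.5,-4.5,0,0,0,0.1,-1.2,-4.7,0,0,0,0.1,-1.2,-4.7,0,0,0,0.1,-1,-4.8,0,0,0,0.1,-0.5,-4.8,0,0,0,0.1,0,-4.9,0,0,0,0.1,0,-4.9,0,0,0,0.1,0,0,0,0,0,0]

```text
t: 12.8
tcp_pos: [423.1, -177.8, 204.6]
ee_rot: [-1.497, -2.725, 0.037]
ft_force: [0.0, 0.8, -0.7]
opening: 93.0
```

Call:
apply_moves:
  moves: [0.3,-4.5,0,0,0,-0.03,0.5,-4.5,-1,0,0,-0.02,0.7,-4.5,-2,0,0,0,0.7,-4,-3,0,0,0,0.5,-0.5,-1.5,0,0,0,0,0,0,0,0,0]

```text
t: 13.4
tcp_pos: [450.6, -351.1, 117.1]
ee_rot: [-1.548, -2.677, 0.023]
ft_force: [0.0, 0.8, -0.4]
opening: 92.9
```

```bash
python3 snap.py m scene 190 160 330 300 5 wrist 100 100 420 384 2.4
```

```text
tcp [ 450.6 -351.1  117.1] rot [-1.548 -2.677  0.023] t 13.4 F [ 0.   0.8 -0.4] op 92.9
yaw of tool y 0.5229 z [-0.05   0.012 -0.999]
```

View pics/wrist_m.png

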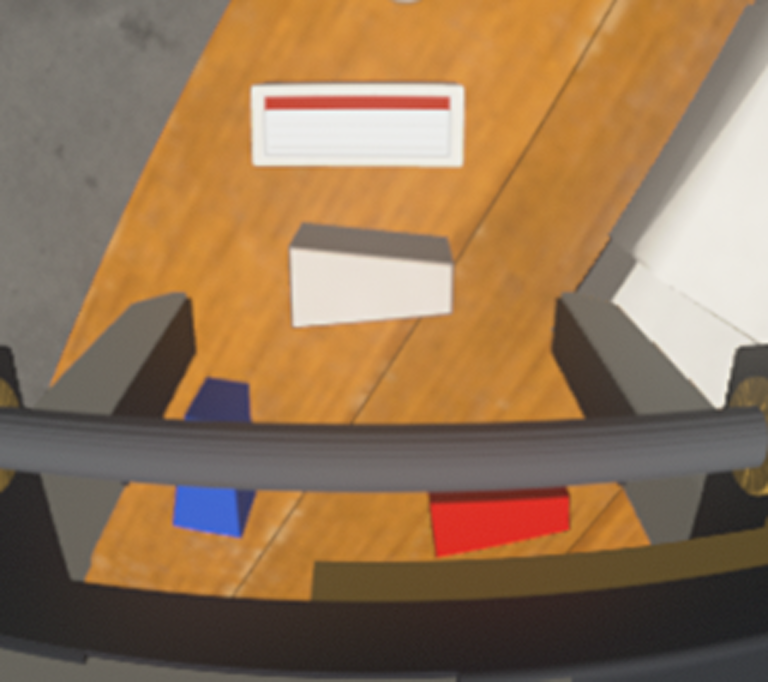

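View pics/scene_m.png

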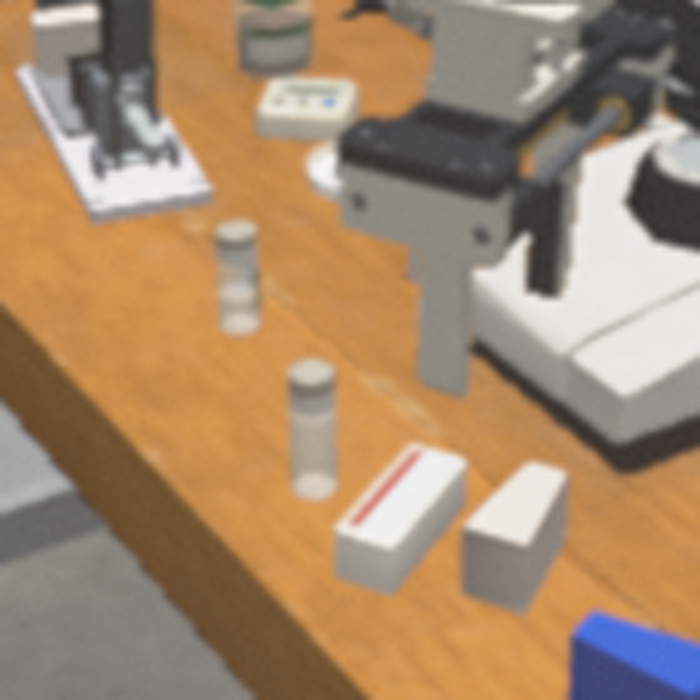

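```bash
python3 - <<'E'
from h import *
S=optics.camera_params("scene");W=optics.camera_params("wrist")
for uv in((625,465),(475,350)):print(onz((190+uv[0]/5,160+uv[1]/5),S,0).round())
for uv in((612,240),(635,262),(735,395)):print("top?",onz((100+uv[0]/2.4,100+uv[1]/2.4),W,50,1).round(), onz((100+uv[0]/2.4,100+uv[1]/2.4),W,0,1).round())
pts=[(290,248),(452,263),(452,313),(293,327)]
w=np.array([onz((100+u/2.4,100+v/2.4),W,40,1)[:2] for u,v in pts]);print(w.round(1),w.mean(0))
E
```

```text
[ 547. -330.    0.]
[ 545. -202.    0.]
top? [ 519. -306.   50.] [ 540. -309.    0.]
top? [ 532. -308.   50.] [ 555. -312.    0.]
top? [ 605. -331.   50.] [ 643. -340.    0.]
[[ 422.7 -369.5]
 [ 476.4 -344.4]
 [ 486.6 -360.9]
 [ 438.3 -396.3]] [ 456.02548356 -367.7771336 ]
```

Call:
apply_moves:
  moves: [0.3,-1.4,-1,-0.012,-0.05,0,0,0,0,0,0,0,0,0,-2,0,0,0,0,0,-1,0,0,0,0,0,0,0,0,0]

```text
t: 14.0
tcp_pos: [459.1, -357.1, 83.9]
ee_rot: [1.552, 2.722, 0.006]
ft_force: [-0.3, 0.1, -1.0]
opening: 93.0
```

Call:
apply_moves:
  moves: [-0.4,-1.2,0,0,0,-0.02,0,0,0,0,0,0,0,0,-2,0,0,0,0,0,-1,0,0,0,0,0,0,0,0,0]

```text
t: 14.5
tcp_pos: [457.8, -371.0, 57.7]
ee_rot: [1.577, 2.699, 0.005]
ft_force: [-0.2, -0.0, -0.5]
opening: 93.5
```

Call:
apply_moves:
  moves: [-0.3,0.1,-1.5,0,0,0,0,0,0,0,0,0,0,0,-1.5,0,0,0,0,0,0,0,0,0]

```text
t: 14.9
tcp_pos: [456.5, -371.3, 29.3]
ee_rot: [1.575, 2.694, 0.004]
ft_force: [-0.7, 0.9, -0.3]
opening: 92.8
```

Call:
apply_moves:
  moves: [-0.1,0.15,-1.4,0,0,0,0,0,0,0,0,0,0,0,-0.6,0,0,0,0,0,0,0,0,0]

```text
t: 15.3
tcp_pos: [457.4, -370.8, 10.4]
ee_rot: [1.573, 2.691, 0.004]
ft_force: [0.2, 0.0, -0.0]
opening: 92.8
```

```bash
python3 snap.py n scene 190 160 330 300 5 wrist 100 100 420 384 2.4
```

```text
tcp [ 457.4 -370.8   10.4] rot [1.573 2.691 0.004] t 15.3 F [ 0.2  0.  -0. ] op 92.8
yaw of tool y 0.513 z [ 0.022 -0.01  -1.   ]
```

View pics/wrist_n.png

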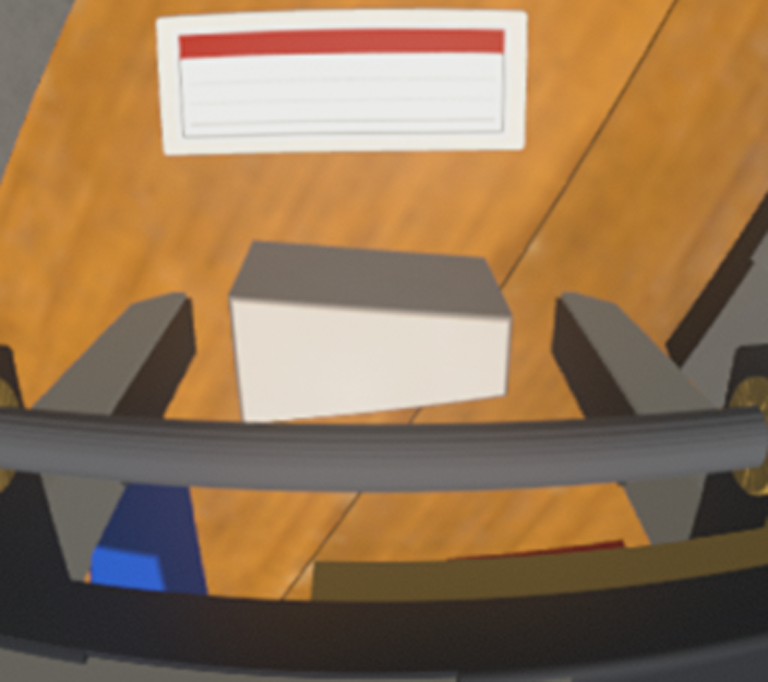

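View pics/scene_n.png

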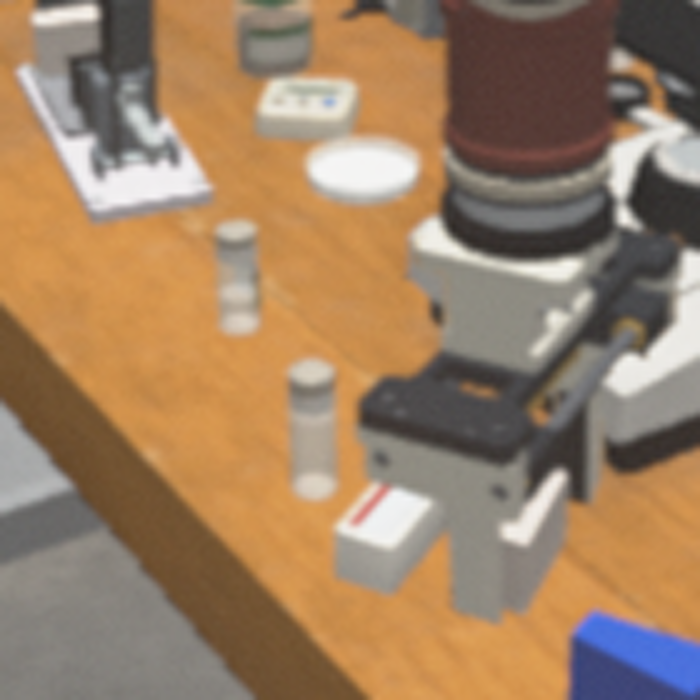

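Call:
apply_moves:
  moves: [0,0,-0.35,0.01,0.022,0,0,0,0,0,0,0]

```text
t: 15.6
tcp_pos: [458.6, -372.0, 8.7]
ee_rot: [1.584, 2.709, -0.001]
ft_force: [0.2, 0.6, 0.5]
opening: 93.0
```

Call:
apply_moves:
  moves: [0,0,0,0,0,0,0,0,0,0,0,0,0,0,0,0,0,0,0,0,0,0,0,0,0,0,0,0,0,0]
  hand: 1

```text
t: 16.1
tcp_pos: [458.5, -372.3, 9.8]
ee_rot: [1.583, 2.707, -0.002]
ft_force: [0.1, 0.4, -1.2]
opening: 59.9
```

```bash
python3 snap.py o wrist 100 100 420 384 2.4
```

```text
tcp [ 458.5 -372.3    9.8] rot [ 1.583e+00  2.707e+00 -2.000e-03] t 16.1 F [ 0.1  0.4 -1.2] op 59.9
yaw of tool y 0.5122 z [ 0.004 -0.004 -1.   ]
```

View pics/wrist_o.png

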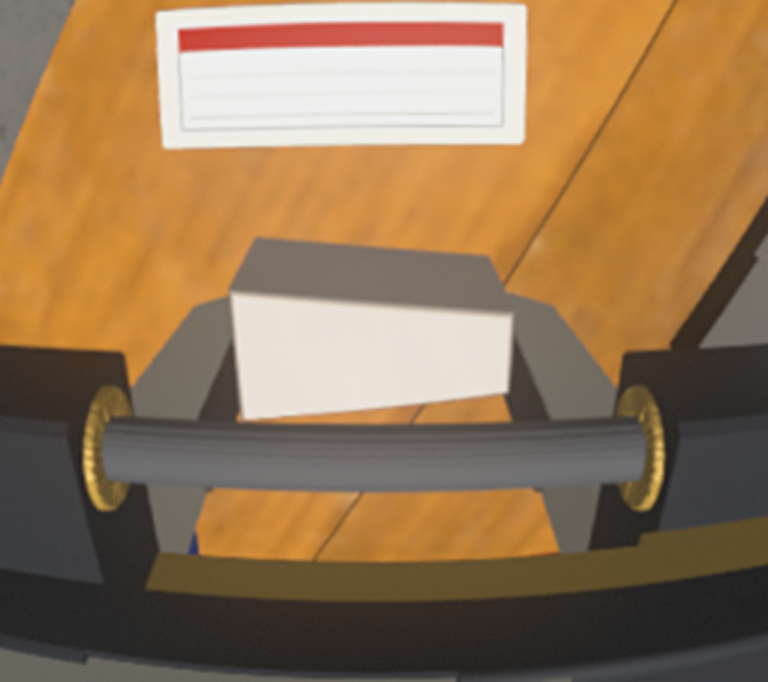

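Call:
apply_moves:
  moves: [0,0,1.5,0,0,0,0,0,3,0,0,0,-0.5,0,4,0,0,0,-0.7,0,4.5,0,0,0,-0.8,0,4.5,0,0,0,-0.8,1.5,2,0,0,0,-0.5,4,0,0,0,0,0,0,0,0,0,0]

```text
t: 16.95
tcp_pos: [421.8, -314.1, 217.7]
ee_rot: [1.585, 2.704, -0.001]
ft_force: [0.6, -0.2, -1.3]
opening: 60.1
```

Call:
apply_moves:
  moves: [0,4.5,0,0,0,0,0,4.7,0,0,0,-0.04,0,4.7,0,0,0,-0.08,0.2,4.7,0,0,0,-0.1,0.6,4.7,0,0,0,-0.1,1,4.7,0,0,0,-0.1,1,4.7,0,0,0,-0.1,1.2,4.7,0,0,0,-0.1,1.2,4.7,0,0,0,-0.1,0,0,0,0,0,0]

```text
t: 17.95
tcp_pos: [470.8, 119.1, 226.3]
ee_rot: [2.465, 1.923, -0.005]
ft_force: [0.2, 0.2, -0.7]
opening: 59.7
```

Call:
apply_moves:
  moves: [1.4,3.3,-1,0,0,-0.03,1.2,2.8,-2,0,0,-0.02,0,0,-2,0,0,0,0,0,0,0,0,0]

```text
t: 18.35
tcp_pos: [497.9, 182.7, 177.4]
ee_rot: [2.508, 1.864, -0.002]
ft_force: [-0.9, -0.5, -2.2]
opening: 59.9
```

Call:
apply_moves:
  moves: [0.15,0.8,0,0,0,-0.008,0,0,-2,0,0,0,0,0,-2,0,0,0,0,0,0,0,0,0]

```text
t: 18.75
tcp_pos: [502.2, 190.1, 141.6]
ee_rot: [2.518, 1.847, 0.009]
ft_force: [-0.7, 0.8, -0.2]
opening: 59.8
```

```bash
python3 snap.py p wrist 130 60 390 260 3 scene 180 100 300 220 6; cp pics/wrist_p.png x.png
```

```text
tcp [502.2 190.1 141.6] rot [2.518 1.847 0.009] t 18.75 F [-0.7  0.8 -0.2] op 59.8
yaw of tool y -0.3049 z [ 0.016 -0.012 -1.   ]
```

View pics/wrist_p.png

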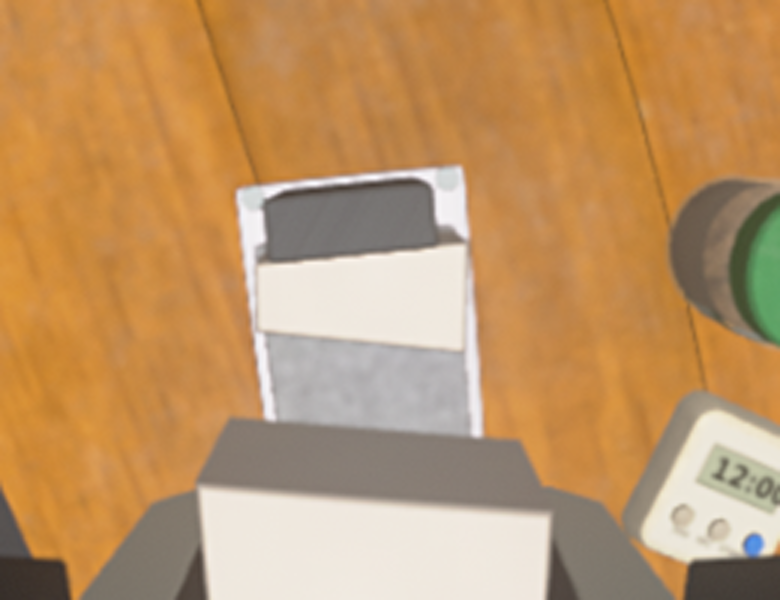

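```bash
python3 - <<'E'
from h import *
W=optics.camera_params("wrist")
f=lambda u,v,z:onz((130+u/3,60+v/3),W,z,1)
def s(p,q,z):
    a=f(*p,z);b=f(*q,z);print(z,((a+b)/2).round(1),np.linalg.norm(a-b).round(1),np.arctan2(*(b-a)[[1,0]]).round(3));return (a+b)/2
a=s((258,331),(464,351),60);s((259,262),(466,241),60)
b=s((228,422),(522,442),131.8);c=s((200,486),(552,513),171.8)
for q in(b,c):
  d=(a-q)[:2];print("clamp x gap",d@[.2014,.9795],"y",d@[-.9795,.2014])
E
```

```text
60 [507.7 211.1  60. ] 59.5 -0.409
60 [515.8 235.6  60. ] 58.6 -0.207
131.8 [508.8 206.2 131.8] 62.4 -0.383
171.8 [508.5 207.2 171.8] 59.8 -0.397
clamp x gap 4.607816852103845 y 2.1238325141404633
clamp x gap 3.686430218125187 y 1.6073587397670015
```

Call:
apply_moves:
  moves: [-0.2,0,-1.5,0.012,0.016,0,0,0,0,0,0,0,0,0,-1.5,0,0,0,0,0,-1,0,0,0,0,0,0,0,0,0]

```text
t: 19.35
tcp_pos: [505.0, 190.7, 105.9]
ee_rot: [2.534, 1.854, 0.019]
ft_force: [-0.3, -1.1, -0.8]
opening: 59.4
```

Call:
apply_moves:
  moves: [-0.6,0,0,0,0.01,0.006,0,0,0,0,0,0,0,0,-1,0,0,0,0,0,0,0,0,0]

```text
t: 19.75
tcp_pos: [499.3, 191.2, 96.6]
ee_rot: [-2.526, -1.86, -0.009]
ft_force: [0.3, -0.5, -1.7]
opening: 60.1
```

Call:
apply_moves:
  moves: [0,0,-1.5,0,0,0,0,0,0,0,0,0,0,0,-1.5,0,0,0,0,0,0,0,0,0]

```text
t: 20.15
tcp_pos: [501.5, 191.8, 67.8]
ee_rot: [-2.527, -1.861, -0.017]
ft_force: [-0.0, 0.5, -1.8]
opening: 60.0
```

Call:
apply_moves:
  moves: [-0.15,-0.15,-1.2,0,0,0,0,0,0,0,0,0,0,0,-1,0,0,0,0,0,0,0,0,0]

```text
t: 20.55
tcp_pos: [504.7, 189.9, 53.4]
ee_rot: [2.53, 1.859, 0.032]
ft_force: [-0.4, -0.1, -1.7]
opening: 59.6
```

```bash
python3 snap.py q wrist 130 60 390 260 3 scene 180 100 300 220 6
```

```text
tcp [504.7 189.9  53.4] rot [2.53  1.859 0.032] t 20.55 F [-0.4 -0.1 -1.7] op 59.6
yaw of tool y -0.3035 z [ 0.018  0.01  -1.   ]
```

View pics/wrist_q.png

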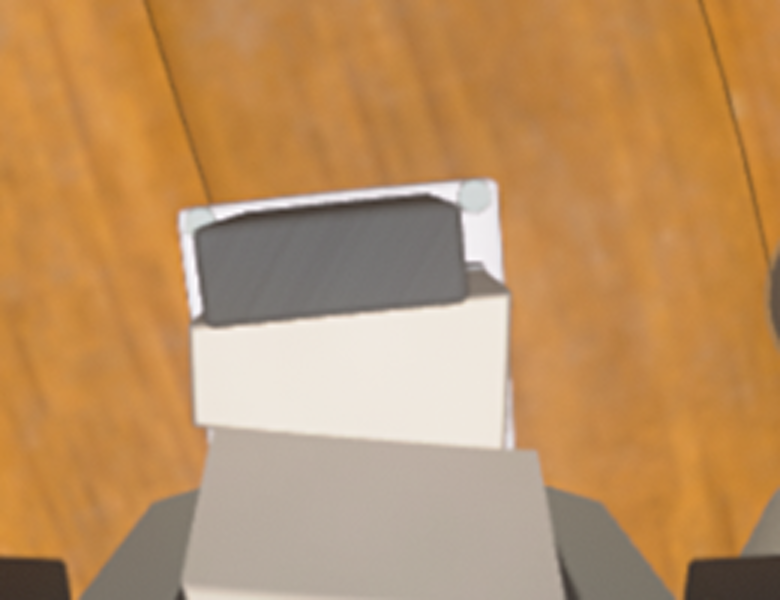

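View pics/scene_q.png

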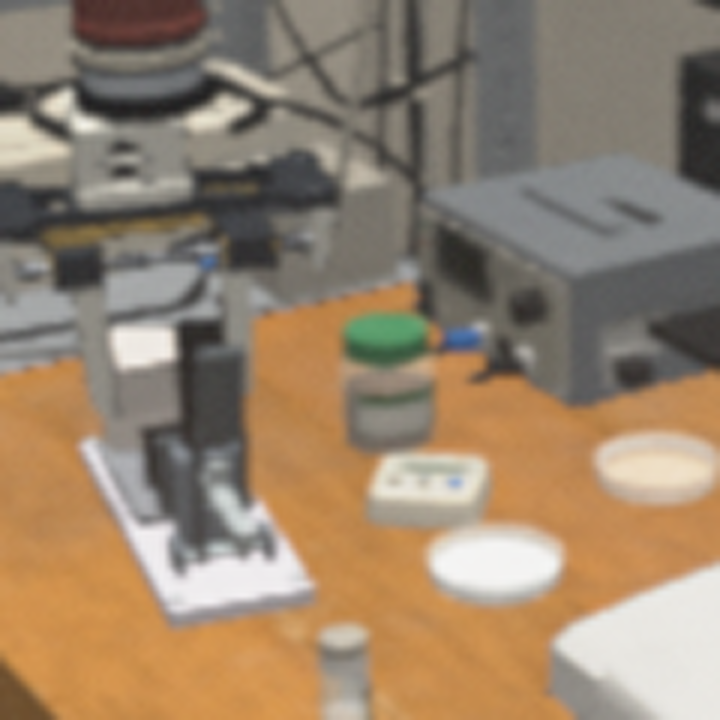

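Call:
apply_moves:
  moves: [-0.5,0,0,-0.01,0.018,0,0,0,0,0,0,0,0,0,-0.8,0,0,0,0,0,0,0,0,0]

```text
t: 21.05
tcp_pos: [500.0, 190.3, 47.4]
ee_rot: [2.531, 1.861, -0.001]
ft_force: [-0.3, -0.2, -0.9]
opening: 59.7
```

Call:
apply_moves:
  moves: [-0.1,0,-0.8,0,0,0,0,0,0,0,0,0,-0.1,0,-0.6,0,0,0,0,0,0,0,0,0]

```text
t: 21.45
tcp_pos: [501.2, 188.2, 37.2]
ee_rot: [2.53, 1.853, 0.007]
ft_force: [-0.4, -2.5, -1.2]
opening: 59.8
```

Call:
apply_moves:
  moves: [-0.1,0.1,-0.6,0,0,0.005,0,0,0,0,0,0,0,0,-0.3,0,0,0,0,0,0,0,0,0]

```text
t: 21.85
tcp_pos: [501.1, 185.8, 29.2]
ee_rot: [2.526, 1.853, 0.005]
ft_force: [-0.9, -0.7, -1.7]
opening: 59.8
```

```bash
python3 snap.py r wrist 130 60 390 260 3 scene 180 100 300 220 6
```

```text
tcp [501.1 185.8  29.2] rot [2.526 1.853 0.005] t 21.85 F [-0.9 -0.7 -1.7] op 59.8
yaw of tool y -0.305 z [ 0.008 -0.005 -1.   ]
```

View pics/wrist_r.png

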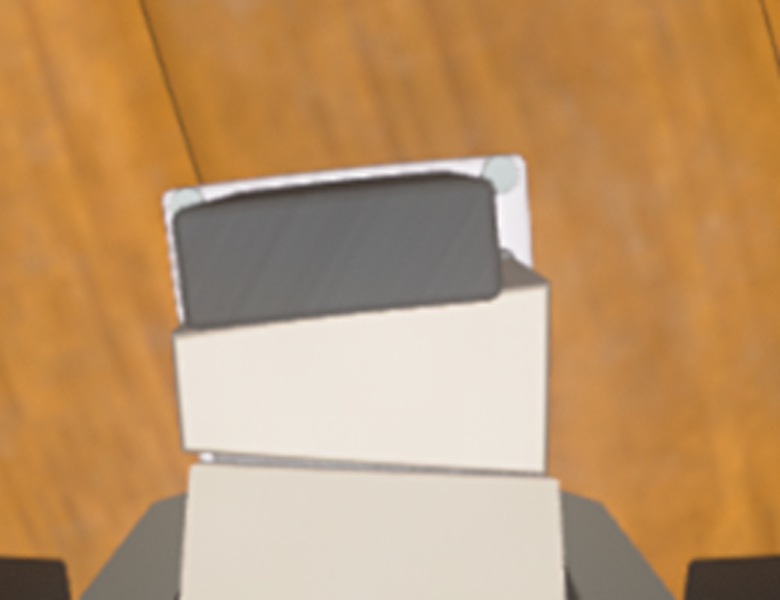

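Call:
apply_moves:
  moves: [-0.3,0.2,0.1,0.005,0.008,-0.02,0,0.2,0,0,0,0,0,0,0,0,0,0]

```text
t: 22.25
tcp_pos: [497.4, 187.7, 29.5]
ee_rot: [2.554, 1.827, -0.008]
ft_force: [-0.6, -1.2, -0.0]
opening: 59.7
```

```bash
python3 snap.py s wrist 130 60 390 260 3
```

```text
tcp [497.4 187.7  29.5] rot [ 2.554  1.827 -0.008] t 22.25 F [-0.6 -1.2 -0. ] op 59.7
yaw of tool y -0.329 z [-0.003 -0.004 -1.   ]
```

View pics/wrist_s.png

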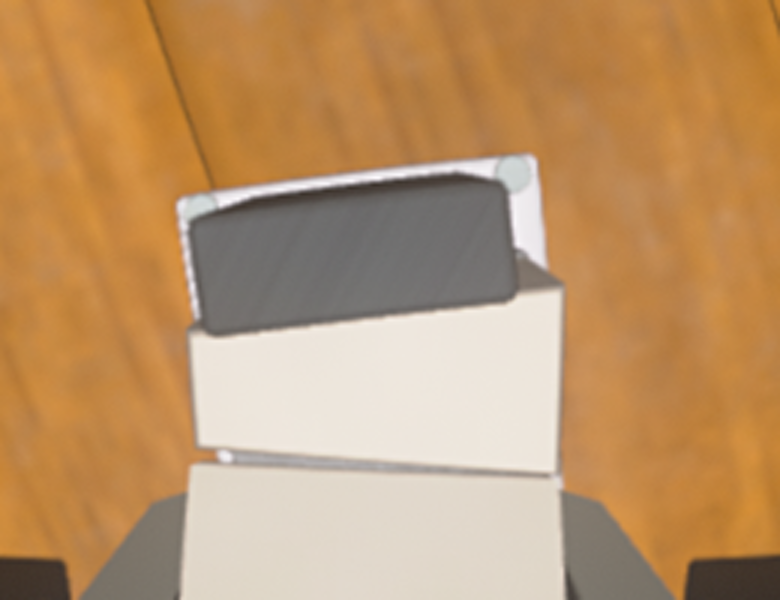

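```bash
python3 - <<'E'
from h import *
for t in"rs":
    im=cv2.imread(f"pics/wrist_{t}_full.png")[150:240,175:340]
    cv2.imwrite(f"pics/z{t}.png",cv2.resize(im,None,fx=4.8,fy=4.8,interpolation=cv2.INTER_CUBIC))
E
```

```text
(no output)
```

View pics/zr.png

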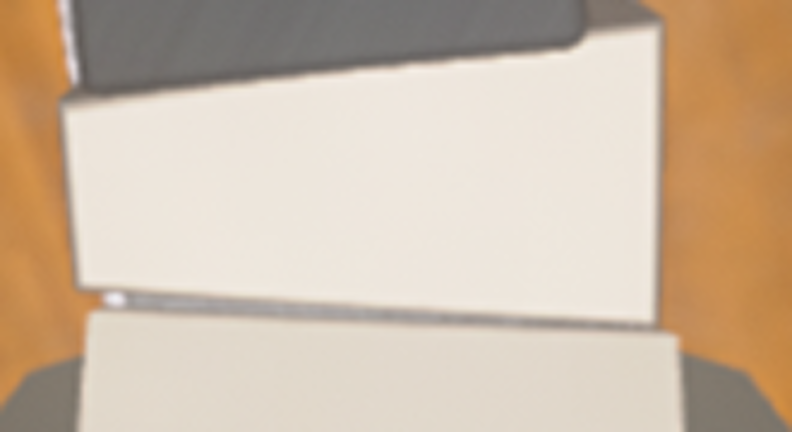

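View pics/zs.png

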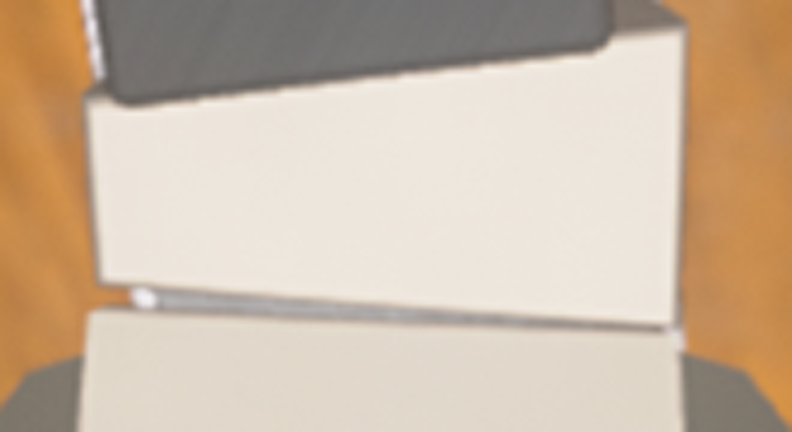

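View pics/scene_r.png

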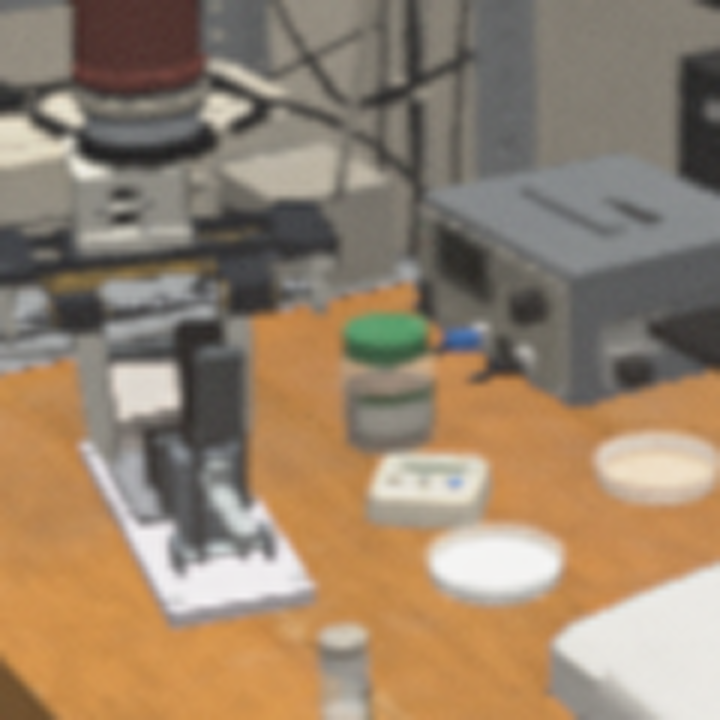

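```bash
python3 - <<'E'
from h import *
im=cv2.imread("pics/wrist_s_full.png")[140:384,120:400]
cv2.imwrite("pics/zs2.png",cv2.resize(im,None,fx=2.4,fy=2.4,interpolation=cv2.INTER_CUBIC))
E
```

```text
(no output)
```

View pics/zs2.png

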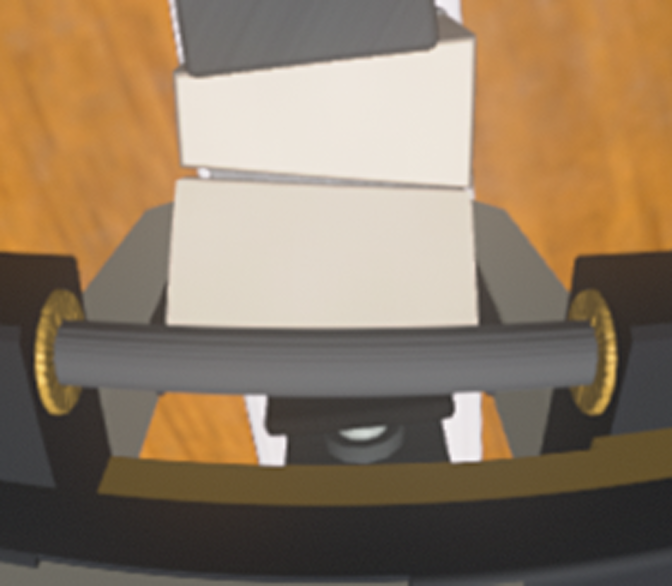

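Call:
apply_moves:
  moves: [0,-0.5,0.3,0,0,0,0,0,1,0,0,0,0,0,2,0,0,0,0,0,3,0,0,0,0,0,4,0,0,0,0,0,4,0,0,0,0,0,3,0,0,0,0,0,0,0,0,0]

```text
t: 23.1
tcp_pos: [497.3, 191.3, 214.1]
ee_rot: [-2.542, -1.838, -0.015]
ft_force: [-0.7, -1.0, -0.7]
opening: 59.8
```

```bash
python3 snap.py t wrist 100 60 420 384 2.4 scene 160 80 300 220 5
```

```text
tcp [497.3 191.3 214.1] rot [-2.542 -1.838 -0.015] t 23.1 F [-0.7 -1.  -0.7] op 59.8
yaw of tool y -0.3188 z [ 0.005  0.01  -1.   ]
```

View pics/wrist_t.png

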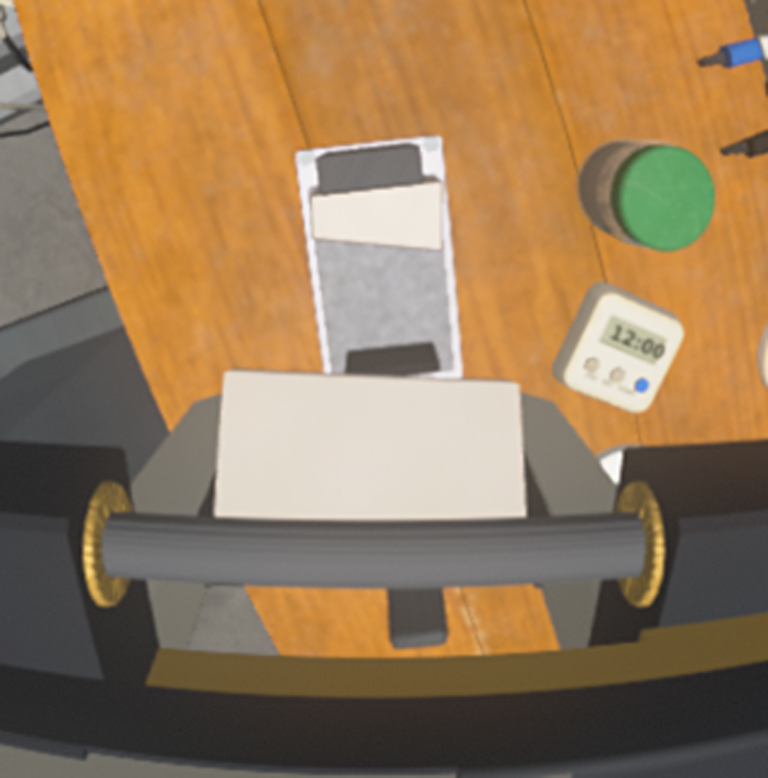

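View pics/scene_t.png

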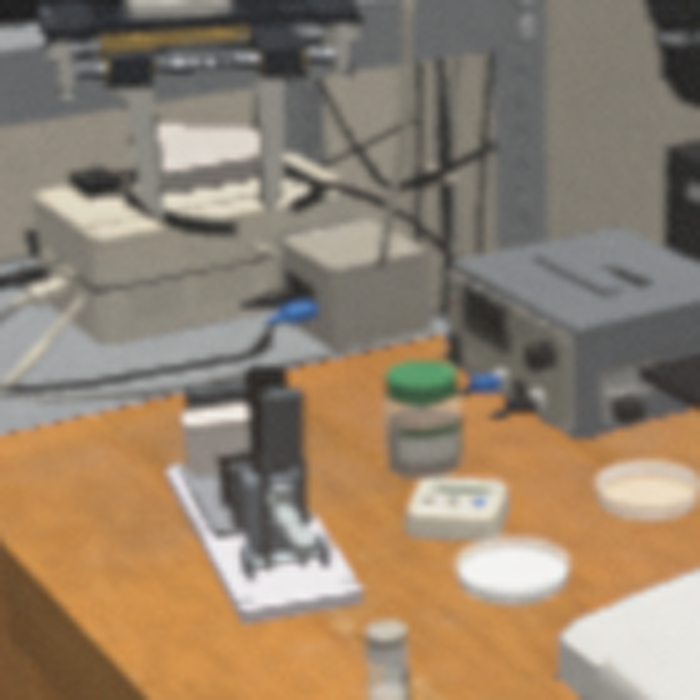

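Call:
apply_moves:
  moves: [-0.5,-4.5,0,0,0,0,-0.5,-4.8,0,0,0,0,-0.5,-4.8,-0.5,0,0,0,-0.5,-4.8,-1.5,0,0,0,-0.5,-3,-3,0,0,0,0,0,-3,0,0,0,0,0,-2,0,0,0,0,0,0,0,0,0]

```text
t: 24.0
tcp_pos: [458.0, -32.7, 97.1]
ee_rot: [-2.524, -1.837, 0.022]
ft_force: [-0.2, -0.5, -1.0]
opening: 59.8
```

Descend, then loosen the grip to let it swing.

Call:
apply_moves:
  moves: [0.5,-1.5,-1.5,0,0,0,0,0,-2,0,0,0,0,0,-1.5,0,0,0,0,0,0,0,0,0]

```text
t: 24.4
tcp_pos: [462.3, -45.9, 44.8]
ee_rot: [-2.517, -1.839, 0.024]
ft_force: [-0.0, 0.1, -1.0]
opening: 59.9
```

Call:
apply_moves:
  moves: [0,0,0,0,0,0,0,0,0,0,0,0,0,0,0,0,0,0,0,0,0,0,0,0]
  grip_force: 5

```text
t: 24.8
tcp_pos: [463.8, -44.4, 47.2]
ee_rot: [-2.516, -1.843, 0.019]
ft_force: [-0.4, 0.3, -1.2]
opening: 60.2
```

```bash
python3 snap.py u wrist 100 60 420 384 2.4 scene 180 120 320 260 5
```

```text
tcp [463.8 -44.4  47.2] rot [-2.516 -1.843  0.019] t 24.8 F [-0.4  0.3 -1.2] op 60.2
yaw of tool y -0.3061 z [-0.023  0.011 -1.   ]
```

View pics/wrist_u.png

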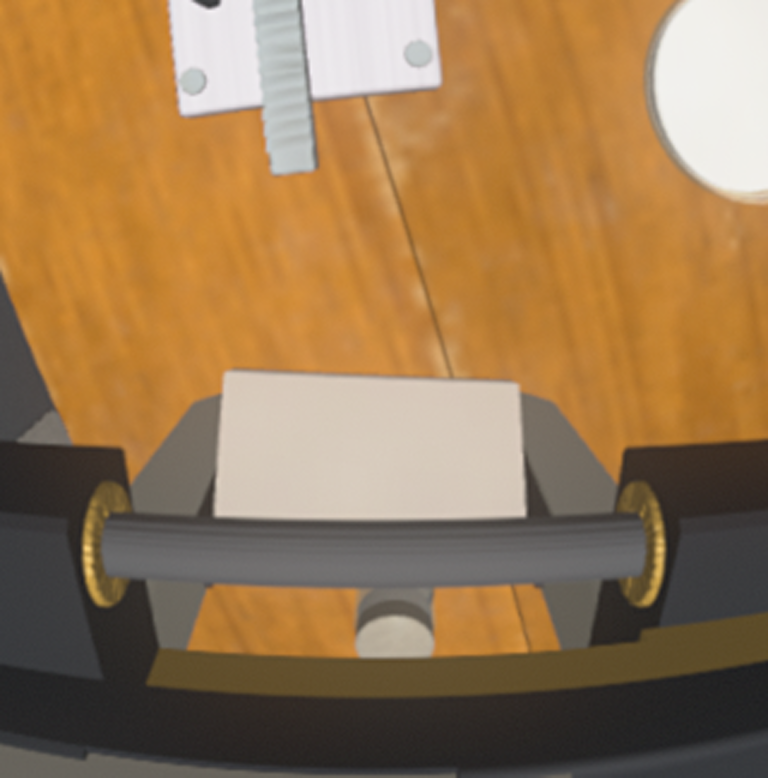

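View pics/scene_u.png

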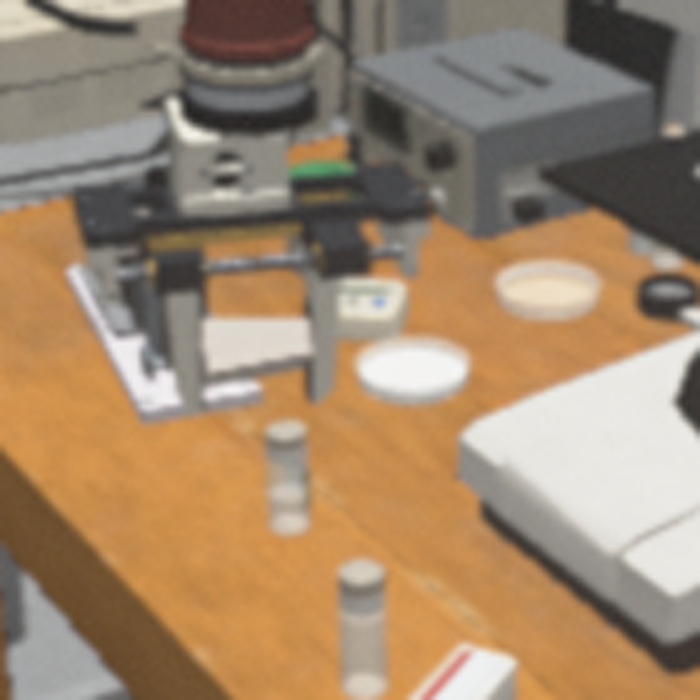

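Call:
apply_moves:
  moves: [0,0,0,0,0,0,0,0,0,0,0,0,0,0,1,0,0,0,0,0,-1,0,0,0,0,0,0,0,0,0]
  grip_force: 3

```text
t: 25.4
tcp_pos: [464.1, -44.6, 47.9]
ee_rot: [-2.517, -1.844, 0.018]
ft_force: [-0.5, -0.1, -0.9]
opening: 59.7
```

```bash
python3 snap.py v wrist 100 60 420 384 2 
```

```text
tcp [464.1 -44.6  47.9] rot [-2.517 -1.844  0.018] t 25.4 F [-0.5 -0.1 -0.9] op 59.7
yaw of tool y -0.3064 z [-0.022  0.011 -1.   ]
```

View pics/wrist_v.png

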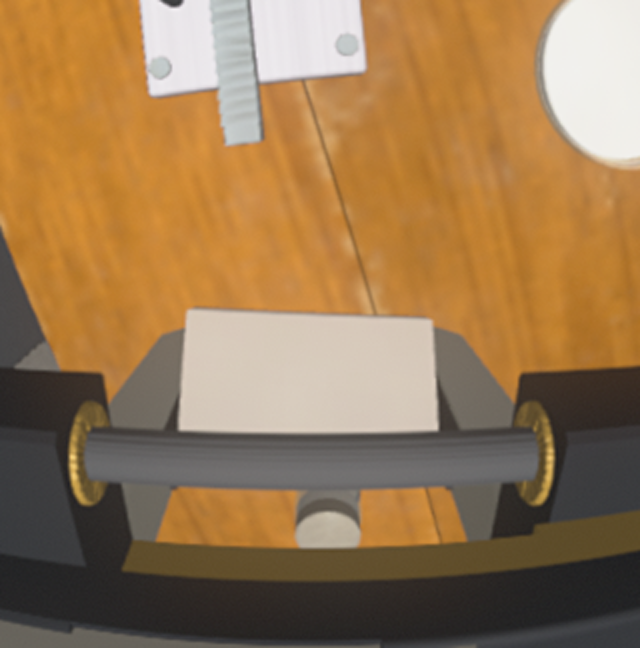

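Call:
apply_moves:
  moves: [0,0,4,0,0,0,0,1,4.5,0,0,0,0,2,4.5,0,0,0,0.5,3.5,2.5,0,0,0,0.7,4.8,1,0,0,0,0.8,4.8,0,0,0,0,0.8,4.8,0,0,0,0,0.8,4.8,0,0,0,0,0.5,2,0,0,0,0,0,0,0,0,0,0]
  grip_force: 12

```text
t: 26.45
tcp_pos: [501.5, 241.5, 218.4]
ee_rot: [-2.521, -1.83, 0.019]
ft_force: [-0.0, 0.4, -1.6]
opening: 59.6
```

Call:
apply_moves:
  moves: [1,1.3,-2,0,0,0.01,0.2,0.3,-3,0,0,0,0,0,-2,0,0,0,0,0,0,0,0,0]

```text
t: 26.85
tcp_pos: [513.1, 252.3, 145.8]
ee_rot: [-2.518, -1.841, 0.026]
ft_force: [-0.5, -0.4, -1.3]
opening: 60.0
```

```bash
python3 snap.py w wrist 100 60 420 384 2.4 scene 160 80 300 220 5
```

```text
tcp [513.1 252.3 145.8] rot [-2.518 -1.841  0.026] t 26.85 F [-0.5 -0.4 -1.3] op 60.0
yaw of tool y -0.3079 z [-0.027  0.009 -1.   ]
```

View pics/wrist_w.png

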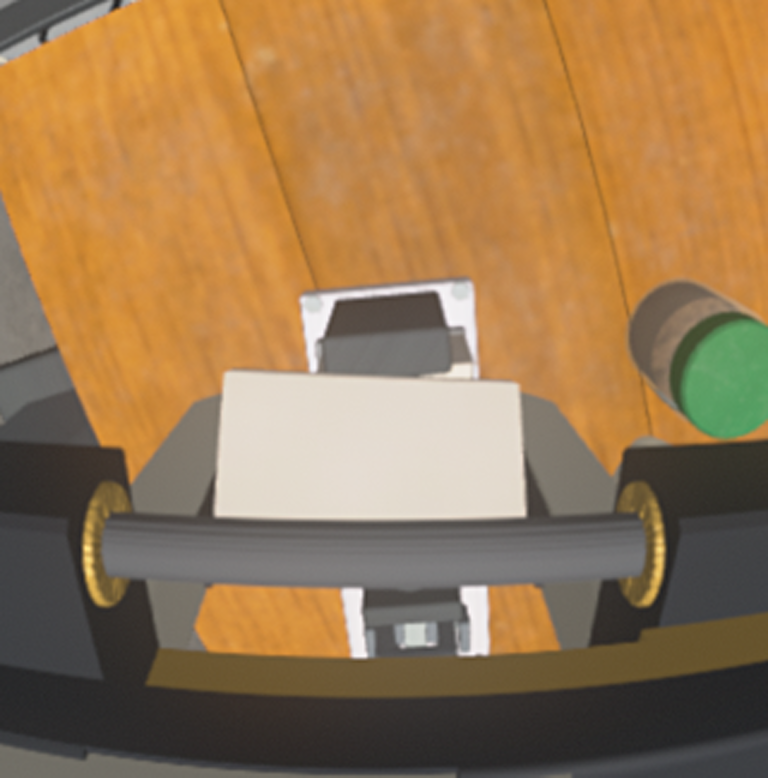

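View pics/scene_w.png

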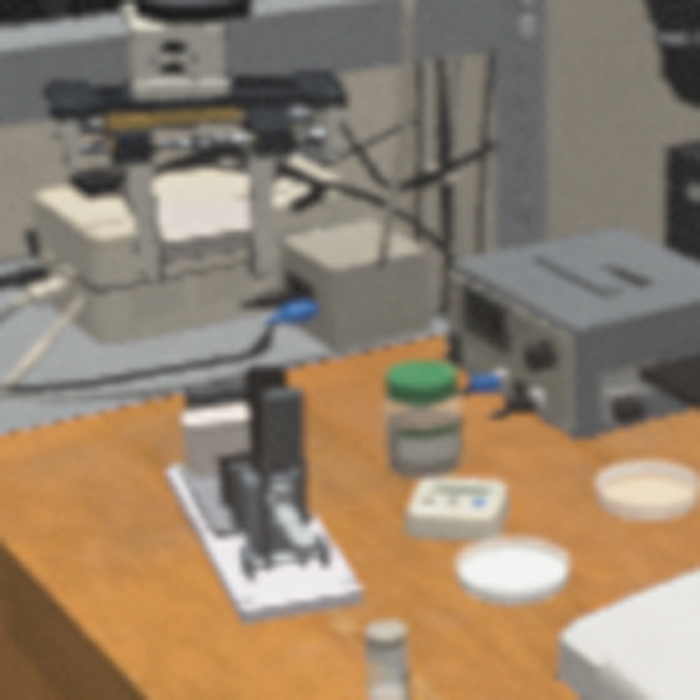

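```bash
python3 - <<'E'
from h import *
W=optics.camera_params("wrist")
f=lambda u,v,z:onz((100+u/2.4,60+v/2.4),W,z,1).round()
print("bench end",f(5,65,0),f(110,8,0),"left edge",f(60,340,0))
print("jar",f(735,375,70))
S=optics.camera_params("scene")
g=lambda u,v,z:onz((160+u/5,80+v/5),S,z).round()
print("scene bench end",g(0,432,0),g(180,395,0),g(440,335,0)," vial",onz((237,216),S,0).round())
im=cv2.imread("pics/scene_w_full.png");im2=cv2.imread("pics/wrist_w_full.png")
cv2.imwrite("pics/zz.png",cv2.resize(im[90:150,170:230],None,fx=10,fy=10,interpolation=cv2.INTER_CUBIC))
E
```

```text
bench end [376. 415.   0.] [437. 418.   0.] left edge [354. 277.   0.]
jar [644. 194.  70.]
scene bench end [410. 407.   0.] [549. 400.   0.] [778. 402.   0.]  vial [473. -65.   0.]
```

View pics/zz.png

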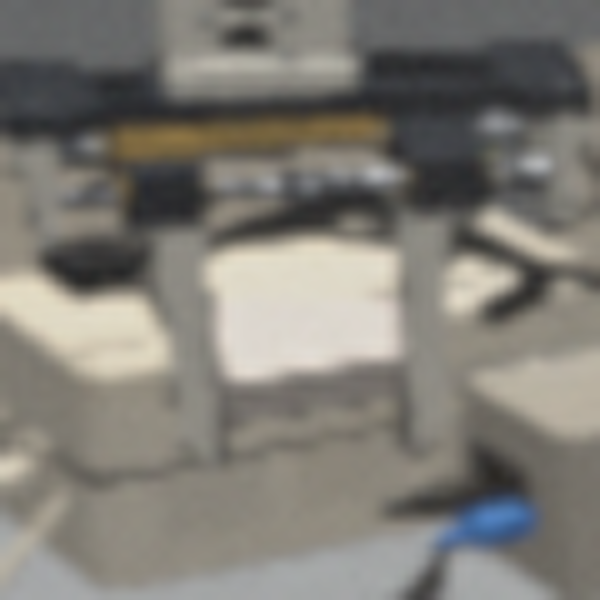

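View pics/wrist_w_full.png

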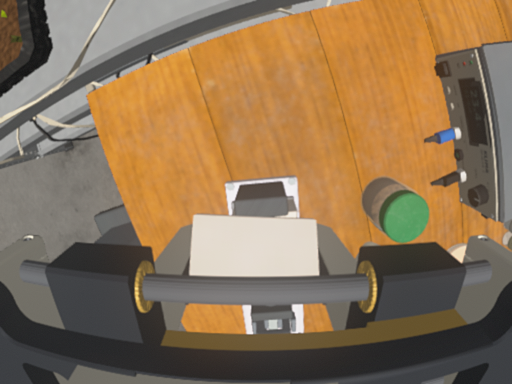

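Call:
apply_moves:
  moves: [0,0,3.5,0,0,-0.1,0,-2,3,0,0,-0.1,0.4,-4.8,0.5,0,0,-0.1,0.4,-4.8,0,0,0,-0.1,0.4,-4.8,0,0,0,-0.1,0.4,-4.8,0,0,0,-0.1,0.4,-4.8,0,0,0,-0.1,0.4,-3,-2,0,0,-0.1,0,0,-2,0,0,0,0,0,0,0,0,0]

```text
t: 27.95
tcp_pos: [542.6, -53.8, 200.0]
ee_rot: [-3.058, -0.655, -0.057]
ft_force: [-1.1, 1.0, -1.0]
opening: 59.9
```

Call:
apply_moves:
  moves: [0,0,0,-0.057,0.128,0,0,0,0,-0.057,0.128,0,0,0,0,-0.057,0.128,0,0,0,0,-0.057,0.128,0,0,0,0,0,0,0]

```text
t: 28.45
tcp_pos: [543.0, -54.0, 209.1]
ee_rot: [2.867, 0.608, -0.779]
ft_force: [-0.8, 0.9, -1.3]
opening: 60.0
```

```bash
python3 snap.py x side 170 80 330 200 5 scene 180 80 340 200 5; python3 -c "
from h import *
print(sense()['qpos'].round(2))"
```

```text
tcp [543.  -54.  209.1] rot [ 2.867  0.608 -0.779] t 28.45 F [-0.8  0.9 -1.3] op 60.0
yaw of tool y -1.1529 z [-0.462 -0.205 -0.863]
[-0.2   0.73  0.29  1.37  0.04  1.53 -1.1 ]
```

View pics/side_x.png

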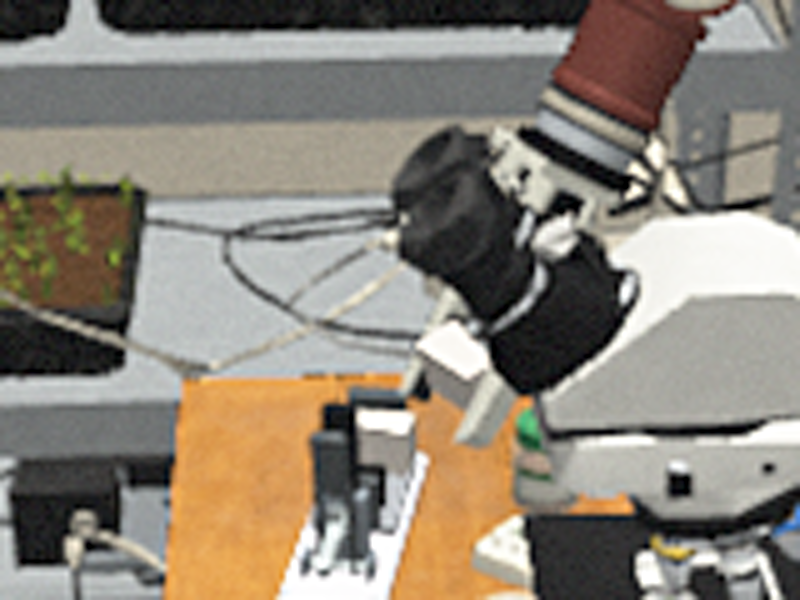

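View pics/scene_x.png

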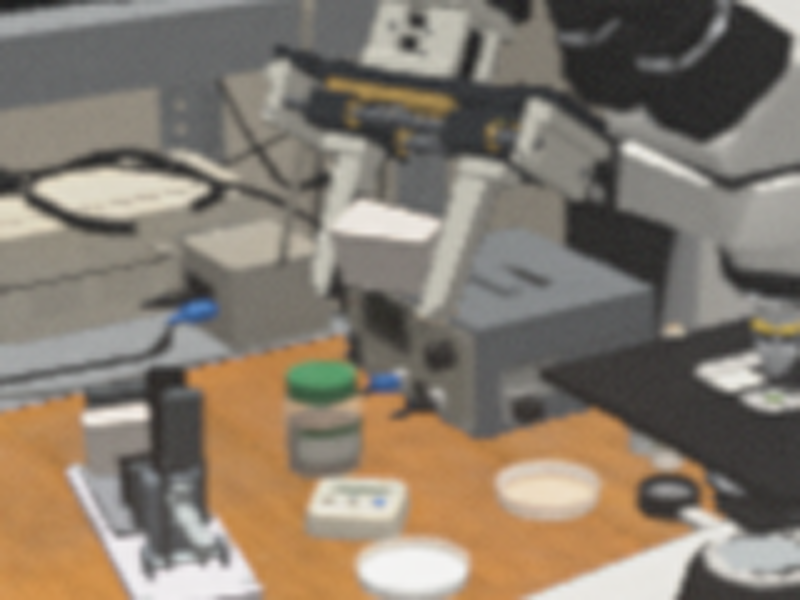

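Call:
apply_moves:
  moves: [0,0.5,-2,-0.057,0.128,0,0,0,-3,-0.057,0.128,0,0,0,-4,0,0,0,0,0,-3,0,0,0,0,0,-1,0,0,0,0,0,0,0,0,0]

```text
t: 29.15
tcp_pos: [543.3, -58.1, 94.8]
ee_rot: [2.704, 0.547, -1.107]
ft_force: [0.8, -0.2, -0.5]
opening: 59.5
```

```bash
python3 snap.py y side 190 120 320 220 6 scene 190 110 320 220 6; python3 -c "
from h import *
print(sense()['qpos'].round(2))"
```

```text
tcp [543.3 -58.1  94.8] rot [ 2.704  0.547 -1.107] t 29.15 F [ 0.8 -0.2 -0.5] op 59.5
yaw of tool y -1.165 z [-0.642 -0.289 -0.71 ]
[-0.21  1.01  0.3   1.27  0.07  1.6  -1.15]
```

View pics/side_y.png

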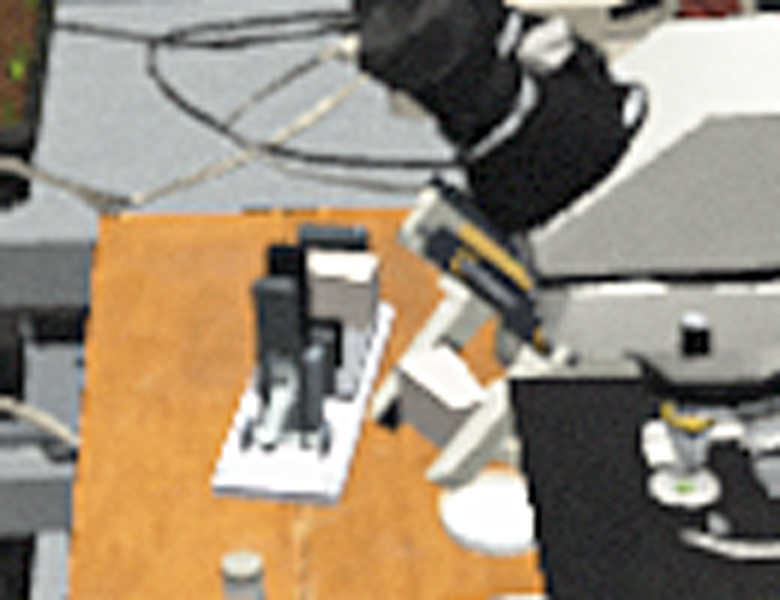

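View pics/scene_y.png

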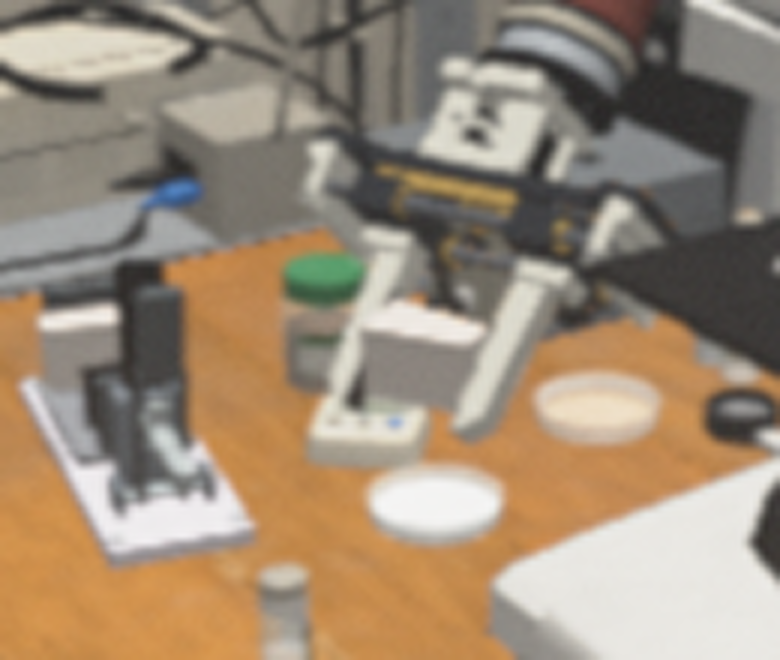

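Call:
apply_moves:
  moves: [-1,-0.5,-1.5,0,0,0,-1,-0.5,-2,0,0,0,0,0,-2,0,0,0,0,0,-1,0,0,0,0,0,0,0,0,0]

```text
t: 29.75
tcp_pos: [530.7, -69.5, 39.2]
ee_rot: [2.716, 0.542, -1.069]
ft_force: [-1.0, 0.0, -1.3]
opening: 60.1
```

Call:
apply_moves:
  moves: [0,0,-1.2,0,0,0,0,0,-1,0,0,0,0,0,0,0,0,0]

```text
t: 30.05
tcp_pos: [532.8, -69.0, 16.5]
ee_rot: [2.717, 0.543, -1.062]
ft_force: [1.2, 0.4, -1.0]
opening: 59.9
```

```bash
python3 snap.py z side 190 150 320 250 6 scene 190 140 320 250 6
```

```text
tcp [532.8 -69.   16.5] rot [ 2.717  0.543 -1.062] t 30.05 F [ 1.2  0.4 -1. ] op 59.9
yaw of tool y -1.1649 z [-0.619 -0.289 -0.731]
```

View pics/side_z.png

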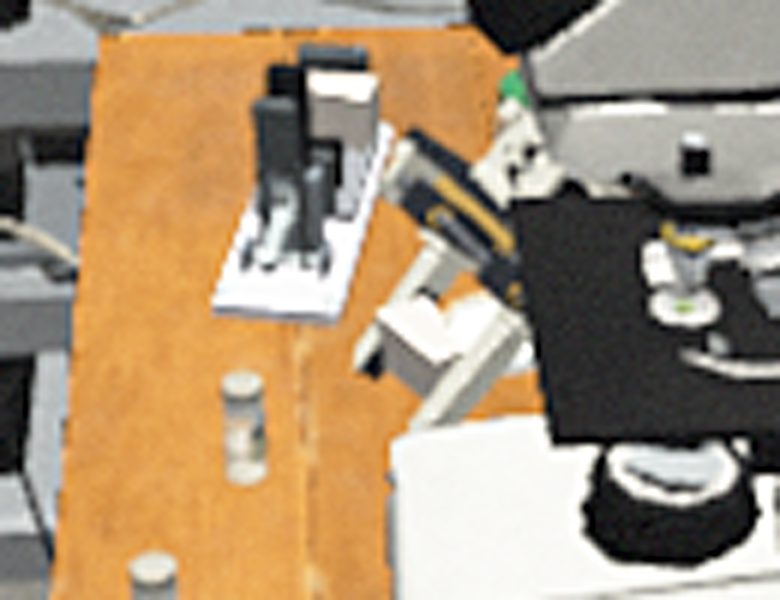

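View pics/scene_z.png

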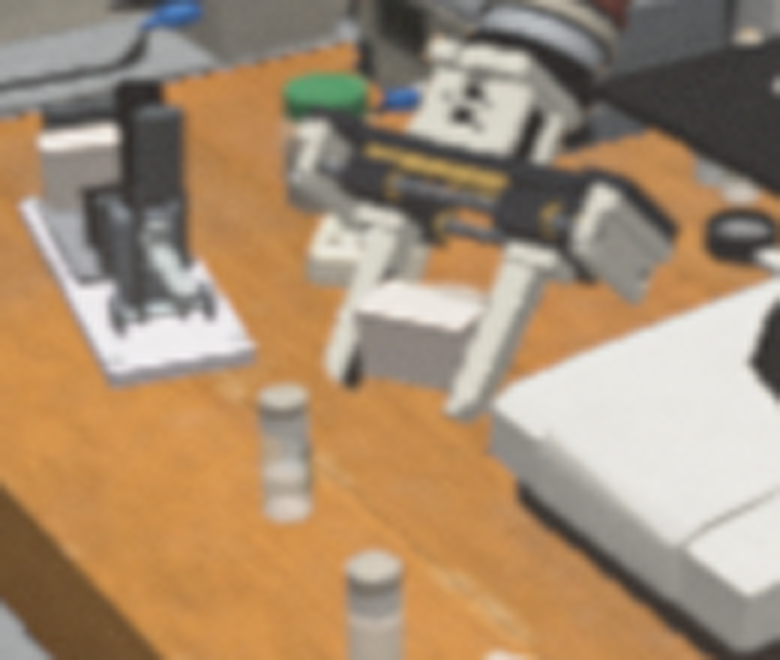

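```bash
python3 - <<'E'
from h import *
S=optics.camera_params("scene");D=optics.camera_params("side")
print(onz((190+520/6,140+480/6),S,10).round(),onz((190+497/6,140+412/6),S,50).round(),onz((190+395/6,150+440/6),D,50).round(),onz((190+400/6,150+500/6),D,10).round())
print("vial",onz((190+285/6,140+515/6),S,0).round())
E
```

```text
[ 546. -159.   10.] [ 533. -160.   50.] [ 529. -151.   50.] [ 531. -151.   10.]
vial [ 448. -113.    0.]
```

Call:
apply_moves:
  moves: [0,0,-0.6,0,0,0,0,0,0,0,0,0,0,0,-0.2,0,0,0,0,0,0,0,0,0]

```text
t: 30.55
tcp_pos: [533.9, -69.3, 9.6]
ee_rot: [2.717, 0.543, -1.059]
ft_force: [-0.7, -0.1, -1.4]
opening: 60.1
```

```bash
python3 snap.py aa scene 230 170 290 220 12
```

```text
tcp [533.9 -69.3   9.6] rot [ 2.717  0.543 -1.059] t 30.55 F [-0.7 -0.1 -1.4] op 60.1
yaw of tool y -1.1648 z [-0.617 -0.289 -0.732]
```

View pics/scene_aa.png

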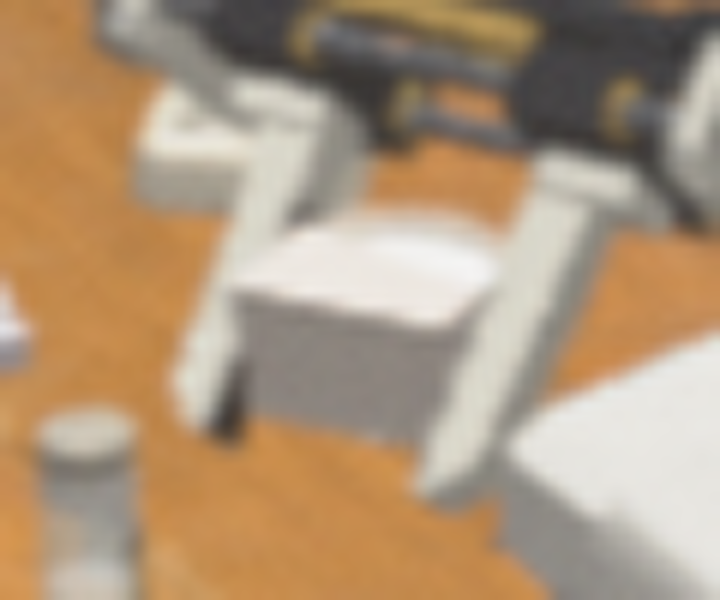

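Call:
apply_moves:
  moves: [0,0,0,0,0,0,0,0,0,0,0,0,0,0,0,0,0,0]
  hand: 0.2

```text
t: 30.9
tcp_pos: [534.2, -69.7, 10.8]
ee_rot: [2.717, 0.542, -1.058]
ft_force: [0.2, 0.2, 0.0]
opening: 73.6
```

```bash
python3 snap.py ab scene 230 170 290 220 12
```

```text
tcp [534.2 -69.7  10.8] rot [ 2.717  0.542 -1.058] t 30.9 F [0.2 0.2 0. ] op 73.6
yaw of tool y -1.165 z [-0.617 -0.29  -0.732]
```

View pics/scene_ab.png

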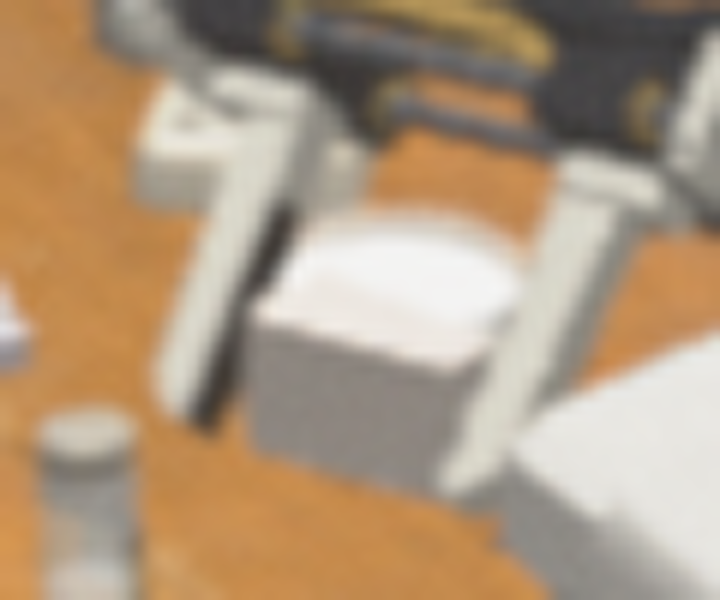

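Call:
apply_moves:
  moves: [0.6,0.3,0.75,0,0,0,1.8,0.9,2.2,0,0,0,2.2,1,2.6,0,0,0,1,0.5,3,0.058,-0.128,0,0,0,3,0.058,-0.128,0,-1,0,2,0.058,-0.128,0,-1,0,0,0.058,-0.128,0,-1,0,0,0.058,-0.128,0,0,0,0,0,0,0]
  hand: 0.1

```text
t: 31.85
tcp_pos: [561.0, -40.3, 147.6]
ee_rot: [3.059, 0.613, -0.049]
ft_force: [0.4, -0.4, 0.4]
opening: 83.7
```

```bash
python3 snap.py ac scene 220 160 300 220 9 side 220 160 300 220 9
```

```text
tcp [561.  -40.3 147.6] rot [ 3.059  0.613 -0.049] t 31.85 F [ 0.4 -0.4  0.4] op 83.7
yaw of tool y -1.1749 z [-0.027 -0.027 -0.999]
```

View pics/scene_ac.png

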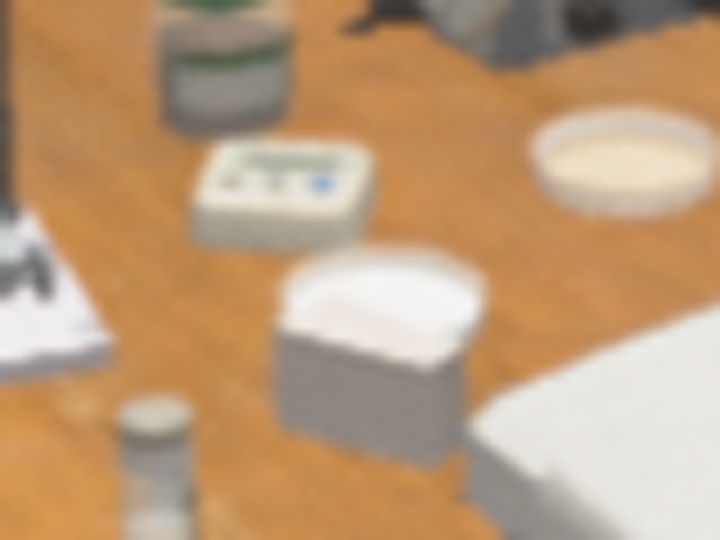

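View pics/side_ac.png

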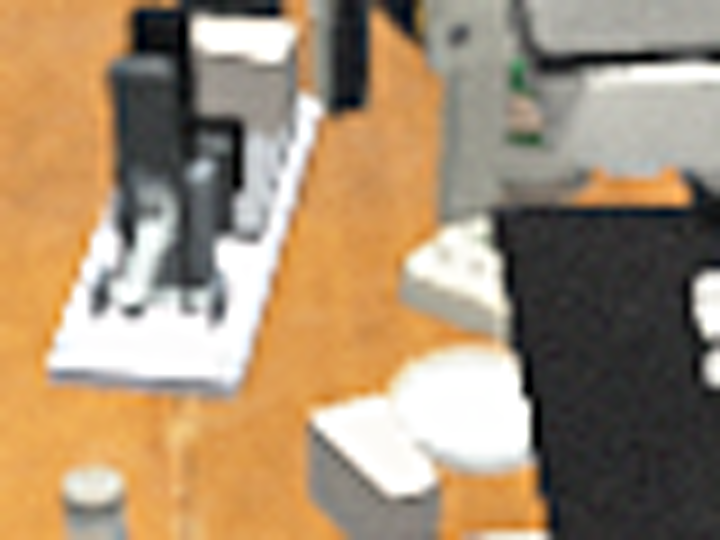

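```bash
python3 snap.py ad wrist 0 0 512 384 1.5; python3 - <<'E'
from blk import *
S=optics.camera_params("scene");D=optics.camera_params("side")
f=lambda u,v,z:onz((220+u/9,160+v/9),S,z)[:2].round(1)
g=lambda u,v,z:onz((220+u/9,160+v/9),D,z)[:2].round(1)
print("scene: outer top edge",f(277,335,40),f(435,368,40),"bottom",f(283,422,0),f(435,465,0), "right top",f(467,330,40))
print("side top",g(312,410,40),g(392,495,40),g(440,490,40),g(380,395,40))
E
```

```text
tcp [568.  -37.5 148. ] rot [ 3.057  0.62  -0.039] t 31.95 F [1.  1.3 0.7] op 84.0
yaw of tool y -1.1701 z [-0.02  -0.027 -0.999]
scene: outer top edge [526.7 -52.2] [557.4 -99.1] bottom [535. -40.] [561.7 -91.8] right top [580.1 -82.6]
side top [531.9 -39.2] [557.5 -95. ] [575.  -93.1] [558.  -31.1]
```

View pics/wrist_ad.png

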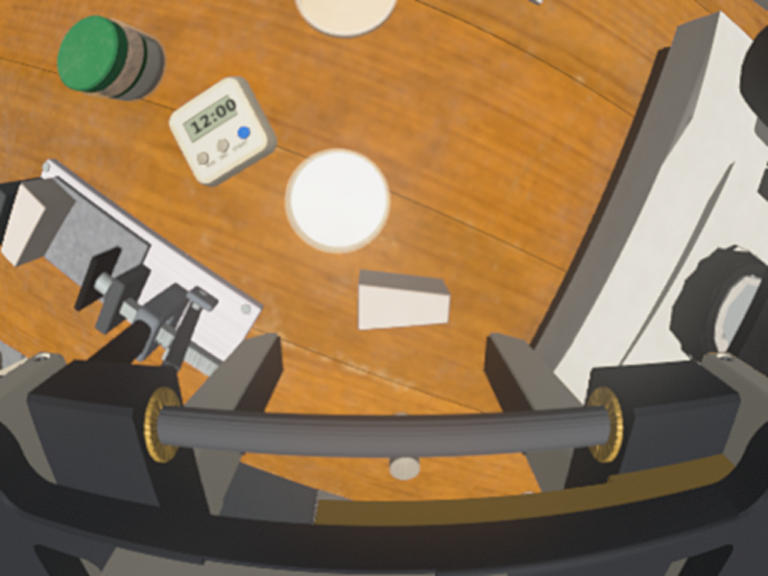

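```bash
python3 - <<'E'
from blk import *
W=optics.camera_params("wrist");im=cv2.imread("pics/wrist_ad_full.png")
for t in(150,180): top(im,W,40,{"b1":(232,183,306,226)},t)
print(proj([568-0,-37.5,40],W,1))
E
```

```text
b1 px [[299.1, 195.8], [296.8, 214.7], [238.6, 217.9], [239.1, 188.3]] 
 w [[578.1, -81.1], [559.5, -87.6], [534.2, -35.8], [562.6, -24.8]] L [19.6 57.6 30.4 58.4]
 centre [558.6 -57.3] yaw -1.21 len 57.8
b1 px [[238.7, 189.9], [298.4, 196.4], [298.1, 213.7], [239.4, 219.1]] 
 w [[560.9, -25.1], [577.2, -80.8], [560.9, -88.3], [533.5, -37.0]] L [58.1 17.9 58.2 30. ]
 centre [558.1 -57.8] yaw -1.183 len 57.8
[253.55924696 188.2221767 ]
```

Call:
apply_moves:
  moves: [-1,-1.5,-1.5,0.027,-0.02,-0.02,-0.6,-1.2,-2,0,0,0,0,0,-2,0,0,0,0,0,-1,0,0,0,0,0,0,0,0,0]
  hand: 0

```text
t: 32.5
tcp_pos: [564.3, -58.3, 81.3]
ee_rot: [-3.079, -0.61, -0.01]
ft_force: [-7.6, -0.3, 11.0]
opening: 92.8
```

```bash
python3 snap.py ae wrist 130 120 390 300 2.8
```

```text
tcp [564.3 -58.3  81.3] rot [-3.079 -0.61  -0.01 ] t 32.5 F [-7.6 -0.3 11. ] op 92.8
yaw of tool y -1.1794 z [ 0.006  0.003 -1.   ]
```

View pics/wrist_ae.png

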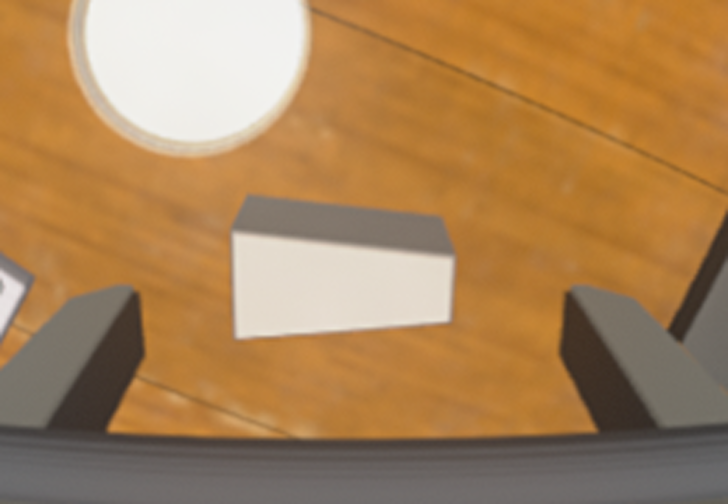

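Call:
apply_moves:
  moves: [-0.6,1.5,1.5,0,0,0,-0.5,1,0,0,0,0]

```text
t: 32.75
tcp_pos: [557.3, -33.1, 96.1]
ee_rot: [-3.081, -0.611, -0.013]
ft_force: [0.0, 0.6, -0.2]
opening: 92.9
```

```bash
python3 snap.py af scene 200 80 360 200 5 side 200 80 360 200 5
```

```text
tcp [557.3 -33.1  96.1] rot [-3.081 -0.611 -0.013] t 32.75 F [ 0.   0.6 -0.2] op 92.9
yaw of tool y -1.1795 z [ 0.008  0.002 -1.   ]
```

View pics/scene_af.png

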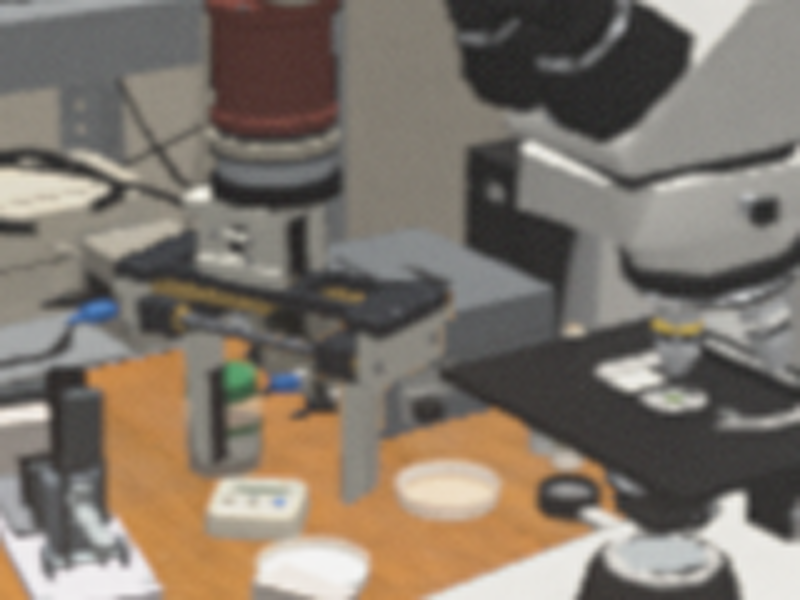

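View pics/side_af.png

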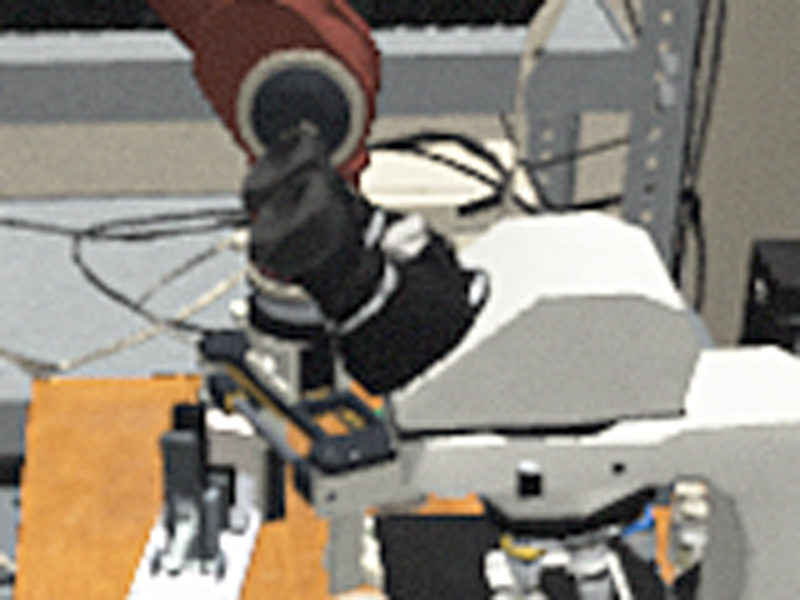

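```bash
python3 - <<'E'
from h import *
S=optics.camera_params("scene");D=optics.camera_params("side")
c1,d1=ray((200+443/5,80+372/5),S);c2,d2=ray((200+380/5,80+518/5),D)
A=np.c_[d1,-d2];t=np.linalg.lstsq(A,c2-c1,rcond=None)[0];print((c1+d1*t[0]).round(),(c2+d2*t[1]).round())
E
```

```text
[ 589. -151.  193.] [ 589. -151.  193.]
```

Call:
apply_moves:
  moves: [-0.9,-1.6,0,0,0.005,0,0,0,0,0,0,0,0,0,-1.5,0,0,0,0,0,0,0,0,0]

```text
t: 33.25
tcp_pos: [545.5, -52.2, 77.4]
ee_rot: [-3.081, -0.611, 0.007]
ft_force: [-0.2, -0.2, 1.2]
opening: 92.9
```

Call:
apply_moves:
  moves: [0.15,0,-2,0,0,0,0,0,0,0,0,0,0,0,-1,0,0,0,0,0,0,0,0,0]

```text
t: 33.65
tcp_pos: [548.4, -54.8, 47.9]
ee_rot: [3.082, 0.606, -0.003]
ft_force: [0.3, -0.0, -0.4]
opening: 93.1
```

```bash
python3 snap.py ag wrist 130 120 390 300 2.8
```

```text
tcp [548.4 -54.8  47.9] rot [ 3.082e+00  6.060e-01 -3.000e-03] t 33.65 F [ 0.3 -0.  -0.4] op 93.1
yaw of tool y -1.1827 z [-0.002 -0.001 -1.   ]
```

View pics/wrist_ag.png

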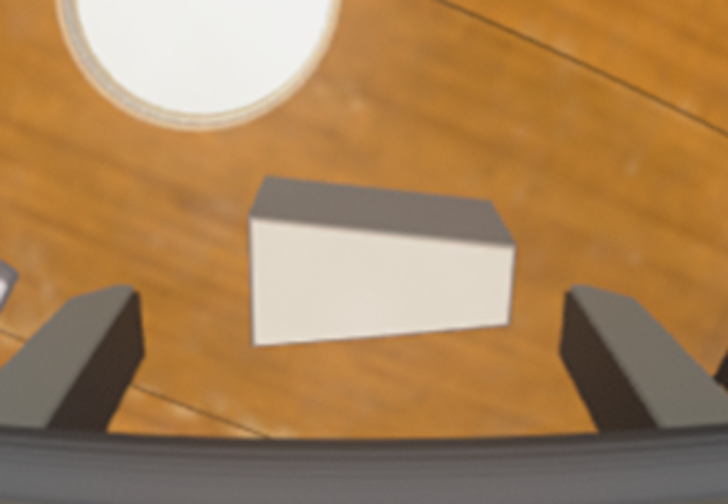

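Call:
apply_moves:
  moves: [0,0.1,-1.5,0,0,0,0,0,0,0,0,0,0,0,-1.2,0,0,0,0,0,0,0,0,0]

```text
t: 34.1
tcp_pos: [551.6, -54.2, 23.6]
ee_rot: [3.08, 0.605, 0.009]
ft_force: [-0.3, -0.5, -0.2]
opening: 93.2
```

Call:
apply_moves:
  moves: [-0.35,-0.1,-1.0,0,0.009,0,0,0,0,0,0,0,-0.1,0,-0.4,0,0,0,0,0,0,0,0,0]

```text
t: 34.5
tcp_pos: [547.2, -55.5, 9.0]
ee_rot: [3.082, 0.605, -0.005]
ft_force: [0.9, 1.1, -0.5]
opening: 92.9
```

```bash
python3 snap.py ah wrist 130 120 390 300 2.8
```

```text
tcp [547.2 -55.5   9. ] rot [ 3.082  0.605 -0.005] t 34.5 F [ 0.9  1.1 -0.5] op 92.9
yaw of tool y -1.1828 z [-0.003 -0.002 -1.   ]
```

View pics/wrist_ah.png

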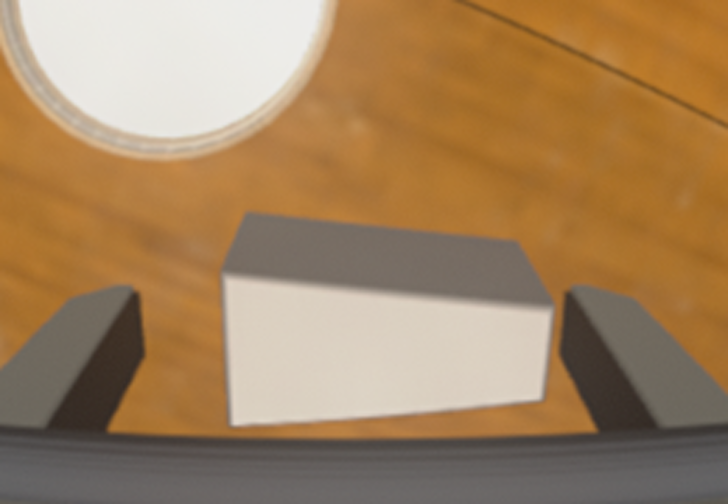

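Call:
apply_moves:
  moves: [0,0,0,0,0,0,0,0,0,0,0,0,0,0,0,0,0,0,0,0,0,0,0,0,0,0,0,0,0,0]
  hand: 1
  grip_force: 45

```text
t: 35.05
tcp_pos: [548.6, -56.0, 10.1]
ee_rot: [3.08, 0.605, 0.0]
ft_force: [0.2, 0.3, -1.1]
opening: 59.5
```

Call:
apply_moves:
  moves: [-0.2,0.3,2,0,0,0,-0.3,0.8,3.5,0,0,0,-0.4,1,4.5,0,0,0.08,-0.5,1.5,4.5,0,0,0.1,-0.5,2.5,4,0,0,0.12,-0.5,4.5,1.5,0,0,0.12,-0.5,4.8,0,0,0,0.12,-0.5,4.8,0,0,0,0.12,-0.4,3.5,0,0,0,0.12,0,0,0,0,0,0]

```text
t: 36.05
tcp_pos: [502.7, 188.5, 217.7]
ee_rot: [2.592, 1.762, 0.001]
ft_force: [1.0, -0.7, -1.5]
opening: 59.7
```

Call:
apply_moves:
  moves: [-0.2,-0.5,-2.5,0,0,0.07,0,0,-3.5,0,0,0,0,0,-2,0,0,0,0,0,0,0,0,0]

```text
t: 36.45
tcp_pos: [499.8, 182.6, 135.8]
ee_rot: [2.525, 1.853, 0.002]
ft_force: [0.3, -0.1, -2.3]
opening: 59.5
```

```bash
python3 snap.py ai wrist 130 60 390 260 3
```

```text
tcp [499.8 182.6 135.8] rot [2.525e+00 1.853e+00 2.000e-03] t 36.45 F [ 0.3 -0.1 -2.3] op 59.5
yaw of tool y -0.3045 z [ 0.007 -0.007 -1.   ]
```

View pics/wrist_ai.png

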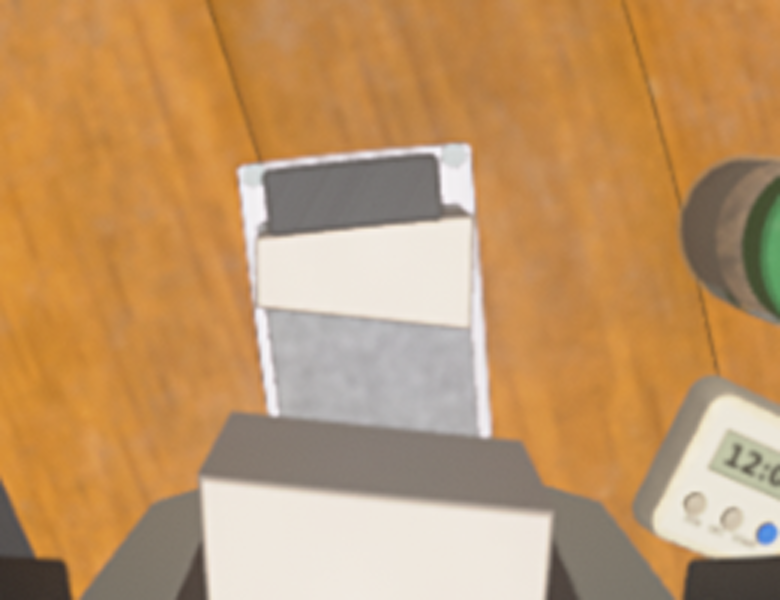

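Call:
apply_moves:
  moves: [0,0,-2,0.007,0.007,0,0,0,0,0,0,0,0,0,-1.5,0,0,0,0,0,0,0,0,0]

```text
t: 36.9
tcp_pos: [504.7, 182.0, 106.8]
ee_rot: [2.534, 1.851, 0.016]
ft_force: [-1.2, -0.4, -1.8]
opening: 60.1
```

Call:
apply_moves:
  moves: [-0.6,0,-1,0,0.01,0.008,0,0,0,0,0,0,-0.1,0,-1.2,0,0,0,0,0,0,0,0,0]

```text
t: 37.3
tcp_pos: [499.8, 182.9, 87.5]
ee_rot: [-2.529, -1.863, -0.014]
ft_force: [-0.3, -0.2, -2.1]
opening: 59.6
```

Call:
apply_moves:
  moves: [0,0,-1.5,0,0,0,0,0,0,0,0,0,-0.2,0,-1.2,0,0,0,0,0,0,0,0,0]

```text
t: 37.7
tcp_pos: [498.9, 183.5, 61.1]
ee_rot: [2.529, 1.863, 0.018]
ft_force: [0.0, -0.7, -0.6]
opening: 60.0
```

```bash
python3 snap.py aj wrist 130 60 390 260 3
```

```text
tcp [498.9 183.5  61.1] rot [2.529 1.863 0.018] t 37.7 F [ 0.  -0.7 -0.6] op 60.0
yaw of tool y -0.3008 z [ 0.009  0.007 -1.   ]
```

View pics/wrist_aj.png

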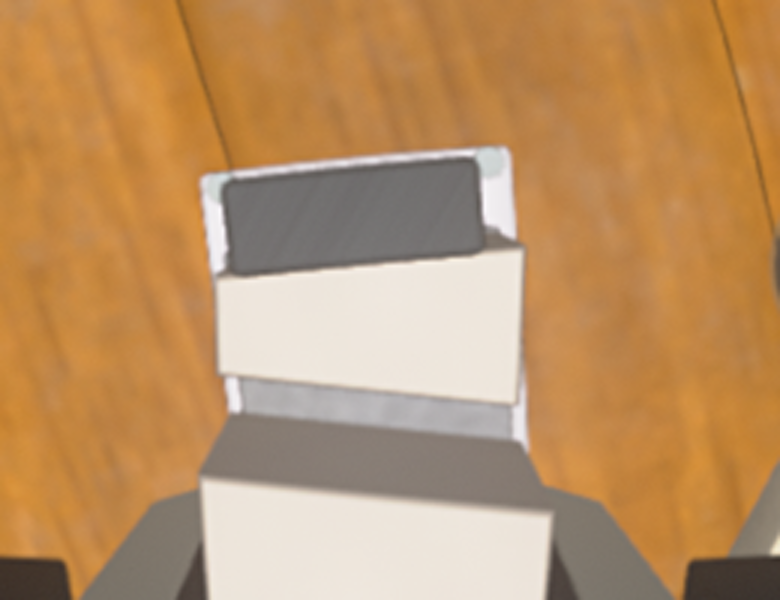

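Call:
apply_moves:
  moves: [-0.1,0,-1.5,-0.007,0.009,0,0,0,0,0,0,0,0,0,-0.8,0,0,0,0,0,0,0,0,0]

```text
t: 38.15
tcp_pos: [501.0, 184.7, 39.1]
ee_rot: [2.528, 1.862, 0.009]
ft_force: [-0.2, -1.1, -1.3]
opening: 59.6
```

Call:
apply_moves:
  moves: [-0.2,0.2,-0.6,0,0,0,0,0,0,0,0,0]

```text
t: 38.35
tcp_pos: [498.9, 186.9, 32.6]
ee_rot: [2.528, 1.862, 0.009]
ft_force: [0.2, -0.1, -1.0]
opening: 59.6
```

```bash
python3 snap.py ak wrist 130 60 390 260 3
```

```text
tcp [498.9 186.9  32.6] rot [2.528 1.862 0.009] t 38.35 F [ 0.2 -0.1 -1. ] op 59.6
yaw of tool y -0.3011 z [ 0.006  0.002 -1.   ]
```

View pics/wrist_ak.png

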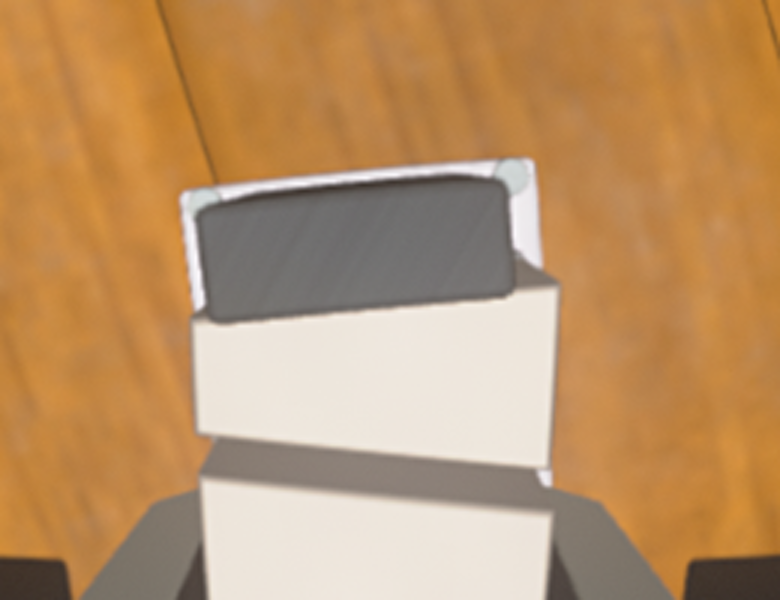

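Call:
apply_moves:
  moves: [0.1,0.4,-0.2,0,0.005,0,0,0.1,0,0,0,0,0,0,0,0,0,0]

```text
t: 38.7
tcp_pos: [500.9, 192.1, 31.2]
ee_rot: [2.53, 1.863, 0.005]
ft_force: [-1.2, -1.1, -0.3]
opening: 59.3
```

Call:
apply_moves:
  moves: [-0.1,0.05,-0.15,0,0,0,0,0,0,0,0,0]

```text
t: 38.9
tcp_pos: [500.4, 192.4, 30.1]
ee_rot: [2.53, 1.862, 0.006]
ft_force: [-0.1, 0.4, -1.1]
opening: 59.6
```

```bash
python3 snap.py al wrist 130 60 390 260 3
```

```text
tcp [500.4 192.4  30.1] rot [2.53  1.862 0.006] t 38.9 F [-0.1  0.4 -1.1] op 59.6
yaw of tool y -0.3019 z [ 0.004  0.002 -1.   ]
```

View pics/wrist_al.png

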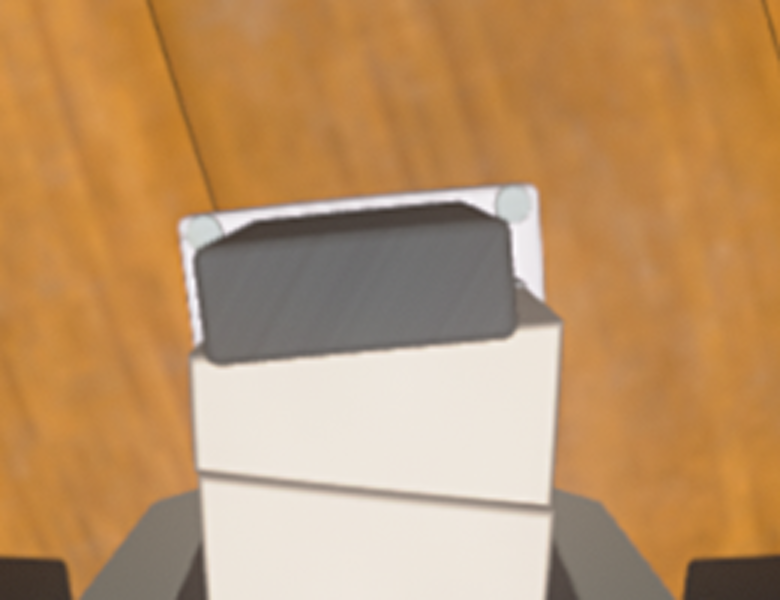

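Call:
apply_moves:
  moves: [0,0,0,0,0,0,0,0,0,0,0,0,0,0,0,0,0,0]
  hand: 0.15

```text
t: 39.25
tcp_pos: [500.8, 192.9, 30.4]
ee_rot: [2.53, 1.862, 0.009]
ft_force: [0.3, 0.2, -0.6]
opening: 77.0
```

Call:
apply_moves:
  moves: [0,0,1,0,0,0,0,0,2,0,0,0,0,0,3.5,0,0,0,0,0,4.5,0,0,0,0,0,4.5,0,0,0,0,0,3,0,0,0.1,0,-0.5,0,0,0,0.1,0,0,0,0,0,0]

```text
t: 40.05
tcp_pos: [499.2, 188.0, 228.2]
ee_rot: [2.321, 2.111, 0.014]
ft_force: [0.1, 0.0, -0.1]
opening: 78.8
```

```bash
python3 snap.py am wrist 100 60 420 300 2.4; python3 -c "
from h import *
import pickle
pickle.dump(optics.camera_params('wrist'),open('wam.pkl','wb'));print(sense()['qpos'].round(2))"
```

```text
tcp [499.2 188.  228.2] rot [2.321 2.111 0.014] t 40.05 F [ 0.1  0.  -0.1] op 78.8
yaw of tool y -0.0945 z [ 0.009  0.003 -1.   ]
[-0.32  0.42 -0.13  1.75  0.06  0.96 -0.56]
```

View pics/wrist_am.png

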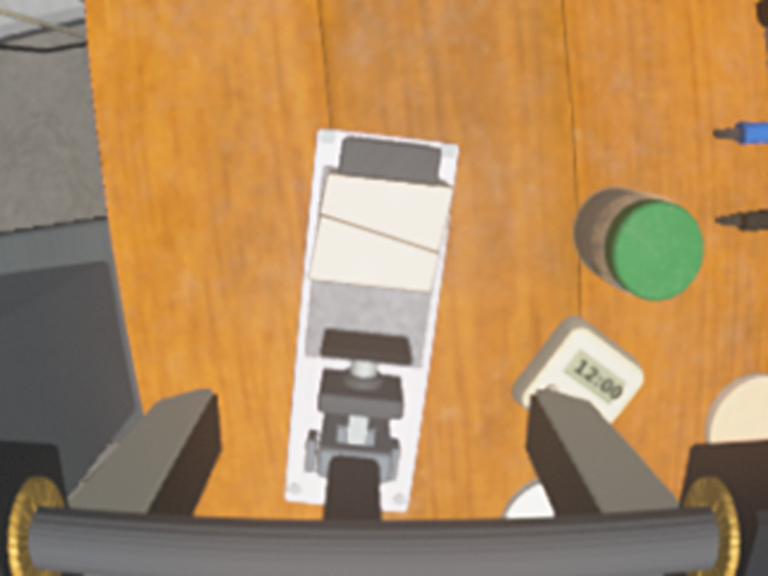

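Call:
apply_moves:
  moves: [-0.3,-1.2,0,0,0,0.146,-0.3,-1.2,0,0,0,0.146,-0.3,-1.2,0,0,0,0.146,-0.3,-1.2,0,0,0,0.146,-0.3,-1.2,0,0,0,0.146,-0.2,-1.2,0,0,0,0.146,-0.2,-1,0,0,0,0.146,-0.1,-0.8,0,0,0,0.146,0,-0.5,0,0,0,0.146,0,0,0,0,0,0.1]
  hand: 0

```text
t: 41.1
tcp_pos: [472.1, 92.0, 221.7]
ee_rot: [-0.337, -3.105, 0.003]
ft_force: [0.4, 1.0, -1.5]
opening: 92.8
```

```bash
python3 snap.py an wrist 0 0 512 384 1.5 scene 150 60 290 200 5;  python3 -c "
from h import *
print(sense()['qpos'].round(2))"
```

```text
tcp [472.1  92.  221.7] rot [-3.370e-01 -3.105e+00  3.000e-03] t 41.1 F [ 0.4  1.  -1.5] op 92.8
yaw of tool y 1.3545 z [-0.018  0.    -1.   ]
[ 0.11  0.39 -0.48  1.87  0.21  0.95  0.88]
```

View pics/wrist_an.png

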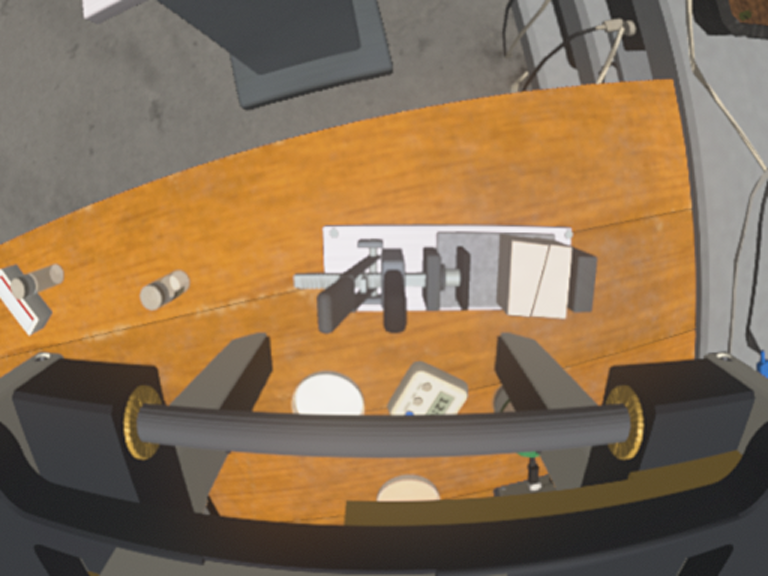

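Call:
apply_moves:
  moves: [0.7,-0.3,-2,0,-0.018,0.012,0,0,-2,0,0,0,0,0,-0.5,0,0,0,0,0,0,0,0,0]

```text
t: 41.6
tcp_pos: [479.0, 91.0, 175.0]
ee_rot: [-0.344, -3.122, -0.003]
ft_force: [0.2, 0.0, -0.2]
opening: 92.9
```

```bash
python3 snap.py ao wrist 100 80 440 320 2.3 scene 150 80 290 200 5
```

```text
tcp [479.  91. 175.] rot [-3.440e-01 -3.122e+00 -3.000e-03] t 41.6 F [ 0.2  0.  -0.2] op 92.9
yaw of tool y 1.351 z [-0.     0.002 -1.   ]
```

View pics/wrist_ao.png

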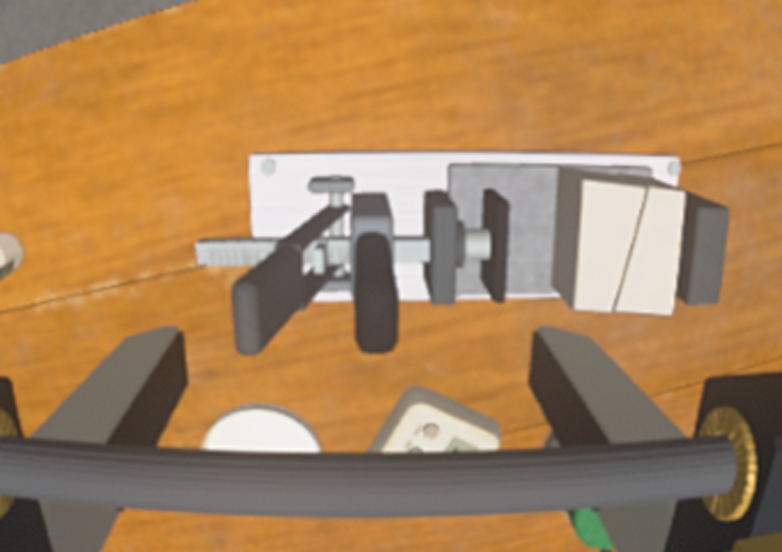

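View pics/scene_ao.png

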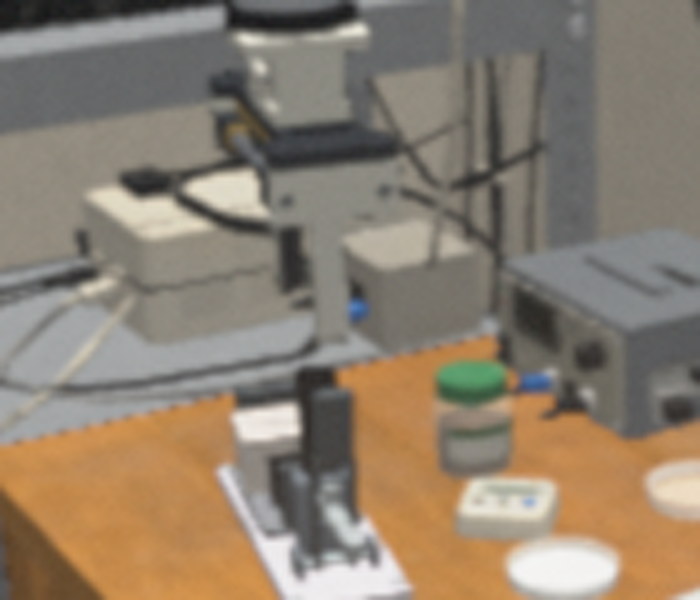

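Call:
apply_moves:
  moves: [0.1,0,-2,0,0,0.015,0,0,-2,0,0,0,0,0,-1,0,0,0,0,0,0,0,0,0]

```text
t: 42.1
tcp_pos: [483.9, 92.7, 128.4]
ee_rot: [0.322, 3.115, 0.008]
ft_force: [0.3, -0.6, 0.5]
opening: 92.9
```

```bash
python3 snap.py ap wrist 100 80 440 320 2.3
```

```text
tcp [483.9  92.7 128.4] rot [0.322 3.115 0.008] t 42.1 F [ 0.3 -0.6  0.5] op 92.9
yaw of tool y 1.3647 z [ 0.011  0.004 -1.   ]
```

View pics/wrist_ap.png

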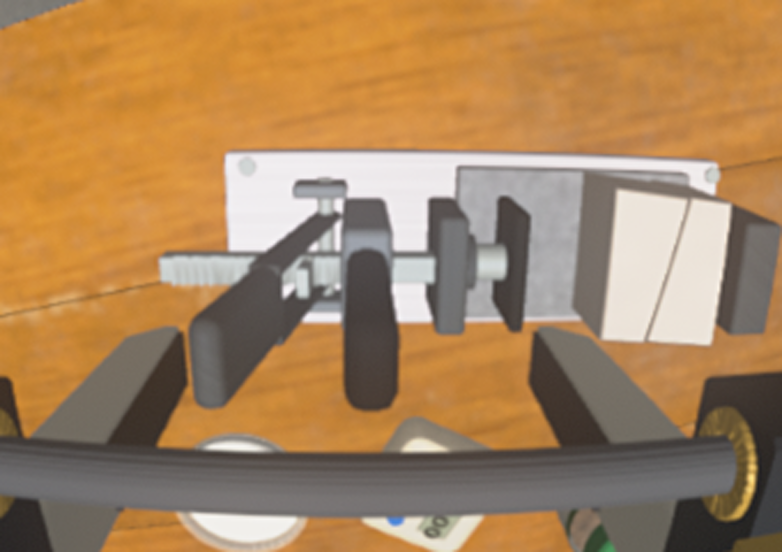

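Call:
apply_moves:
  moves: [-0.3,-0.4,0,0,0.011,0,0,0,0,0,0,0,0,0,-1.2,0,0,0,0,0,0,0,0,0]

```text
t: 42.55
tcp_pos: [483.2, 88.8, 119.0]
ee_rot: [0.325, 3.119, 0.009]
ft_force: [-0.8, -0.2, -0.1]
opening: 92.8
```

Call:
apply_moves:
  moves: [-0.4,0.1,-1.3,0,0.005,0,0,0,0,0,0,0,0,0,-0.5,0,0,0,0,0,0,0,0,0]

```text
t: 42.95
tcp_pos: [479.8, 90.0, 100.7]
ee_rot: [0.325, 3.123, 0.009]
ft_force: [-0.1, 0.2, -0.1]
opening: 93.0
```

```bash
python3 snap.py aq wrist 100 80 440 320 2.3 scene 180 100 260 180 7
```

```text
tcp [479.8  90.  100.7] rot [0.325 3.123 0.009] t 42.95 F [-0.1  0.2 -0.1] op 93.0
yaw of tool y 1.3632 z [ 0.002  0.005 -1.   ]
```

View pics/wrist_aq.png

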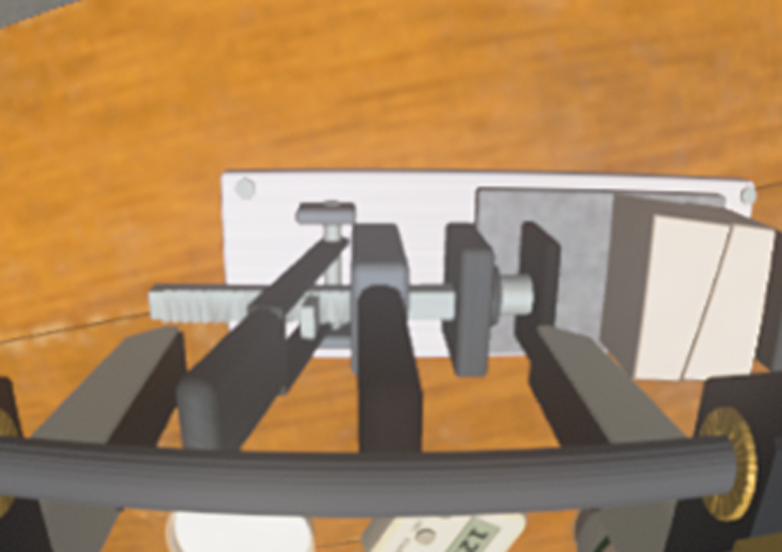

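Call:
apply_moves:
  moves: [0,0,0,0,0,0,0,0,0,0,0,0,0,0,0,0,0,0,0,0,0,0,0,0,0,0,0,0,0,0,0,0,0,0,0,0,0,0,0,0,0,0]
  hand: 1
  grip_force: 40

```text
t: 43.75
tcp_pos: [479.5, 82.4, 101.9]
ee_rot: [0.336, 3.123, -0.007]
ft_force: [3.7, 13.2, -10.2]
opening: 42.1
```

```bash
python3 snap.py ar wrist 100 80 440 320 2.3
```

```text
tcp [479.5  82.4 101.9] rot [ 0.336  3.123 -0.007] t 43.75 F [  3.7  13.2 -10.2] op 42.1
yaw of tool y 1.3566 z [ 0.001 -0.005 -1.   ]
```

View pics/wrist_ar.png

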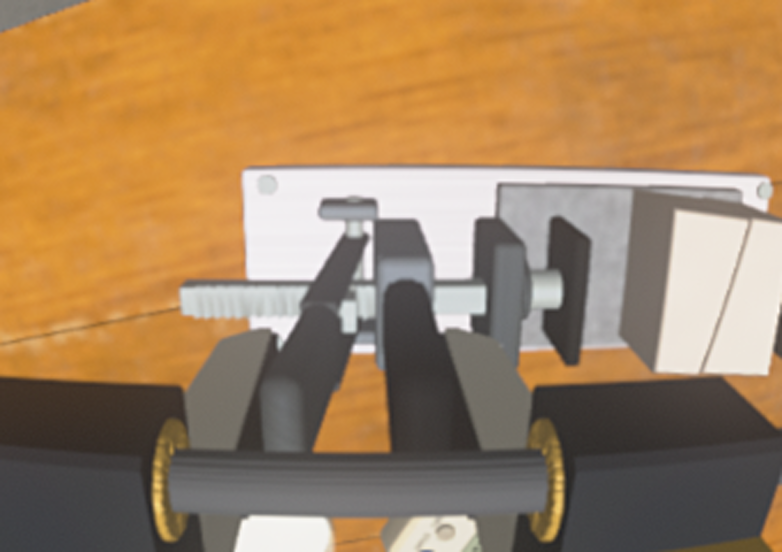

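Call:
apply_moves:
  moves: [0,0.2,0,0,0,0,0,0.2,0,0,0,0,0,0.2,0,0,0,0,0,0.2,0,0,0,0]
  grip_force: 60

```text
t: 44.2
tcp_pos: [481.4, 90.7, 102.1]
ee_rot: [0.33, 3.12, -0.01]
ft_force: [0.6, -3.6, 1.7]
opening: 25.3
```

Call:
apply_moves:
  moves: [0,0,0,0,0,0,0,0,0,0,0,0,0,0,0,0,0,0,0,0,0,0,0,0]
  hand: 0.1

```text
t: 44.6
tcp_pos: [480.6, 89.7, 101.4]
ee_rot: [0.335, 3.121, -0.01]
ft_force: [0.7, -1.4, -1.5]
opening: 52.7
```

```bash
python3 snap.py as wrist 100 80 440 320 2.3
```

```text
tcp [480.6  89.7 101.4] rot [ 0.335  3.121 -0.01 ] t 44.6 F [ 0.7 -1.4 -1.5] op 52.7
yaw of tool y 1.3568 z [ 0.002 -0.006 -1.   ]
```

View pics/wrist_as.png

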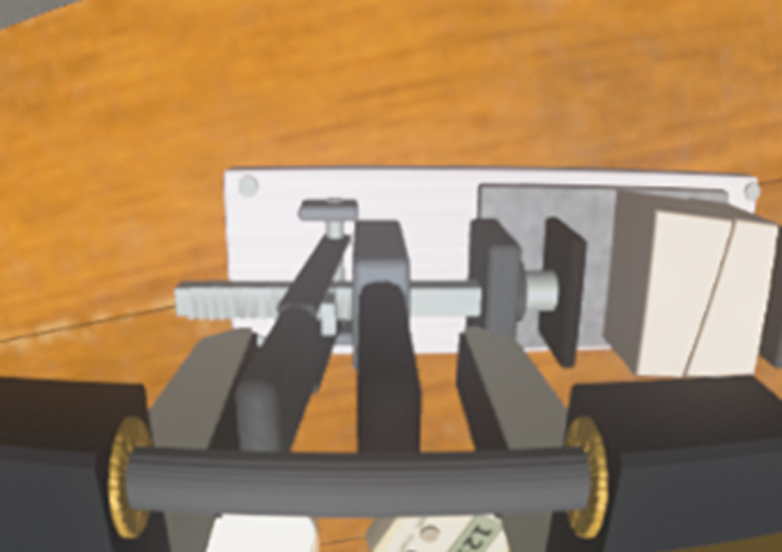

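Call:
apply_moves:
  moves: [0,0,0,0,0,0,0,0,0,0,0,0,0,0,0,0,0,0]

```text
t: 44.95
tcp_pos: [479.9, 91.3, 101.3]
ee_rot: [0.333, 3.122, -0.006]
ft_force: [0.3, -1.0, 0.1]
opening: 80.1
```

Call:
apply_moves:
  moves: [0,0,0,0,0,0,0,0,0,0,0,0,0,0.2,0,0,0,0,0,0.2,0,0,0,0,0,0.2,0,0,0,0,0,0.2,0,0,0,0,0,0.2,0,0,0,0,0,0.1,0,0,0,0]
  hand: 1

```text
t: 45.75
tcp_pos: [480.1, 90.8, 103.2]
ee_rot: [0.346, 3.121, -0.035]
ft_force: [2.0, -1.3, -2.8]
opening: 25.0
```

Full squeeze #2. Repeat.

Call:
apply_moves:
  moves: [0,0,0,0,0.01,0,0,0,0,0,0,0,0,0,0,0,0,0,0,0,0,0,0,0,0,0,0,0,0,0,0,0,0,0,0,0,0,0,0,0,0,0]
  hand: 0.12

```text
t: 46.45
tcp_pos: [478.2, 89.1, 102.0]
ee_rot: [-0.344, -3.108, 0.043]
ft_force: [0.3, -0.5, -0.7]
opening: 76.9
```

Call:
apply_moves:
  moves: [0,0,0,0,0,0,0,0,0,0,0,0,0,0.2,0,0,0,0,0,0.2,0,0,0,0,0,0.2,0,0,0,0,0,0.2,0,0,0,0,0,0.2,0,0,0,0]
  hand: 1

```text
t: 47.15
tcp_pos: [478.2, 88.7, 104.0]
ee_rot: [-0.355, -3.107, 0.07]
ft_force: [1.2, 1.1, -0.3]
opening: 30.4
```

```bash
python3 snap.py at wrist 100 80 440 320 2.3
```

```text
tcp [478.2  88.7 104. ] rot [-0.355 -3.107  0.07 ] t 47.15 F [ 1.2  1.1 -0.3] op 30.4
yaw of tool y 1.3437 z [-0.019 -0.043 -0.999]
```

View pics/wrist_at.png

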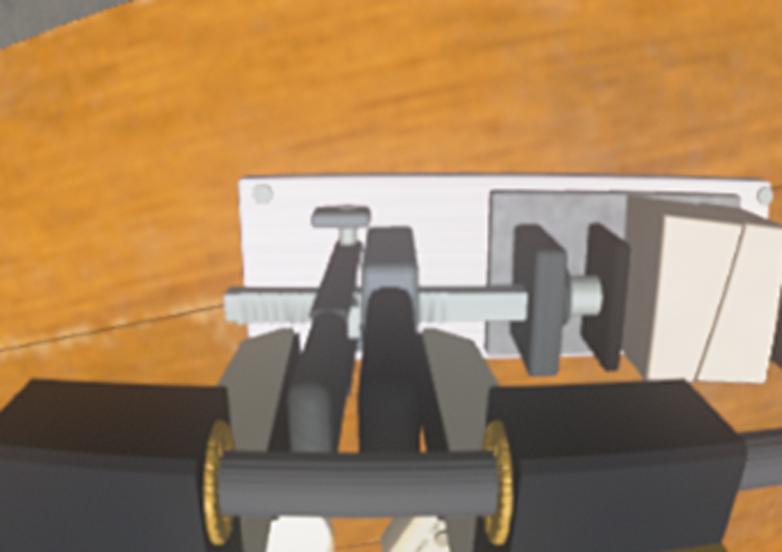

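Call:
apply_moves:
  moves: [0,0.1,0,0,0,0,0,0.1,0,0,0,0]

```text
t: 47.4
tcp_pos: [478.7, 90.7, 103.9]
ee_rot: [-0.353, -3.108, 0.07]
ft_force: [-0.7, -4.3, 3.0]
opening: 26.0
```

Call:
apply_moves:
  moves: [0,0,0,0,0,0,0,0,0,0,0,0,0,0,0,0,0,0,0,0,0,0.04,-0.02,0.02,0.1,0,-0.2,0,0,0,0,0,0,0,0,0,0,0,0,0,0,0]
  hand: 0.12

```text
t: 48.1
tcp_pos: [477.5, 88.6, 100.8]
ee_rot: [-0.324, -3.122, 0.013]
ft_force: [0.2, 0.1, -0.7]
opening: 76.7
```

Call:
apply_moves:
  moves: [0,0,0,0,0,0,0,0,0,0,0,0,0,0.2,0,0,0,0,0,0.2,0,0,0,0,0,0.2,0,0,0,0,0,0.2,0,0,0,0,0,0.2,0,0,0,0,0,0.1,0,0,0,0,0,0.1,0,0,0,0]
  hand: 1

```text
t: 49.0
tcp_pos: [478.3, 91.1, 102.3]
ee_rot: [-0.332, -3.12, 0.043]
ft_force: [-0.6, -7.3, 3.1]
opening: 25.4
```

Call:
apply_moves:
  moves: [0,0,0,0,0,0,0,0,0,0,0,0,0,0,0,0,0,0,0,0,0,0.02,-0.01,0.01,0.1,0,-0.1,0,0,0,0,0,0,0,0,0,0,0,0,0,0,0]
  hand: 0.12

```text
t: 49.7
tcp_pos: [477.3, 89.7, 100.2]
ee_rot: [0.315, 3.125, -0.013]
ft_force: [0.4, -0.0, -0.1]
opening: 76.5
```

Call:
apply_moves:
  moves: [0,0,0,0,0,0,0,0,0,0,0,0,0,0.2,0,0,0,0,0,0.2,0,0,0,0,0,0.2,0,0,0,0,0,0.2,0,0,0,0,0,0.2,0,0,0,0,0,0.1,0,0,0,0,0,0.1,0,0,0,0]
  hand: 1

```text
t: 50.6
tcp_pos: [478.1, 91.1, 101.8]
ee_rot: [0.327, 3.123, -0.041]
ft_force: [-0.4, -7.8, 3.5]
opening: 25.1
```

```bash
python3 snap.py au wrist 100 80 440 320 2.3
```

```text
tcp [478.1  91.1 101.8] rot [ 0.327  3.123 -0.041] t 50.6 F [-0.4 -7.8  3.5] op 25.1
yaw of tool y 1.3622 z [-0.002 -0.026 -1.   ]
```

View pics/wrist_au.png

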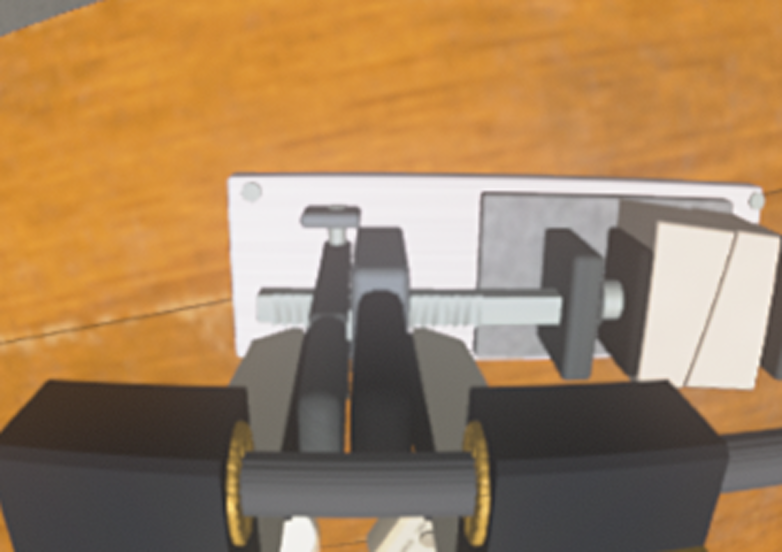

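Call:
apply_moves:
  moves: [0,0,0,0,0,0,0,0,0,0,0,0,0,0,0,0,0,0,0,0,0,0.025,0,0,0.1,0,-0.1,0,0,0,0,0,0,0,0,0,0,0,0,0,0,0]
  hand: 0.12

```text
t: 51.35
tcp_pos: [477.3, 90.0, 99.8]
ee_rot: [-0.326, -3.119, 0.003]
ft_force: [0.4, -0.4, -0.9]
opening: 76.6
```

Call:
apply_moves:
  moves: [0,0,0,0,0,0,0,0,0,0,0,0,0,0.2,0,0,0,0,0,0.2,0,0,0,0,0,0.2,0,0,0,0,0,0.2,0,0,0,0,0,0.2,0,0,0,0,0,0.1,0,0,0,0,0,0.1,0,0,0,0]
  hand: 1

```text
t: 52.25
tcp_pos: [477.9, 91.2, 100.8]
ee_rot: [-0.333, -3.118, 0.032]
ft_force: [0.3, -4.3, 0.0]
opening: 25.3
```

Call:
apply_moves:
  moves: [0,0,0,0,0,0,0,0,0,0,0,0,0,0,0,0,0,0,0,0,0,0.02,0,0,0.1,0,-0.1,0,0,0,0,0,0,0,0,0,0,0,0,0,0,0]
  hand: 0.12

```text
t: 52.95
tcp_pos: [476.8, 89.6, 99.0]
ee_rot: [-0.334, -3.111, 0.003]
ft_force: [-0.4, -1.8, -1.4]
opening: 76.5
```

```bash
python3 snap.py av wrist 100 80 440 320 2.3
```

```text
tcp [476.8  89.6  99. ] rot [-3.340e-01 -3.111e+00  3.000e-03] t 52.95 F [-0.4 -1.8 -1.4] op 76.5
yaw of tool y 1.3567 z [-0.013 -0.    -1.   ]
```

View pics/wrist_av.png

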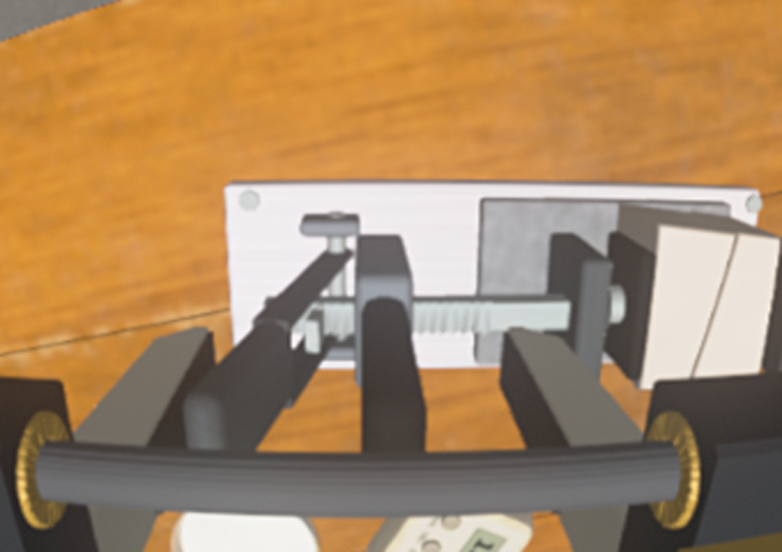

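Call:
apply_moves:
  moves: [0,0,0,0,0,0,0,0,0,0,0,0,0,0.2,0,0,0,0,0,0.2,0,0,0,0,0,0.2,0,0,0,0,0,0.2,0,0,0,0,0,0.2,0,0,0,0,0,0.1,0,0,0,0,0,0.1,0,0,0,0]
  hand: 1

```text
t: 53.9
tcp_pos: [477.2, 91.4, 100.2]
ee_rot: [-0.341, -3.11, 0.031]
ft_force: [-0.3, -7.9, 4.0]
opening: 25.2
```

Call:
apply_moves:
  moves: [0,0,0,0,0,0,0,0,0,0,0,0,0,0,0,0,0,0,0,0,0,0.02,0,0,0.1,0,-0.1,0,0,0,0,0,0,0,0,0,0,0,0,0,0,0,0,0,0,0,0,0]
  hand: 0

```text
t: 54.7
tcp_pos: [476.8, 92.1, 98.3]
ee_rot: [-0.34, -3.105, -0.003]
ft_force: [-0.4, -0.2, 0.1]
opening: 84.6
```

Call:
apply_moves:
  moves: [0,0,1,0,0,0,0,0,2,0,0,0,0,0,3,0,0,0,0,0,4,0,0,0,0,0,4,0,0,0,0,0,0,0,0,0]

```text
t: 55.3
tcp_pos: [476.8, 98.2, 247.3]
ee_rot: [-0.33, -3.109, -0.016]
ft_force: [1.4, 0.6, -0.6]
opening: 93.2
```

```bash
python3 snap.py aw wrist 100 60 440 300 2.3 scene 170 90 300 190 6
```

```text
tcp [476.8  98.2 247.3] rot [-0.33  -3.109 -0.016] t 55.3 F [ 1.4  0.6 -0.6] op 93.2
yaw of tool y 1.3595 z [-0.014  0.012 -1.   ]
```

View pics/wrist_aw.png

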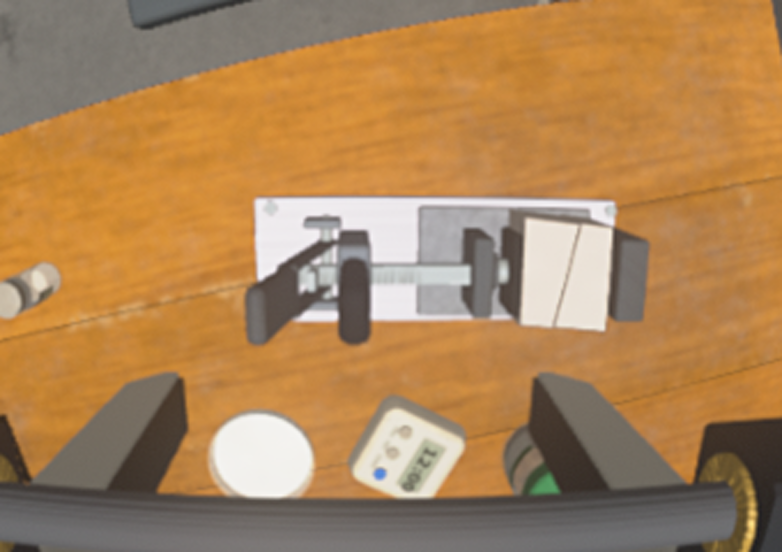

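View pics/scene_aw.png

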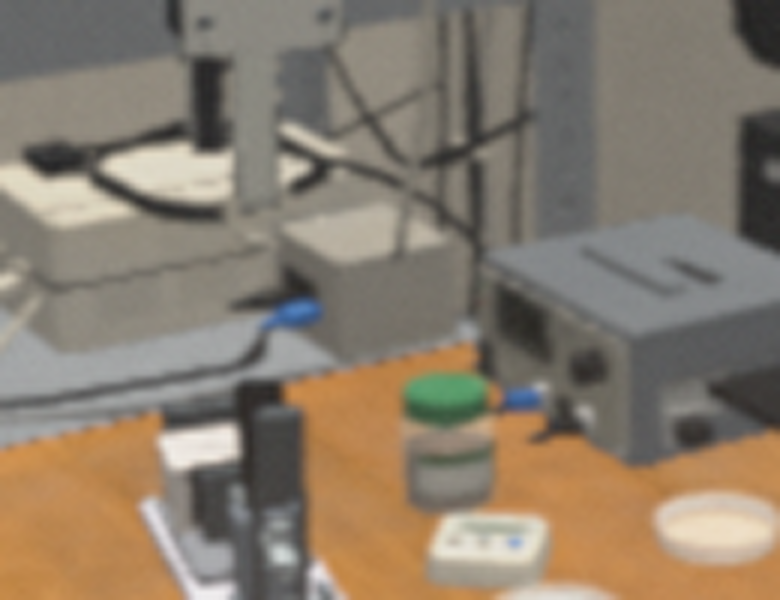

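```bash
python3 - <<'E'
from h import *
a=cv2.imread("pics/scene0.png");b=optics.capture("scene");cv2.imwrite("pics/final.png",b)
d=(cv2.absdiff(a,b).max(2)>45).astype(np.uint8)*255
cv2.imwrite("pics/fd.png",np.hstack([b[120:320,150:400],cv2.cvtColor(d,cv2.COLOR_GRAY2BGR)[120:320,150:400]]))
im=cv2.imread("pics/wrist_aw_full.png")[140:210,190:390]
cv2.imwrite("pics/zf.png",cv2.resize(im,None,fx=4,fy=4,interpolation=cv2.INTER_CUBIC))
E
```

```text
(no output)
```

View pics/fd.png

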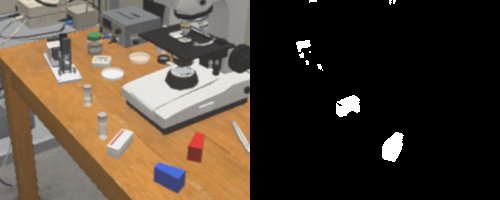

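View pics/zf.png

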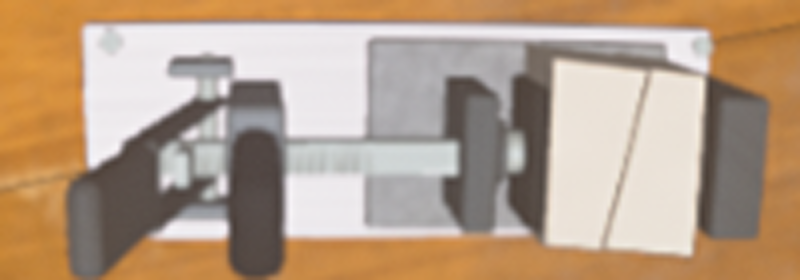

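The only differences from the first picture are the two blocks' old places and the clamp itself, so every bystander is where it started. The pair is gripped and the trigger is back at rest.

```bash
python3 - <<'E'
from station import bot,sense
s=sense();print(s["t"],s["ft_force"].round(1));print(bot.finish_job())
E
```

```text
55.45 [-0.2 -0.2  0.5]
the job is handed in; nothing more can be done
None
```

The two tapered blocks are clamped head to tail on the bed, block_2 against the anvil and block_1 towards the jaw. I handed the job in at 55.5 s, with the gripper open and clear and about zero wrist force.

I gave seven full trigger squeezes, letting the fingers open and the trigger go back each time. The trigger is back at rest.

**Last checks**
- **Blocks:** in the last wrist picture they are flush with each other and with the anvil, with ends level and about centred on the jaw.
- **Pad:** it is visibly pushed in, by about 4 mm. That is a rough estimate from how much of the pad's rod shows before and after, not a measured joint value.
- **Bystanders:** comparing the first and last scene pictures shows changes only where the blocks stood and at the clamp, so none of them seems to have moved.

**What went wrong on the way**
- **Block_1 rolled:** on the first try it caught on block_2's top edge and turned in the fingers. I stood it back up on the free bench with a tilted release, which dropped it about a centimetre. I then re-gripped it and placed it cleanly.
- **Microscope touched:** during that re-grip the gripper body touched something, most likely the microscope stage. The wrist read about 13 N when I stopped, and I backed off at once.
- **Cameras disagreed:** the wrist camera put everything about 5 mm too far in +y compared with the fixed cameras. I trusted the fixed cameras and contact forces for position, and used the wrist view for relative alignment.

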